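Sniff-test a gas valve from all ported sides

TASK

Pick the gas valve out of the dark steel tray by its black handle and show its three coloured test ports to the nose of the leak detector, first red, then yellow, then blue: hold each one still for a good second, centred on the nose, square to it and about 15 mm in front of it. Let nothing touch the detector or its stand. Then set the valve down upright on the green mat without dropping it, wholly on the mat, let go, and leave the burner cap, the wrench and the screwdriver where they lie.

Things in the scene. Friction and masses are not known exactly. Their poses are not given: they have to be found in the camera images.
- valve: Loose gas valve, 0.2-0.45 kg: aluminium block 44 x 44 x 56 mm high, brass neck, black square handle 20 x 20 mm (sides along x and y) from 66 to 108 mm above the underside; grip it across x or y, some 88 mm up. Origin: centre of underside; z up. Round ports 20 mm across, 30 mm up: red on +y, yellow +x, blue -y; -x bare. Starts upright in the tray, yellow within 45 deg of world +x.
- port_red (a point): Centre of the outer face of the red port (it stands 4 mm out of the block), at (0, 26, 30) mm in the valve's frame; axes those of the valve; the port faces along +y.
- port_yellow (a point): Centre of the outer face of the yellow port, at (26, 0, 30) mm in the valve's frame; axes those of the valve; the port faces along +x.
- port_blue (a point): Centre of the outer face of the blue port, at (0, -26, 30) mm in the valve's frame; axes those of the valve; the port faces along -y.
- stand: Fixed stand that carries the leak detector: steel foot 140 x 120 x 14 mm, post 18 mm in diameter, black cradle 70 mm wide up to 295 mm. Origin under the detector's hinge, on the table; its front faces -x (towards the robot).
- detector (a joint): Tilt of the leak detector in its cradle (rad): 0 when the nose points level, growing as the nose points further down; 0.40 to 0.65 at the start. The hinge, 275 mm above the stand's origin, is stiff and the detector is to be left as it is.
- nose (a point): Centre of the flat brass end (18 mm across) of the leak detector's nose, a thin tube ahead of a black body 150 x 52 x 30 mm; 130 mm from the hinge, 0.19-0.23 m up. It sniffs along this frame's -x (towards the robot and down); +x runs back up the detector, y is level. A port is presented when it faces along this frame's +x, its centre near (-15, 0, 0) mm.
- tray: Fixed dark steel tray, 160 x 160 mm, rim 14 mm high, floor and walls 4 mm thick, where the valve stands at the start. Origin at the centre of its underside, on the table.
- mat: Fixed green mat, 160 x 160 x 4 mm, where the valve is to be left. Origin at the centre of its underside, on the table; its top is 4 mm up.
- burner_cap: Bystander: dark round burner cap, 68 mm in diameter, 16 mm high, loose. Origin at the centre of its underside.
- wrench: Bystander: steel wrench 170 mm long lying along its own x, loose. Origin at the middle of its underside.
- screwdriver: Bystander: screwdriver with a red handle, 180 mm long, lying along its own x, loose. Origin at the middle of its underside.
Things that resemble listed ones, but are neither listed nor needed, are in the scene too. What is shaped like the mat but orange or white is not meant.

How it is judged:
By the outcome, as a careful person would: the job done as asked, in the order asked, and still so for the second after the job is handed in, with the robot touching nothing.
It also fails if it takes over 61 s, if anything falls off the work surface, if the arm or the gripper's body presses on something with over 40 N, if the wrist force passes 120 N, or if a joint passes its speed limit or range.

ROBOT

A 6-joint arm with a two-finger parallel gripper is mounted at the origin on the work surface. World frame = base frame: x ahead of the robot, y to its left, z up, the work surface at z = 0. Lengths are in m, angles in rad, forces in N, time in s.
With the tool pointing down it reaches from about 0.375 to 0.9 m from the base axis. Payload 3.1 kg.
Tool frame: the origin (TCP) lies midway between the tips of the shut fingers; the grasp point (between the pads) lies robot.tcp_to_grasp behind it (robot.tcp_to_grasp is the distance from the TCP to the grasp point, in m); z points along the fingers, y is the direction in which the jaws open and shut (so a half turn about z gives the same grasp; the last joint's range is limited). The gripper opens to 87 mm and grips with 3 to 60 N. Pads are 19 mm wide; open, the fingers measure 117 mm over their backs; the gripper's body (75 mm by 190 mm) begins 51 mm behind the grasp point.
Start: joints at [-1.466, 0.527, 1.433, -0, 1.181, -0.178], TCP at [0.174, -0.6, 0.223] pointing down, gripper open.
Joint ranges: [-3.08, 3.08], [-0.75, 2.2], [0.22, 2.44], [-1.43, 4.57], [0, 2.65], [-2.85, 2.85]. Speed limits (rad/s): [2.79, 2.79, 3.14, 3.14, 3.14, 3.14].

INTERFACE

Orientations are given as a unit quaternion [x, y, z, w].
In Python, from rig import robot, cams, nets gives the robot as it stands. The module is installed in compiled form; this text tells all that it offers.
- The arm moves only by the tool play_rows, never from a script. Its argument "commands" is a list of rows, each an object of numbers: "x", "y", "z": the shift along the tool's x, y, z in mm; "spin": the turn about the tool's z in rad. In form: [{"x": .., "y": .., "z": .., "spin": ..}, ...]. A call has 1 to 8 rows; each row shifts and turns the pose as measured when the row begins, along the tool's axes as they then stand; what a row does not reach is not made up. A row lasts 1/10 s, in which the tool goes at most 50 mm and 8.59 degrees, less where a joint would pass 70% of its speed; a pose out of reach is approached as far as the arm can. A call is refused whole if a number of a shift passes 50 or a number of a turn 0.15, either way. A call with a gripper value outside its range is refused whole. "grip" is the opening, from 0 (shut) to 1 (fully open), set as the call begins (left out, the last holds). The fingers move at their own pace and stop on an object; "newtons" is the grip in N (left out, the last holds). Time passes only in rows, so rows that do not move let the fingers close. It gives the time, the measured TCP pose, the force and the opening at its end, in the units of the state.
- robot.get_obs(): the state, without advancing time (a new reading comes with each control period).
- cams.camera(name): name is "scene" or "top" or "wrist"; returns a dict with "img" (420x560x3 uint8, red, green, blue), "fx", "fy", "cx", "cy" (pixels), "world_to_cam" (4x4, takes a point from world to camera coordinates); the wrist camera has in their place "mount" (4x4, takes a point from camera to tool coordinates, whose origin is the TCP and whose axes are the flange's). Camera axes: x right, y up, looking along -z (the intrinsics and any distortion apply to the point x, -y, -z); pixel columns grow to the right and rows downward; lengths in m; the calibration is good to about 2 mm. A picture is of the moment at which its call begins: read the wrist's pose just before it. There is no depth.
- robot.hand_in(): hands the job in, once; it reports no verdict.
Trained networks look in a picture, given as the dict that the camera call returned (one of the last four; its "shot" number tells which), for a name from the list of things; names that differ only in an ending like _2 or _b are one class to them, and where a whole thing is asked for, a point or a joint stands for the part that bears it (a point fixed in the world has none). Each returns a list of dicts, best first, with "conf" (0 to 1); they miss things now and then, are a little off and sometimes report something else, mostly with a low value. They report only what shows in the picture. A call takes as long as a camera call. They do not tell look-alikes from the thing itself.
- nets.outline_of(picture, name): "region" (420x560 bool, what is visible of it) and "pixel" ([column, row] in pixels, amid what is visible of it).
The state is a dict: "time": time; "q": joint angles; "joint_velocities": joint speeds; "joint_torque": joint torques, N m; "position": TCP position; "tool_rot": TCP orientation; "ft_force": force on the tool from outside, world axes, zero at the start; "moment": the same for the moment, N m; "grip_width": finger opening in m.
Only numpy, scipy, OpenCV 4.12 (cv2) and the standard library are available. Lean on these libraries where they do the work, as an engineer would, in place of code of your own. Each camera call takes 0.05 s, during which the arm holds its last target.

## Working session

There is one attempt and no reset: what is moved stays moved. The work goes in short steps, Python scripts to look and compute and a tool call to move; the robot and the scene stay as the last step left them, time stands still between calls to the robot, and variables do not carry over. Pictures are saved under pics/ and viewed, and the job is handed in when it is done.

Besides the shell and the picture viewer there is one more tool, called after "Call:" as a command line: name --argument value ..., lists and objects as JSON in quotes. play_rows: Moves the arm, as the interface text tells. Its arguments: {"type":"object","properties":{"commands":{"type":"array"},"grip":{"type":"number"},"newtons":{"type":"number"}},"required":["commands"]}

I'll start by looking at the state and the two fixed cameras.

```bash
mkdir -p pics; ls; python3 - <<'E'
from rig import robot,cams,nets
import cv2,numpy as np,pickle
o=robot.get_obs(); print({k:np.round(v,4).tolist() for k,v in o.items()}); print(robot.tcp_to_grasp)
for n in ["top","scene"]:
    p=cams.camera(n); cv2.imwrite(f"pics/{n}0.png",p["img"][:,:,::-1]); pickle.dump(p,open(f"{n}0.pkl","wb"))
    print(n,{k:(np.round(v,4).tolist() if k!="img" else 0) for k,v in p.items() })
    for t in ["valve","stand","detector","nose","tray","mat","burner_cap","wrench","screwdriver","port_red"]:
        r=nets.outline_of(p,t); print(t,[(round(d["conf"],2),np.round(d["pixel"]).tolist(),int(d["region"].sum())) for d in r])
        pickle.dump(r,open(f"{n}0_{t}.pkl","wb"))
print(robot.get_obs()["time"])
E
```

```text
pics
{'time': 0.0, 'q': [-1.4665, 0.5285, 1.4339, -0.0, 1.1814, -0.1785], 'joint_velocities': [0.001, 0.0001, -0.0004, 0.0015, -0.0001, -0.0016], 'joint_torque': [-0.0015, -44.0052, -17.6593, 0.0631, 0.0583, -0.0002], 'position': [0.1744, -0.5994, 0.2216], 'tool_rot': [0.99, 0.1409, 0.0, -0.0011], 'ft_force': [-0.0572, 0.578, -0.5755], 'moment': [-0.0228, 0.0231, 0.043], 'grip_width': 0.0871}
0.0187
top {'img': 0, 'fx': 538.3682, 'fy': 538.3682, 'cx': 286.2689, 'cy': 209.4802, 'world_to_cam': [[-0.0156, -0.9995, -0.0273, 0.0207], [0.9866, -0.0199, 0.1622, -0.5621], [-0.1627, -0.0244, 0.9864, -1.5035], [0.0, 0.0, 0.0, 1.0]], 'shot': 1}
valve [(0.58, [381.0, 232.0], 299)]
stand [(0.78, [283.0, 138.0], 2700)]
detector [(0.82, [276.0, 123.0], 1376)]
nose [(0.89, [280.0, 122.0], 1537), (0.46, [381.0, 232.0], 313)]
tray [(0.97, [370.0, 236.0], 2671)]
mat [(0.78, [169.0, 311.0], 3189), (0.76, [212.0, 235.0], 3006), (0.67, [211.0, 157.0], 2712), (0.54, [280.0, 122.0], 1319)]
burner_cap [(0.84, [289.0, 234.0], 411), (0.71, [369.0, 231.0], 2745), (0.69, [147.0, 231.0], 360)]
wrench [(0.58, [14
[... 190 characters left out ...]
cam': [[-0.726, 0.6874, 0.0211, 0.3958], [-0.4061, -0.4532, 0.7935, 0.0856], [0.555, 0.5675, 0.6082, -1.6895], [0.0, 0.0, 0.0, 1.0]], 'shot': 2}
valve [(0.49, [230.0, 194.0], 265)]
stand [(0.8, [215.0, 276.0], 3780)]
detector [(0.87, [216.0, 211.0], 1077), (0.52, [229.0, 196.0], 268)]
nose [(0.68, [212.0, 211.0], 1172)]
tray [(0.76, [246.0, 204.0], 648)]
mat [(0.94, [284.0, 338.0], 3747), (0.84, [429.0, 272.0], 2483), (0.7, [344.0, 293.0], 2617)]
burner_cap [(0.83, [286.0, 245.0], 304), (0.7, [214.0, 274.0], 3988), (0.19, [228.0, 195.0], 267)]
wrench [(0.55, [400.0, 338.0], 524)]
screwdriver [(0.65, [227.0, 191.0], 258), (0.63, [209.0, 181.0], 155)]
port_red [(0.67, [227.0, 196.0], 253)]
1.1
```

View pics/top0.png

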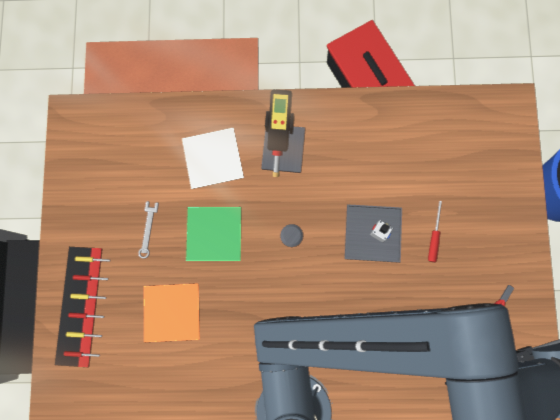

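View pics/scene0.png

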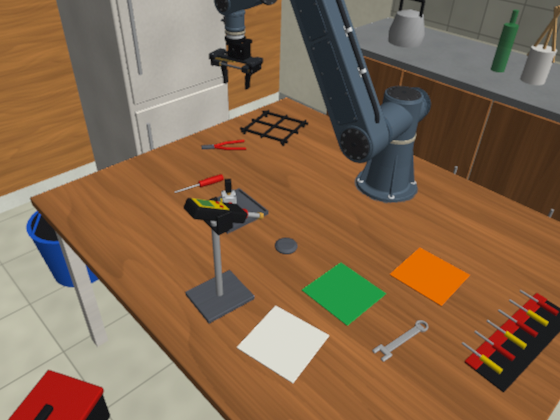

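The top view shows the tray and valve at about (373,233) with the valve at (381,231). The detector nose tip is at (276,175) and the green mat at (214,234); the white mat at (213,158) and orange mat at (171,312) are decoys. The only dark round cap is at (291,235). Next I'll convert pixels to positions.

```bash
cat > h.py <<'E'
import numpy as np,cv2,pickle
from scipy.spatial.transform import Rotation as R
def proj(p,X):
    X=np.atleast_2d(X); W=np.array(p["world_to_cam"]); c=X@W[:3,:3].T+W[:3,3]
    return np.c_[p["cx"]+p["fx"]*c[:,0]/-c[:,2], p["cy"]+p["fy"]*c[:,1]/c[:,2]]
def ray(p,u,v):
    W=np.array(p["world_to_cam"]); d=np.array([(u-p["cx"])/p["fx"],-(v-p["cy"])/p["fy"],-1.])
    Rm=W[:3,:3]; return -Rm.T@W[:3,3], Rm.T@d
def onz(p,u,v,z):
    o,d=ray(p,u,v); return o+d*(z-o[2])/d[2]
def tri(obs):
    A=[];b=[]
    for p,u,v in obs:
        o,d=ray(p,u,v); d/=np.linalg.norm(d); P=np.eye(3)-np.outer(d,d); A.append(P);b.append(P@o)
    A=np.vstack(A);b=np.hstack(b); x=np.linalg.lstsq(A,b,rcond=None)[0]; return x,np.linalg.norm(A@x-b)
def load(n): return pickle.load(open(n+".pkl","rb"))
E
python3 - <<'E'
from h import *
t=load("top0");s=load("scene0")
print("tray",onz(t,373,233,.004),"mat",onz(t,214,234,.004),"cap",onz(t,291,235,.016), "valve top",onz(t,385,228,.112))
print("nose",tri([(t,276,175),(s,263,215)]))
for n,im,c,k in [("top",t,(381,232),8),("top",t,(282,140),6),("scene",s,(230,200),6)]:
    img=im["img"][:,:,::-1]; x,y=c; w=280//k*1
    w,h=(45,35) if k==8 else (65,50)
    cr=img[y-h:y+h,x-w:x+w]; cv2.imwrite(f"pics/c_{n}_{x}.png",cv2.resize(cr,None,fx=k,fy=k,interpolation=cv2.INTER_CUBIC)); print(x-w,y-h)
E
```

```text
tray [ 0.49456838 -0.24086741  0.004     ] mat [0.50042763 0.22582501 0.004     ] cap [ 0.49180059 -0.0012182   0.016     ] valve top [ 0.49498714 -0.25931091  0.112     ]
nose (array([0.62351115, 0.03449828, 0.21273517]), np.float64(0.0052965627107065955))
336 197
217 90
165 150
```

View pics/c_top_381.png

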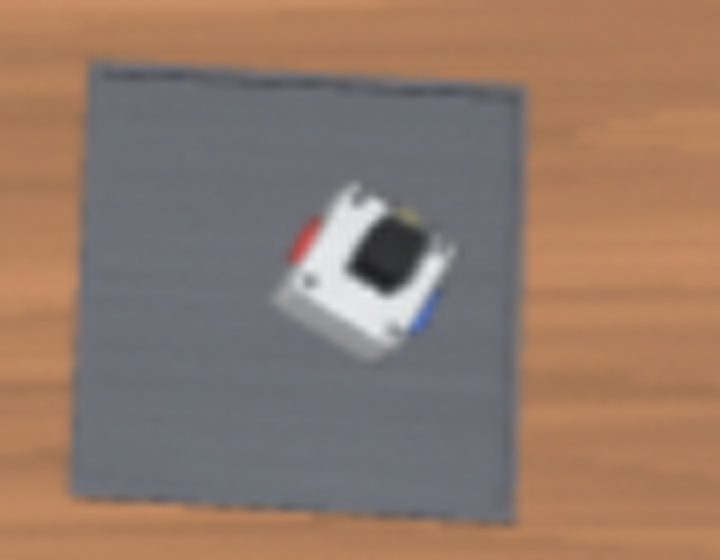

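View pics/c_top_282.png

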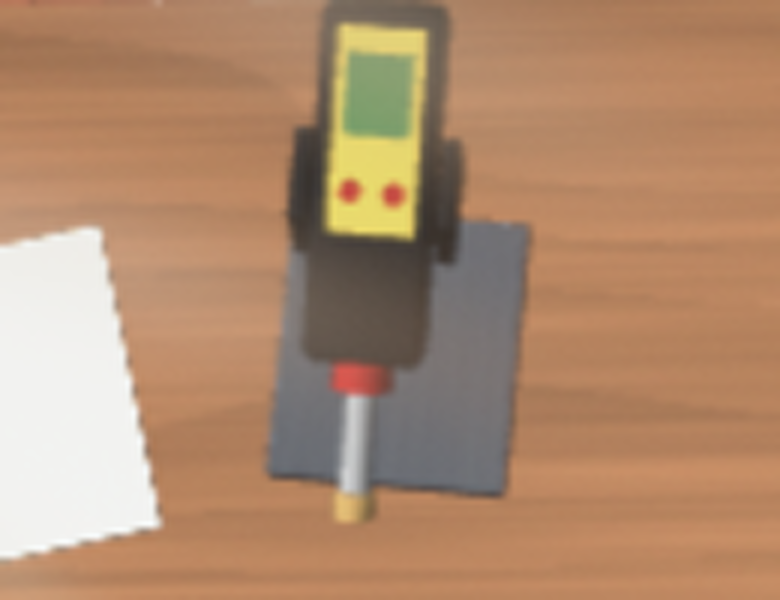

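View pics/c_scene_230.png

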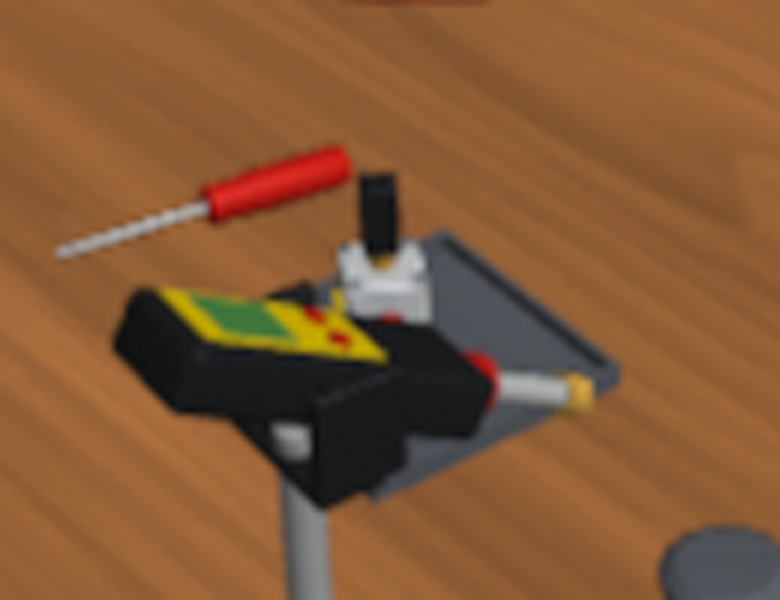

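The valve's yaw is about -30° (yellow pointing up and right in the top view), and the nose is near (0.62, 0.035, 0.21), tilted down. The rows only shift and spin, so I need a way to tilt the tool. First I'll learn the arm's kinematics and see what it does at the edge of its reach. It's clear overhead, so I'll go up.

Call:
play_rows --commands '[{"z":-50},{"z":-50},{"z":-50},{"z":-50}]'

```text
invalid input
```

```bash
cat > st.py <<'E'
from rig import robot
import numpy as np,json
from scipy.spatial.transform import Rotation as R
o=robot.get_obs(); 
z=R.from_quat(o["tool_rot"]).as_matrix()
print("t",round(o["time"],2),"q",np.round(o["q"],4).tolist(),"p",np.round(o["position"],4).tolist(),"f",np.round(o["ft_force"],1).tolist(),"w",round(float(o["grip_width"]),4)); print(np.round(z,4).tolist())
open("log.jsonl","a").write(json.dumps([list(map(float,o["q"])),list(map(float,o["position"])),list(map(float,o["tool_rot"]))])+"\n")
E
python3 st.py
```

```text
t 1.1 q [-1.4665, 0.5275, 1.4327, 0.0, 1.1814, -0.1785] p [0.1744, -0.6001, 0.2226] f [-0.3, 0.7, 0.4] w 0.0868
[[0.9603, 0.279, 0.0], [0.279, -0.9603, 0.0], [0.0, -0.0, -1.0]]
```

Call:
play_rows --commands '[{"x":0,"y":0,"z":-50,"spin":0},{"x":0,"y":0,"z":-50,"spin":0},{"x":0,"y":0,"z":-50,"spin":0},{"x":0,"y":0,"z":-50,"spin":0}]'

```text
time: 1.5
position: [0.1738, -0.5963, 0.4175]
tool_rot: [0.99, 0.141, 0.0, -0.012]
ft_force: [0.4, -1.4, 0.5]
grip_width: 0.087
```

```bash
python3 st.py
```

```text
t 1.5 q [-1.4668, 0.387, 1.1374, -0.0001, 1.6413, -0.1785] p [0.1738, -0.5963, 0.4175] f [0.4, -1.4, 0.5] w 0.087
[[0.9604, 0.2787, -0.0026], [0.2787, -0.9601, 0.024], [0.0042, -0.0238, -0.9997]]
```

Call:
play_rows --commands '[{"x":0,"y":0,"z":0,"spin":0},{"x":0,"y":0,"z":0,"spin":0}]'

```text
time: 1.7
position: [0.1743, -0.5996, 0.4273]
tool_rot: [0.99, 0.141, 0.0, -0.003]
ft_force: [-0.4, 0.7, -0.6]
grip_width: 0.0871
```

```bash
python3 st.py
```

```text
t 1.7 q [-1.4667, 0.3791, 1.1249, 0.0, 1.6429, -0.1785] p [0.1743, -0.5996, 0.4273] f [-0.4, 0.7, -0.6] w 0.0871
[[0.9603, 0.2789, -0.0005], [0.2789, -0.9603, 0.0053], [0.001, -0.0053, -1.0]]
```

Call:
play_rows --commands '[{"x":0,"y":0,"z":-50,"spin":0},{"x":0,"y":0,"z":-50,"spin":0},{"x":0,"y":0,"z":-50,"spin":0},{"x":0,"y":0,"z":-50,"spin":0},{"x":0,"y":0,"z":-50,"spin":0},{"x":0,"y":0,"z":-50,"spin":0}]'

```text
time: 2.3
position: [0.1727, -0.5954, 0.7079]
tool_rot: [0.99, 0.141, 0.001, -0.02]
ft_force: [14.3, -32.0, 90.2]
grip_width: 0.0869
```

```bash
python3 st.py
```

```text
t 2.3 q [-1.4692, 0.4955, 0.2175, 0.002, 2.4688, -0.1796] p [0.1727, -0.5954, 0.7079] f [14.3, -32.0, 90.2] w 0.0869
[[0.9603, 0.279, -0.0028], [0.2789, -0.9595, 0.0401], [0.0085, -0.0393, -0.9992]]
```

That was abrupt: the elbow reached its 0.22 limit and the wrist force spiked to 90 N. I'll settle, back off a little and fit a kinematic model before pushing any limit again.

Call:
play_rows --commands '[{"x":0,"y":0,"z":10,"spin":0},{"x":0,"y":0,"z":10,"spin":0},{"x":0,"y":0,"z":0,"spin":0},{"x":0,"y":0,"z":0,"spin":0}]'

```text
time: 2.7
position: [0.1724, -0.5957, 0.6831]
tool_rot: [0.99, 0.141, 0.002, -0.025]
ft_force: [0.2, 0.3, 0.2]
grip_width: 0.0872
```

```bash
python3 st.py; cat > fit.py <<'E'
from h import *
import json
from scipy.optimize import least_squares
L=[json.loads(l) for l in open("log.jsonl")]
# plane model: r (in arm plane), lat, z ; q4~0
def fk(q,a):
    d1,a1,L1,L2,e,Lt,lat=a
    A=q[1];B=q[1]+q[2];C=B+q[4]
    r=a1+L1*np.sin(A)+L2*np.sin(B)+e*np.cos(B)+Lt*np.sin(C)
    z=d1+L1*np.cos(A)+L2*np.cos(B)-e*np.sin(B)+Lt*np.cos(C)
    c,s=np.cos(q[0]),np.sin(q[0]); return np.array([c*r-s*lat,s*r+c*lat,z])
def res(a): 
    a0=np.array([.15,0,.45,.4,0,.25,.11]); return np.r_[np.hstack([fk(q,a)-p for q,p,_ in L]),(np.array(a)-a0)*1e-4]
f=least_squares(res,[.15,0,.45,.4,0,.25,.11]); print(np.round(f.x,4),np.abs(f.fun).max())
np.save("fk.npy",f.x)
E
python3 fit.py
```

```text
t 2.7 q [-1.4696, 0.4648, 0.3426, 0.0019, 2.3845, -0.1799] p [0.1724, -0.5957, 0.6831] f [0.2, 0.3, 0.2] w 0.0872
[[0.9604, 0.2785, -0.0038], [0.2784, -0.9592, 0.0502], [0.0103, -0.0493, -0.9987]]
[ 0.2742 -0.      0.588   0.3917  0.1141  0.3055  0.1112] 0.0002364459090592741
```

```bash
cat > lim.py <<'E'
from h import *
d1,a1,L1,L2,e,Lt,lat=np.load("fk.npy")
# max r with q3=0.22, tool down, per z
for q2 in np.arange(0.3,1.5,.1):
    B=q2+.22
    print(round(q2,2),"r",round(L1*np.sin(q2)+L2*np.sin(B)+e*np.cos(B),3),"z",round(d1+L1*np.cos(q2)+L2*np.cos(B)-e*np.sin(B)-Lt,3),"q5",round(np.pi-B,2))
E
python3 lim.py
```

```text
0.3 r 0.467 z 0.814 q5 2.62
0.4 r 0.549 z 0.763 q5 2.52
0.5 r 0.626 z 0.704 q5 2.42
0.6 r 0.696 z 0.638 q5 2.32
0.7 r 0.76 z 0.565 q5 2.22
0.8 r 0.815 z 0.486 q5 2.12
0.9 r 0.863 z 0.402 q5 2.02
1.0 r 0.902 z 0.314 q5 1.92
1.1 r 0.932 z 0.222 q5 1.82
1.2 r 0.952 z 0.128 q5 1.72
1.3 r 0.964 z 0.032 q5 1.62
1.4 r 0.965 z -0.065 q5 1.52
```

Call:
play_rows --commands '[{"x":0,"y":5,"z":30,"spin":0},{"x":0,"y":10,"z":40,"spin":0},{"x":-2,"y":15,"z":40,"spin":0},{"x":-4,"y":20,"z":30,"spin":0},{"x":-4,"y":20,"z":10,"spin":0},{"x":0,"y":0,"z":0,"spin":0}]'

```text
time: 3.3
position: [0.1823, -0.6613, 0.5243]
tool_rot: [0.99, 0.141, 0.002, -0.024]
ft_force: [-0.3, 0.0, -0.9]
grip_width: 0.0871
```

```bash
python3 st.py; python3 fit.py
```

```text
t 3.3 q [-1.465, 0.5079, 0.6777, 0.0016, 2.005, -0.1761] p [0.1823, -0.6613, 0.5243] f [-0.3, 0.0, -0.9] w 0.0871
[[0.9604, 0.2787, -0.0037], [0.2786, -0.9592, 0.0489], [0.0101, -0.048, -0.9988]]
[0.2742 0.     0.588  0.3917 0.1141 0.3055 0.1112] 0.00024334303511028277
```

Call:
play_rows --commands '[{"x":-6,"y":30,"z":0,"spin":0},{"x":-6,"y":30,"z":0,"spin":0},{"x":-4,"y":20,"z":0,"spin":0},{"x":-2,"y":10,"z":0,"spin":0},{"x":-2,"y":10,"z":0,"spin":0}]'

```text
time: 3.8
position: [0.1914, -0.7611, 0.5207]
tool_rot: [0.99, 0.141, 0.002, -0.026]
ft_force: [6.2, -25.8, 3.9]
grip_width: 0.0873
```

```bash
python3 st.py
```

```text
t 3.8 q [-1.467, 0.7587, 0.2177, 0.0021, 2.218, -0.1785] p [0.1914, -0.7611, 0.5207] f [6.2, -25.8, 3.9] w 0.0873
[[0.9601, 0.2796, -0.0038], [0.2794, -0.9587, 0.0527], [0.0111, -0.0516, -0.9986]]
```

Call:
play_rows --commands '[{"x":-2,"y":10,"z":0,"spin":0},{"x":-2,"y":10,"z":0,"spin":0},{"x":-2,"y":10,"z":0,"spin":0},{"x":-2,"y":10,"z":0,"spin":0},{"x":-2,"y":10,"z":0,"spin":0}]'

```text
time: 4.3
position: [0.189, -0.7846, 0.5001]
tool_rot: [0.99, 0.141, 0.003, -0.012]
ft_force: [0.2, -0.1, -0.8]
grip_width: 0.0867
```

```bash
python3 st.py
```

```text
t 4.3 q [-1.4743, 0.7839, 0.2181, 0.0059, 2.1642, -0.184] p [0.189, -0.7846, 0.5001] f [0.2, -0.1, -0.8] w 0.0867
[[0.96, 0.28, 0.0025], [0.2799, -0.9597, 0.0249], [0.0094, -0.0232, -0.9997]]
```

Pushing outward against the elbow limit does tilt the tool out, slowly and smoothly, with forces low once the limit is reached. I'll push harder now that it rests on the limit.

Call:
play_rows --commands '[{"x":-4,"y":24,"z":-7,"spin":0},{"x":-4,"y":24,"z":-7,"spin":0},{"x":-4,"y":24,"z":-7,"spin":0},{"x":-4,"y":24,"z":-7,"spin":0}]'

```text
time: 4.7
position: [0.1847, -0.8162, 0.4842]
tool_rot: [0.99, 0.141, 0.006, 0.02]
ft_force: [0.3, -0.4, 0.6]
grip_width: 0.0872
```

```bash
python3 st.py
```

```text
t 4.7 q [-1.4862, 0.8032, 0.219, 0.0154, 2.0799, -0.1915] p [0.1847, -0.8162, 0.4842] f [0.3, -0.4, 0.6] w 0.0872
[[0.96, 0.2797, 0.0167], [0.2801, -0.9592, -0.0382], [0.0054, 0.0414, -0.9991]]
```

Call:
play_rows --commands '[{"x":-8,"y":46,"z":-14,"spin":0},{"x":-8,"y":46,"z":-14,"spin":0},{"x":-8,"y":46,"z":-14,"spin":0},{"x":-8,"y":46,"z":-14,"spin":0}]'

```text
time: 5.1
position: [0.1757, -0.8669, 0.4706]
tool_rot: [0.987, 0.141, 0.01, 0.081]
ft_force: [-0.3, -0.4, -1.2]
grip_width: 0.087
```

```bash
python3 st.py; python3 fit.py
```

```text
t 5.1 q [-1.5079, 0.8242, 0.2194, 0.0346, 1.9375, -0.2054] p [0.1757, -0.8669, 0.4706] f [-0.3, -0.4, -1.2] w 0.087
[[0.9602, 0.2761, 0.0423], [0.2793, -0.9472, -0.1572], [-0.0033, 0.1628, -0.9867]]
[0.2741 0.     0.5879 0.3917 0.1141 0.3052 0.1127] 0.008136230710667242
```

Tilting works at about 0.03 rad per 48 mm push. I'll build a small simulator (full FK plus bounded least-squares IK) to check it against this data, then plan both the tilt and the tilt-back.

```bash
cat > sim.py <<'E'
from h import *
import json,sys
from scipy.optimize import least_squares
lo=np.array([-3.08,-.75,.2182,-1.43,0,-2.85]);hi=np.array([3.08,2.2,2.44,4.57,2.65,2.85])
def FK(q,a):
    d1,L1,L2,e,Lt,lat=a[:6]
    R1=R.from_euler('z',q[0]);Ra=R1*R.from_euler('y',q[1]);Rb=Ra*R.from_euler('y',q[2]);Rc=Rb*R.from_euler('z',q[3])*R.from_euler('y',q[4])
    p=np.array([0,0,d1])+R1.apply([0,lat,0])+Ra.apply([0,0,L1])+Rb.apply([e,0,L2])+Rc.apply([0,0,Lt])
    return p,Rc*R.from_euler('z',q[5]+np.pi*0)
def fit():
    L=[json.loads(l) for l in open("log.jsonl")]
    def res(a):
        out=[]
        for q,p,o in L:
            P,Ro=FK(q,a); out+=list(P-p); out+=list(.2*(Ro.inv()*R.from_quat(o)*R.from_euler('z',a[6])).as_rotvec())
        return out
    f=min((least_squares(res,[.274,.588,.392,.114,.305,.111,g]) for g in (0,1.57,3.14,-1.57)),key=lambda f:f.cost)
    return f
def ik(P,Ro,q0,a,w):
    def res(q):
        p,r=FK(q,a); return np.r_[p-P,w*(r.inv()*Ro).as_rotvec(),1e-3*(q-q0)]
    return least_squares(res,np.clip(q0,lo+1e-6,hi-1e-6),bounds=(lo,hi)).x
def row(q,x,y,z,s,a,w):
    p,r=FK(q,a); g=a[6]; T=r*R.from_euler('z',-g)
    P=p+T.apply(np.array([x,y,z])/1e3); Ro=T*R.from_euler('z',s)*R.from_euler('z',g)
    return ik(P,Ro,np.array(q),a,w)
E
python3 - <<'E'
from sim import *
f=fit(); print(np.round(f.x,4),np.abs(f.fun).max()); np.save("fk6.npy",f.x); a=f.x
L=[json.loads(l) for l in open("log.jsonl")]
q0=np.array(L[-2][0]); print("obs",np.round(L[-1][0],3),np.round(L[-1][1],4))
for w in (.2,.4,.6,1.):
    q=q0
    for _ in range(4): q=row(q,-8,46,-14,0,a,w)
    print(w,np.round(q,3),np.round(FK(q,a)[0],4))
E
```

```text
[ 0.2742  0.588   0.3917  0.1141  0.3055  0.111  -1.5708] 1.7010837183306649e-12
obs [-1.508  0.824  0.219  0.035  1.937 -0.205] [ 0.1757 -0.8669  0.4706]
0.2 [-1.512  0.775  0.218  0.079  1.662 -0.196] [ 0.1906 -0.9346  0.5436]
0.4 [-1.509  0.803  0.218  0.049  1.856 -0.201] [ 0.1809 -0.8869  0.495 ]
0.6 [-1.507  0.821  0.218  0.034  1.943 -0.204] [ 0.1763 -0.8646  0.4739]
1.0 [-1.506  0.834  0.218  0.023  2.002 -0.208] [ 0.1732 -0.8494  0.46  ]
```

The FK model is exact, and an orientation weight of 0.6 m/rad reproduces the pushes. Now I'll simulate the reverse, tilting inward at the inner reach limit, and grab pictures now that the arm is clear.

```bash
python3 - <<'E'
from sim import *
a=np.load("fk6.npy")
L=[json.loads(l) for l in open("log.jsonl")]
def tz(q): return FK(q,a)[1].as_matrix()[:,2]
# inner limits, tool down: q3=2.44
for q2 in np.arange(-.7,.8,.2):
    d1,L1,L2,e,Lt,lat=a[:6];B=q2+2.44
    print(round(q2,2),"r",round(L1*np.sin(q2)+L2*np.sin(B)+e*np.cos(B),3),"z",round(d1+L1*np.cos(q2)+L2*np.cos(B)-e*np.sin(B)-Lt,3),"q5",round(np.pi-B,2))
# start tilted .5 outward in plane, azimuth -1.4, at r .4 z .3
for z in (.15,.25,.35,.45):
    q=ik(np.array([.15,-.40,z]),R.from_matrix(np.array([[0,0,0]]*3)+np.eye(3)) if 0 else FK(np.array(L[-1][0]),a)[1],np.array([-1.5,.3,2,0,1,-.2]),a,.6)
    print("z",z,np.round(q,3),np.round(FK(q,a)[0],3),np.round(tz(q),3))
    for i in range(12):
        # push inward horizontally 45mm toward base axis
        p,r=FK(q,a); T=r*R.from_euler('z',-a[6]); d=-np.array([p[0],p[1],0]);d/=np.linalg.norm(d); t=T.inv().apply(d)*45
        q=row(q,*t,0,a,.6)
        if i%3==2: print(np.round(q,3),np.round(FK(q,a)[0],3),np.round(tz(q),3))
E
python3 - <<'E'
from rig import robot,cams,nets
import cv2,numpy as np,pickle
for n in ["top","scene","wrist"]:
    p=cams.camera(n); cv2.imwrite(f"pics/{n}1.png",p["img"][:,:,::-1]); pickle.dump(p,open(f"{n}1.pkl","wb"))
    if n=="wrist": print({k:np.round(v,4).tolist() for k,v in p.items() if k!="img"})
E
```

```text
-0.7 r -0.012 z 0.24 q5 1.4
-0.5 r 0.042 z 0.237 q5 1.2
-0.3 r 0.095 z 0.223 q5 1.0
-0.1 r 0.143 z 0.199 q5 0.8
0.1 r 0.186 z 0.166 q5 0.6
0.3 r 0.222 z 0.125 q5 0.4
0.5 r 0.249 z 0.078 q5 0.2
0.7 r 0.265 z 0.027 q5 0.0
z 0.15 [-1.498  0.349  2.106  0.061  0.526 -0.261] [ 0.15 -0.4   0.15] [ 0.042 -0.157 -0.987]
[-1.667  0.213  2.419  0.163  0.361 -0.528] [ 0.103 -0.274  0.15 ] [ 0.042 -0.157 -0.987]
[-1.865 -0.136  2.44   0.083  0.74  -0.635] [ 0.075 -0.195  0.206] [ 0.024 -0.111 -0.993]
[-2.688 -0.658  2.438  0.063  1.336 -1.413] [ 0.05  -0.12   0.242] [ 0.004 -0.066 -0.998]
[-2.544 -0.658  2.437 -0.035  1.334 -1.247] [ 0.049 -0.088  0.242] [-0.043  0.011 -0.999]
z 0.25 [-1.498  0.152  1.976  0.041  0.853 -0.235] [ 0.15 -0.4   0.25] [ 0.042 -0.157 -0.987]
[-1.667 -0.087  2.232  0.077  0.845 -0.426] [ 0.103 -0.274  0.25 ] [ 0.042 -0.157 -0.987]
[-2.732 -0.665  2.424  0.163  1.361 -1.477] [ 0.056 -0.15   0.25 ] [ 0.041 -0.155 -0.987]
[-2.621 -0.673  2.416  0.067  1.361 -1.344] [ 0.055 -0.119  0.25 ] [ 0.    -0.076 -0.997]
[-2.41  -0.673  2.415 -0.034  1.357 -1.112] [ 0.057 -0.084  0.
[... 446 characters left out ...]
.084  0.349] [-0.055 -0.004 -0.998]
z 0.45 [-1.498 -0.054  1.614  0.031  1.421 -0.212] [ 0.15 -0.4   0.45] [ 0.042 -0.157 -0.987]
[-1.667 -0.318  1.806  0.057  1.5   -0.379] [ 0.103 -0.274  0.45 ] [ 0.042 -0.157 -0.987]
[-2.698 -0.75   1.922  0.17   1.935 -1.347] [ 0.056 -0.15   0.45 ] [ 0.041 -0.155 -0.987]
[-2.585 -0.75   1.913  0.069  1.938 -1.27 ] [ 0.055 -0.119  0.45 ] [ 0.    -0.076 -0.997]
[-2.376 -0.75   1.911 -0.037  1.938 -1.099] [ 0.057 -0.084  0.451] [-0.055 -0.004 -0.998]
{'fx': 347.6925, 'fy': 347.6925, 'cx': 284.6129, 'cy': 206.5396, 'mount': [[0.0005, 0.9672, 0.2541, 0.07], [1.0, -0.0004, -0.0002, -0.001], [-0.0001, 0.2541, -0.9672, -0.1618], [0.0, 0.0, 0.0, 1.0]], 'shot': 5}
```

View pics/wrist1.png

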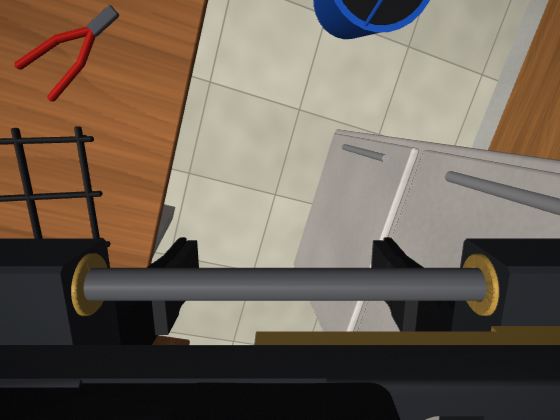

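```bash
python3 - <<'E'
from h import *
t=load("top1");s=load("scene1")
print("pliers",onz(s,225,146,0),"grate",onz(s,275,125,0.02),onz(s,242,128,0.02),onz(s,308,122,.02))
from sim import *
a=np.load("fk6.npy")
def tz(q): return FK(q,a)[1].as_matrix()[:,2]
T0=FK(np.array(json.loads(open("log.jsonl").readlines()[-1])[0]),a)[1]
print("now",np.round(tz(np.array(json.loads(open("log.jsonl").readlines()[-1])[0])),3))
def test(q,dirs,n,mm=40):
    for i in range(n):
        p,r=FK(q,a); T=r*R.from_euler('z',-a[6]); d=dirs(p); t=T.inv().apply(d)*mm
        q=row(q,*t,0,a,.6)
        if i%4==3: print(np.round(q,3),np.round(FK(q,a)[0],3),np.round(tz(q),3))
    return q
def inw(p,down): d=-np.array([p[0],p[1],0])/np.hypot(p[0],p[1]); d[2]=-down; return d/np.linalg.norm(d)
print("tilt .5 heading 0")
for x0,z0,dn in ((.55,.15,0),(.55,.12,.5),(.55,.2,.5)):
    th=.5; Rt=R.from_euler('z',0)*R.from_euler('y',np.pi-th)*R.from_euler('z',0)
    q=ik(np.array([x0,.111,z0]),Rt,np.array([0,.5,2,0,.1,0]),a,.6); print("start",np.round(q,3),np.round(FK(q,a)[0],3),np.round(tz(q),3))
    test(q,lambda p:inw(p,dn),24)
E
```

```text
pliers [ 0.25288605 -0.58268716  0.        ] grate [ 0.01064406 -0.55318769  0.02      ] [ 0.13040226 -0.62306483  0.02      ] [-0.11243882 -0.48137064  0.02      ]
now [ 0.042 -0.157 -0.987]
tilt .5 heading 0
start [ 0.     0.462  2.042 -0.     0.138  0.   ] [0.55  0.111 0.15 ] [ 0.479 -0.    -0.878]
[-0.131  0.356  2.429  2.717  0.153 -2.837] [0.393 0.079 0.15 ] [ 0.479 -0.    -0.878]
[-0.184 -0.011  2.44   0.184  0.296 -0.343] [0.306 0.073 0.213] [ 0.411 -0.022 -0.911]
[-0.807 -0.656  2.44   0.268  1.074 -0.89 ] [0.192 0.063 0.262] [ 0.366 -0.046 -0.929]
[ 0.374 -0.656  2.44  -0.269  1.074  0.493] [0.067 0.069 0.262] [ 0.352 -0.113 -0.929]
[ 0.86  -0.75   2.437 -0.36   1.321  0.951] [0.006 0.018 0.262] [ 0.35  -0.117 -0.929]
[ 0.859 -0.75   2.437 -0.358  1.322  0.949] [0.006 0.018 0.262] [ 0.348 -0.116 -0.93 ]
start [ 0.     0.529  2.064 -0.     0.048  0.   ] [0.55  0.111 0.12 ] [ 0.479 -0.    -0.878]
[-0.037  0.479  2.259 -0.017  0.    -0.017] [0.444 0.095 0.11 ] [ 0.392 -0.015 -0.92 ]
[-0.096  0.402  2.433 -0.044  0.    -0.044] [0.341 0.079 0.116] [ 0.301 -0.029 -0.953]
[-0.023 
[... 254 characters left out ...]
 0.276  0.8    2.44  -1.43   0.183  1.751] [0.209 0.117 0.007] [-0.068 -0.207 -0.976]
start [-0.     0.358  1.995  0.     0.289 -0.   ] [0.55  0.111 0.2  ] [ 0.479  0.    -0.878]
[-0.13   0.419  2.4    2.731  0.18  -2.85 ] [0.412 0.08  0.135] [ 0.473  0.01  -0.881]
[-0.135  0.425  2.44   2.725  0.126 -2.85 ] [0.37  0.078 0.12 ] [ 0.384 -0.001 -0.923]
[-0.102  0.432  2.44   2.757  0.022 -2.85 ] [0.338 0.08  0.107] [ 0.285 -0.021 -0.958]
[-0.107  0.51   2.44   2.752  0.    -2.85 ] [0.318 0.078 0.081] [ 0.19  -0.02  -0.982]
[-0.128  0.611  2.44   2.73   0.    -2.85 ] [0.299 0.073 0.051] [ 0.089 -0.012 -0.996]
[-0.16   0.717  2.44   2.699  0.    -2.85 ] [0.276 0.068 0.022] [-0.016  0.003 -1.   ]
```

```bash
python3 - <<'E'
from h import *
t=load("top1");s=load("scene1")
print("scene cam",ray(s,1,1)[0],"top cam",ray(t,1,1)[0])
for u,v in ((350,45),(560,170),(360,30),(400,45),(545,80),(390,0)):
    print((u,v),[np.round(onz(s,u,v,z)[:2],2).tolist() for z in (-.75,0,.15)])
E
```

```text
scene cam [1.25984298 0.72553632 0.95121466] top cam [ 0.31032364 -0.02716057  1.57476098]
(350, 45) [[-2.88, -2.4], [-1.05, -1.02], [-0.69, -0.75]]
(560, 170) [[-2.02, 0.11], [-0.57, 0.38], [-0.28, 0.43]]
(360, 30) [[-3.37, -2.65], [-1.33, -1.16], [-0.92, -0.87]]
(400, 45) [[-3.29, -2.05], [-1.29, -0.83], [-0.89, -0.58]]
(545, 80) [[-3.53, -0.61], [-1.42, -0.02], [-0.99, 0.1]]
(390, 0) [[-4.76, -3.23], [-2.11, -1.49], [-1.58, -1.14]]
```

View pics/scene1.png

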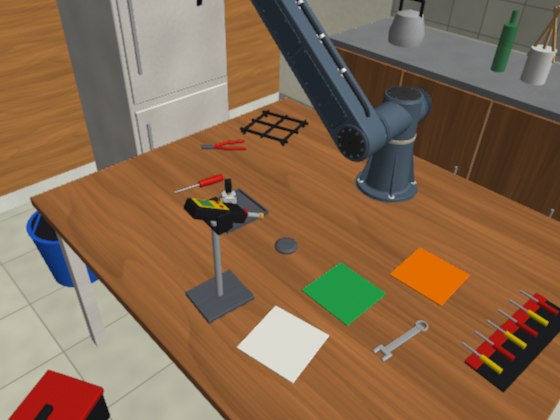

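View pics/top1.png

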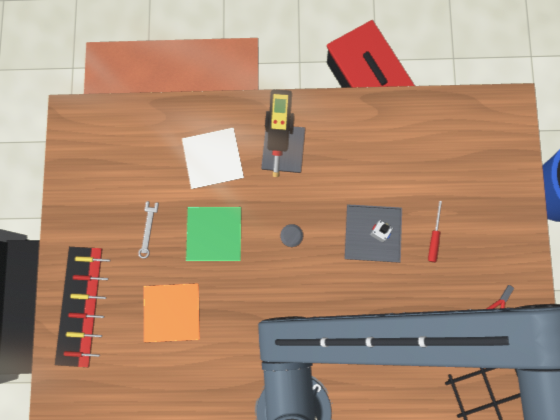

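There's free space all around at z≈0.5. Outward pushes tilt the tool along the arm's heading, so a push at the opposite heading undoes it. The plan is:

1. Cancel the present small tilt at heading about 105°, taking wrist views of the valve and nose on the way.
2. Grasp the valve.
3. Tilt towards +x above the detector.
4. Present the ports.
5. Untilt behind the robot.
6. Place the valve.

I'll write a row-planning helper for this.

```bash
cat > pl.py <<'E'
from sim import *
a=np.load("fk6.npy")
def tz(q): return FK(q,a)[1].as_matrix()[:,2]
def cur():
    from rig import robot
    o=robot.get_obs(); return np.array(o["q"],float),o
def toolT(q): 
    p,r=FK(q,a); return p,r*R.from_euler('z',-a[6])
def show(q,tag=""):
    p,T=toolT(q); m=T.as_matrix(); print(tag,"q",np.round(q,3).tolist(),"p",np.round(p,4).tolist(),"tz",np.round(m[:,2],3).tolist(),"yawx",round(float(np.arctan2(m[1,0],m[0,0])),3))
def go(q,P,spin,n,rnd=1,pr=True):
    """n equal rows to world point P and total spin; prints rows, returns simulated q"""
    rows=[];P=np.array(P,float);p0=toolT(q)[0]
    for i in range(n):
        p,T=toolT(q); d=T.inv().apply((P-p)/(n-i))*1e3; s=spin/n
        r=[round(float(v),rnd) for v in d]+[round(s,3)]; rows.append(r); q=row(q,*r,a,.6)
    if pr: print(json.dumps([dict(zip(("x","y","z","spin"),r)) for r in rows]))
    show(q,"sim end")
    return q
E
python3 - <<'E'
from pl import *
q,o=cur(); show(q)
q=go(q,[.15,-.60,.50],-.2,6)
q=go(q,[.32,-.45,.50],-.3,6)
q=go(q,[.45,-.25,.50],-.4,6)
q=go(q,[.50,.05,.50],-.6,7)
q=go(q,[.35,.40,.50],-.8,8)
q=go(q,[0,.6,.50],-.8,8)
E
```

```text
q [-1.508, 0.824, 0.219, 0.034, 1.94, -0.205] p [0.1754, -0.8662, 0.4706] tz [0.042, -0.155, -0.987] yawx 0.283
[{"x": 8.3, "y": -42.4, "z": -11.9, "spin": -0.033}, {"x": 9.7, "y": -42.1, "z": -11.9, "spin": -0.033}, {"x": 11.1, "y": -41.8, "z": -11.9, "spin": -0.033}, {"x": 12.4, "y": -41.4, "z": -11.9, "spin": -0.033}, {"x": 13.8, "y": -41.0, "z": -11.8, "spin": -0.033}, {"x": 15.1, "y": -40.5, "z": -11.9, "spin": -0.033}]
sim end q [-1.524, 0.263, 1.124, 0.035, 1.597, -0.43] p [0.15, -0.6, 0.5] tz [0.042, -0.155, -0.987] yawx 0.478
[{"x": 36.6, "y": -8.9, "z": -2.7, "spin": -0.05}, {"x": 37.0, "y": -7.0, "z": -2.7, "spin": -0.05}, {"x": 37.4, "y": -5.1, "z": -2.7, "spin": -0.05}, {"x": 37.6, "y": -3.3, "z": -2.7, "spin": -0.05}, {"x": 37.7, "y": -1.4, "z": -2.7, "spin": -0.05}, {"x": 37.6, "y": 0.5, "z": -2.6, "spin": -0.05}]
sim end q [-1.14, 0.153, 1.266, -0.027, 1.563, -0.352] p [0.32, -0.45, 0.5] tz [0.042, -0.155, -0.987] yawx 0.775
[{"x": 38.7, "y": -8.1, "z": -4.3, "spin": -0.067}, {"x": 39.1, "y": -5.5, "z": -4.3, "spin": -0.067}, {"x": 39.4, "y": -2.9, "z": -4.2, "spin": 
[... 1051 characters left out ...]
": 18.7, "z": -7.5, "spin": -0.1}, {"x": 41.1, "y": 22.8, "z": -7.6, "spin": -0.1}]
sim end q [0.725, 0.246, 1.146, -0.149, 1.819, -0.32] p [0.35, 0.4, 0.5] tz [0.042, -0.155, -0.987] yawx 2.591
[{"x": 50.0, "y": -2.2, "z": -5.7, "spin": -0.1}, {"x": 50.0, "y": 2.8, "z": -5.7, "spin": -0.1}, {"x": 49.5, "y": 7.8, "z": -5.7, "spin": -0.1}, {"x": 48.4, "y": 12.7, "z": -5.7, "spin": -0.1}, {"x": 46.9, "y": 17.4, "z": -5.7, "spin": -0.1}, {"x": 45.0, "y": 22.0, "z": -5.7, "spin": -0.1}, {"x": 42.5, "y": 26.4, "z": -5.7, "spin": -0.1}, {"x": 39.7, "y": 30.6, "z": -5.7, "spin": -0.1}]
sim end q [1.418, 0.402, 0.919, -0.07, 1.967, -0.418] p [-0.0001, 0.6, 0.5] tz [0.042, -0.155, -0.987] yawx -2.898
```

Call:
play_rows --commands '[{"x":8,"y":-30,"z":-8,"spin":-0.03},{"x":10,"y":-42,"z":-12,"spin":-0.03},{"x":11,"y":-42,"z":-12,"spin":-0.03},{"x":12,"y":-42,"z":-12,"spin":-0.03},{"x":14,"y":-41,"z":-12,"spin":-0.03},{"x":15,"y":-40,"z":-12,"spin":-0.03},{"x":37,"y":-9,"z":-3,"spin":-0.05},{"x":37,"y":-7,"z":-3,"spin":-0.05}]'

```text
time: 6.05
position: [0.2094, -0.5529, 0.4926]
tool_rot: [0.957, 0.279, -0.001, 0.076]
ft_force: [0.7, -0.8, 0.4]
grip_width: 0.0868
```

Call:
play_rows --commands '[{"x":40,"y":-7,"z":-3,"spin":-0.05},{"x":40,"y":-4,"z":-3,"spin":-0.05},{"x":40,"y":-2,"z":-3,"spin":-0.05},{"x":40,"y":0,"z":-3,"spin":-0.06},{"x":40,"y":-4,"z":-4,"spin":-0.06},{"x":40,"y":-4,"z":-4,"spin":-0.06},{"x":40,"y":-2,"z":-4,"spin":-0.06},{"x":40,"y":0,"z":-4,"spin":-0.06}]'

```text
time: 6.85
position: [0.4307, -0.3003, 0.5007]
tool_rot: [0.866, 0.494, -0.018, 0.079]
ft_force: [-0.4, -0.6, 0.2]
grip_width: 0.0868
```

```bash
python3 st.py; cat > w.py <<'E'
import sys
from rig import robot,cams,nets
import cv2,numpy as np,pickle
n,tag=sys.argv[1],sys.argv[2]
o=robot.get_obs()
p=cams.camera(n)
if n=="wrist":
    from h import R
    T=np.eye(4);T[:3,:3]=R.from_quat(o["tool_rot"]).as_matrix();T[:3,3]=o["position"]
    p["world_to_cam"]=np.linalg.inv(T@np.array(p["mount"]))
pickle.dump(p,open(f"{tag}.pkl","wb")); cv2.imwrite(f"pics/{tag}.png",p["img"][:,:,::-1])
E
python3 w.py wrist w2
```

```text
t 6.85 q [-0.7759, 0.12, 1.3047, -0.0776, 1.5742, -0.2474] p [0.4307, -0.3003, 0.5007] f [-0.4, -0.6, 0.2] w 0.0868
[[0.5118, 0.8578, 0.0468], [0.8521, -0.5, -0.1546], [-0.1092, 0.1191, -0.9869]]
```

View pics/w2.png

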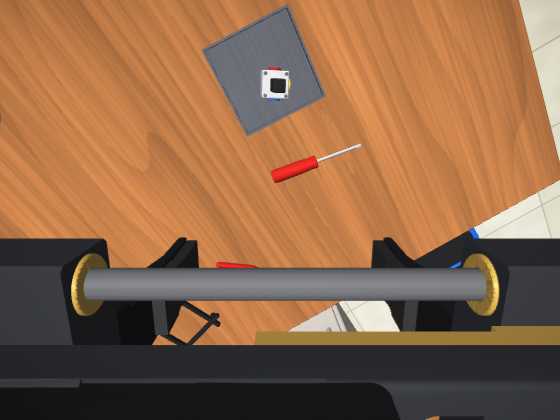

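The wrist view shows the valve at (276,84): red up, yellow right, blue down. Next I'll move so the wrist camera sees the nose.

```bash
python3 - <<'E'
from pl import *
q,o=cur(); show(q)
q=go(q,[.52,-.12,.46],-.4,6)
E
```

```text
q [-0.768, 0.118, 1.305, -0.071, 1.576, -0.247] p [0.4337, -0.2946, 0.5009] tz [0.052, -0.149, -0.987] yawx 1.038
[{"x": 32.9, "y": -2.8, "z": 3.1, "spin": -0.067}, {"x": 33.0, "y": -0.6, "z": 3.1, "spin": -0.067}, {"x": 33.0, "y": 1.6, "z": 3.2, "spin": -0.067}, {"x": 32.8, "y": 3.9, "z": 3.1, "spin": -0.067}, {"x": 32.4, "y": 6.0, "z": 3.2, "spin": -0.067}, {"x": 32.0, "y": 8.2, "z": 3.1, "spin": -0.067}]
sim end q [-0.366, 0.171, 1.344, -0.121, 1.525, -0.243] p [0.52, -0.12, 0.46] tz [0.052, -0.149, -0.987] yawx 1.442
```

Call:
play_rows --commands '[{"x":33,"y":-3,"z":3,"spin":-0.07},{"x":33,"y":-1,"z":3,"spin":-0.07},{"x":33,"y":2,"z":3,"spin":-0.07},{"x":33,"y":4,"z":3,"spin":-0.07},{"x":32,"y":6,"z":3,"spin":-0.07},{"x":28,"y":8,"z":3,"spin":-0.07},{"x":0,"y":0,"z":0,"spin":0},{"x":0,"y":0,"z":0,"spin":0}]'

```text
time: 7.7
position: [0.5192, -0.1116, 0.4648]
tool_rot: [0.733, 0.675, -0.03, 0.077]
ft_force: [-0.3, -0.5, 0.5]
grip_width: 0.0866
```

```bash
python3 st.py; python3 w.py wrist w3
```

```text
t 7.7 q [-0.3507, 0.1614, 1.3444, -0.1231, 1.5265, -0.2685] p [0.5192, -0.1116, 0.4648] f [-0.3, -0.5, 0.5] w 0.0866
[[0.0878, 0.9943, 0.0598], [0.9852, -0.0778, -0.1525], [-0.1469, 0.0723, -0.9865]]
```

View pics/w3.png

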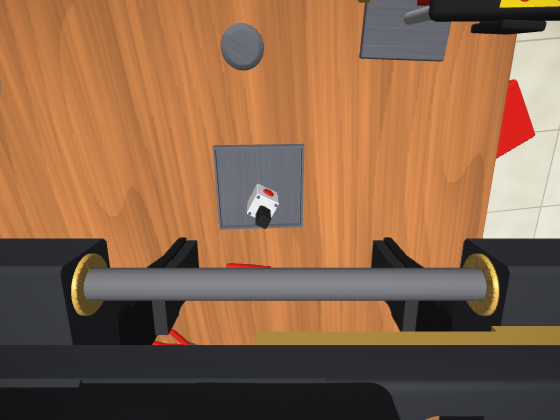

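The tray and valve show clearly: handle (263,216), red port (269,192). The nose is cut off at the top right, so I'll move 0.2 m further towards +y.

Call:
play_rows --commands '[{"x":40,"y":-2,"z":-6,"spin":-0.05},{"x":40,"y":-1,"z":-6,"spin":-0.05},{"x":40,"y":0,"z":-6,"spin":-0.05},{"x":40,"y":2,"z":-6,"spin":-0.05},{"x":30,"y":3,"z":-5,"spin":-0.05},{"x":0,"y":0,"z":0,"spin":0},{"x":0,"y":0,"z":0,"spin":0}]'

```text
time: 8.45
position: [0.5192, 0.0764, 0.4677]
tool_rot: [0.648, 0.757, -0.039, 0.075]
ft_force: [0.3, 0.3, -0.4]
grip_width: 0.087
```

```bash
python3 st.py; python3 w.py wrist w4
```

```text
t 8.45 q [0.0265, 0.1774, 1.3179, -0.1591, 1.586, -0.1346] p [0.5192, 0.0764, 0.4677] f [0.3, 0.3, -0.4] w 0.087
[[-0.148, 0.9869, 0.0635], [0.9752, 0.1563, -0.1568], [-0.1647, 0.0387, -0.9856]]
```

View pics/w4.png

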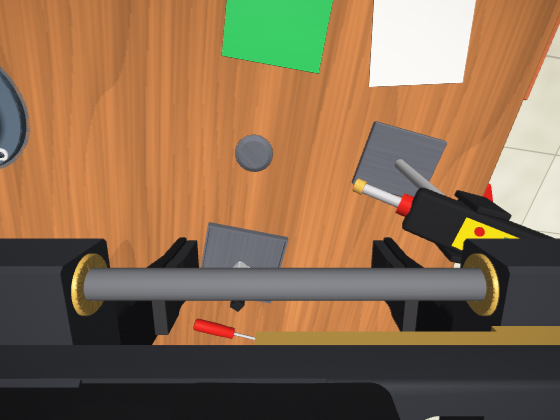

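Nose tip at about (357,186) in this view, with the foot corners at (375,122) and (446,144). I'll crop for subpixel points and fit the stand pose, heading and tilt jointly over the three views.

```bash
python3 - <<'E'
from h import *
for n,x0,y0,w,h,k in (("w4",340,110,120,120,5),("top1",250,80,70,105,6),("scene1",180,190,110,140,5),):
    im=load(n)["img"][:,:,::-1][y0:y0+h,x0:x0+w]; cv2.imwrite(f"pics/z_{n}.png",cv2.resize(im,None,fx=k,fy=k,interpolation=cv2.INTER_CUBIC))
E
```

```text
(no output)
```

View pics/z_w4.png

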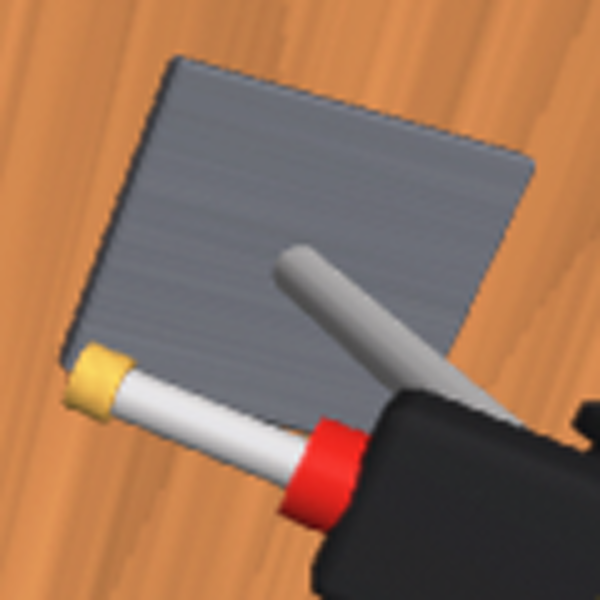

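View pics/z_top1.png

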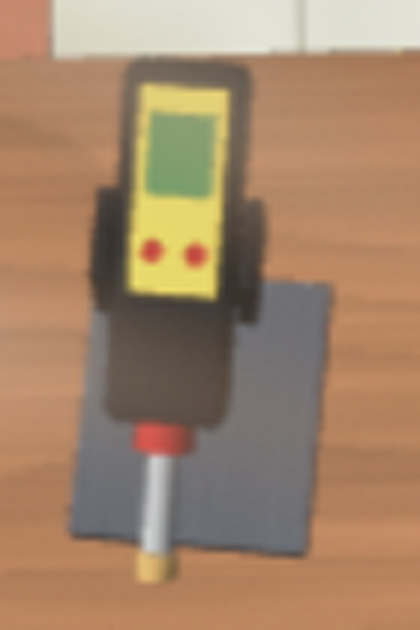

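View pics/z_scene1.png

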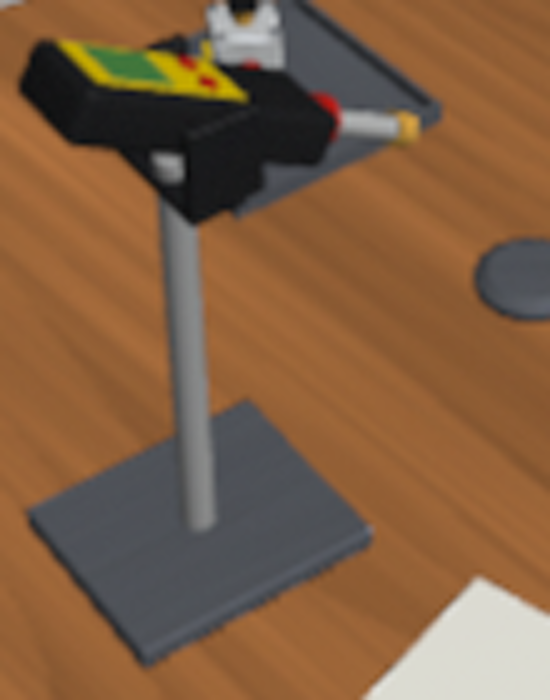

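```bash
cat > nose.py <<'E'
from h import *
from scipy.optimize import least_squares
w=load("w4");t=load("top1");s=load("scene1")
nose=[(t,275.7,176.2),(s,262.8,215.8),(w,356,184.6)]
print("tri",[np.round(x,4) for x in tri(nose)], "tri top+w",tri([nose[0],nose[2]])[0],"s+w",tri([nose[1],nose[2]])[0])
C=[(t,261.7,169.3,-1,1),(t,301.2,172.2,-1,-1),(t,305.2,127.5,1,-1),(w,376.2,122.4,-1,1),(w,446.4,142,1,1),(w,354,182.4,-1,-1),(s,229.6,270,-1,-1),(s,254,296.6,-1,1),(s,186,293,1,-1),(s,209.6,319.6,1,1)]
def model(v):
    sx,sy,psi,th,fx=v[:5]; c,sn=np.cos(psi),np.sin(psi)
    n=np.array([sx,sy,.275])+.13*np.array([-np.cos(th)*c,-np.cos(th)*sn,-np.sin(th)])
    return n
def res(v,full=False):
    sx,sy,psi,th,fx=v[:5]; c,sn=np.cos(psi),np.sin(psi); off=v[5:].reshape(3,2)
    ids={id(t):0,id(s):1,id(w):2}; r=[]
    n=model(v)
    for p,u,vv in nose: r+=list((proj(p,n)[0]-[u,vv]-off[ids[id(p)]])*1.5)
    for p,u,vv,a,b in C:
        l=np.array([fx+a*.07,b*.06]); X=[sx+c*l[0]-sn*l[1],sy+sn*l[0]+c*l[1],.014]
        r+=list(proj(p,X)[0]-[u,vv]-off[ids[id(p)]])
    r+=list(off.ravel()/1.0)
    return r
f=least_squares(res,[.74,.04,0,.5,0]+[0]*6); v=f.x
print(np.round(v,4),"psi deg",np.degrees(v[2]),"nose",np.round(model(v),4)); print(np.round(f.fun[:6],2)); print(np.round(f.fun[6:],1)); np.save("nose.npy",np.r_[model(v),v[2],v[3]])
E
python3 nose.py
```

```text
tri [array([0.6241, 0.0353, 0.2111]), np.float64(0.0052)] tri top+w [0.62650477 0.03332488 0.20640112] s+w [0.62512194 0.03822151 0.21390616]
[ 0.7389  0.0224 -0.1132  0.4968  0.0187 -0.9612 -0.8382 -0.9036 -0.5666
 -0.7178  0.2308] psi deg -6.487770066362646 nose [0.6254 0.0353 0.213 ]
[-0.17 -0.13 -1.06 -0.18 -0.5   0.07]
[-0.7 -0.5 -0.1  0.2  0.2 -0.3 -0.3 -1.3  2.1 -0.2 -1.8  1.7  0.8 -0.4
  1.5 -0.4 -0.8 -1.2 -0.7  1.7 -1.  -0.8 -0.9 -0.6 -0.7  0.2]
```

The fit gives nose (0.625, 0.035, 0.213), heading -6.5° and tilt 0.497 rad, which matches the stated height and range. Now I'll plan the cancelling of the present tilt at heading about 112°.

```bash
cat >> pl.py <<'E'
def pushplan(q,n,mm,goal,zt=None,pr=True,dz=0.):
    """choose horizontal push heading per row (fixed over n rows) so that final tilt vec -> goal; returns rows"""
    best=None
    for hd in np.arange(-np.pi,np.pi,np.pi/36):
        qq=q.copy()
        for i in range(n):
            p,T=toolT(qq); d=np.array([np.cos(hd),np.sin(hd),dz]); t=T.inv().apply(d/np.linalg.norm(d))*mm
            qq=row(qq,*t,0,a,.6)
        c=np.linalg.norm(tz(qq)[:2]-goal)
        if best is None or c<best[0]: best=(c,hd,qq)
    c,hd,qq=best
    p,T=toolT(q); d=np.array([np.cos(hd),np.sin(hd),dz]); t=T.inv().apply(d/np.linalg.norm(d))*mm
    print("push heading",round(hd,2),"first row",np.round(t,1),"err",round(c,4)); show(qq); return qq
E
python3 - <<'E'
from pl import *
q,o=cur(); show(q)
q=go(q,[.45,.28,.50],-.4,5)
q=go(q,[.15,.52,.50],-.7,8)
q=go(q,[-.1,.66,.50],-.5,6)
for hd in (1.7,1.8,1.9,2.0,2.1):
    for z in (0.,.3):
        qq=q.copy()
        for i in range(12):
            p,T=toolT(qq); d=np.array([np.cos(hd),np.sin(hd),z]); qq=row(qq,*(T.inv().apply(d/np.linalg.norm(d))*(30 if i<4 else 45)),0,a,.6)
        show(qq,f"{hd} {z}")
E
```

```text
q [0.026, 0.177, 1.318, -0.159, 1.586, -0.135] p [0.5192, 0.0762, 0.4677] tz [0.063, -0.156, -0.986] yawx 1.721
[{"x": 40.7, "y": -7.1, "z": -13.6, "spin": -0.08}, {"x": 41.2, "y": -3.8, "z": -13.6, "spin": -0.08}, {"x": 41.3, "y": -0.5, "z": -13.6, "spin": -0.08}, {"x": 41.3, "y": 2.8, "z": -13.7, "spin": -0.08}, {"x": 40.9, "y": 6.2, "z": -13.6, "spin": -0.08}]
sim end q [0.444, 0.213, 1.191, -0.172, 1.744, -0.138] p [0.45, 0.28, 0.5] tz [0.063, -0.156, -0.986] yawx 2.126
[{"x": 44.6, "y": -16.2, "z": -7.1, "spin": -0.087}, {"x": 45.9, "y": -12.3, "z": -7.1, "spin": -0.087}, {"x": 46.8, "y": -8.3, "z": -7.1, "spin": -0.087}, {"x": 47.3, "y": -4.2, "z": -7.1, "spin": -0.087}, {"x": 47.5, "y": -0.1, "z": -7.0, "spin": -0.087}, {"x": 47.3, "y": 4.1, "z": -7.1, "spin": -0.087}, {"x": 46.8, "y": 8.2, "z": -7.0, "spin": -0.087}, {"x": 45.9, "y": 12.2, "z": -7.1, "spin": -0.087}]
sim end q [1.153, 0.286, 1.093, -0.128, 1.879, -0.128] p [0.15, 0.52, 0.5] tz [0.063, -0.156, -0.986] yawx 2.827
[{"x": 46.6, "y": 8.6, "z": -6.3, "spin": -0.083}, {"x": 45.7, "y": 12.4, "z": -6.3, "spin": -0.083
[... 810 characters left out ...]
83, 0.939, 0.218, -0.03, 1.947, -0.079] p [-0.2018, 0.8733, 0.3695] tz [0.024, 0.041, -0.999] yawx -2.962
1.9 0.3 q [1.676, 0.826, 0.218, -0.031, 2.039, -0.09] p [-0.1906, 0.8306, 0.4662] tz [0.021, 0.06, -0.998] yawx -2.962
2.0 0.0 q [1.726, 0.937, 0.218, -0.025, 1.954, -0.034] p [-0.2399, 0.8612, 0.3712] tz [0.018, 0.036, -0.999] yawx -2.963
2.0 0.3 q [1.718, 0.824, 0.218, -0.026, 2.047, -0.045] p [-0.2264, 0.819, 0.4679] tz [0.015, 0.056, -0.998] yawx -2.962
2.1 0.0 q [1.768, 0.934, 0.218, -0.02, 1.964, 0.011] p [-0.2769, 0.8468, 0.3738] tz [0.013, 0.029, -1.0] yawx -2.963
2.1 0.3 q [1.759, 0.82, 0.218, -0.02, 2.056, -0.001] p [-0.261, 0.8051, 0.4705] tz [0.009, 0.049, -0.999] yawx -2.963
```

Call:
play_rows --commands '[{"x":41,"y":-7,"z":-14,"spin":-0.08},{"x":41,"y":-4,"z":-14,"spin":-0.08},{"x":41,"y":-1,"z":-14,"spin":-0.08},{"x":41,"y":3,"z":-14,"spin":-0.08},{"x":41,"y":6,"z":-10,"spin":-0.08},{"x":45,"y":-16,"z":-7,"spin":-0.08},{"x":46,"y":-12,"z":-7,"spin":-0.08},{"x":47,"y":-8,"z":-7,"spin":-0.08}]'

```text
time: 9.3
position: [0.3463, 0.3648, 0.4976]
tool_rot: [0.386, 0.919, -0.063, 0.06]
ft_force: [0.4, 0.5, 0.4]
grip_width: 0.0868
```

Call:
play_rows --commands '[{"x":47,"y":-4,"z":-7,"spin":-0.08},{"x":47,"y":0,"z":-7,"spin":-0.08},{"x":47,"y":4,"z":-7,"spin":-0.08},{"x":47,"y":8,"z":-7,"spin":-0.08},{"x":46,"y":10,"z":-7,"spin":-0.08},{"x":46,"y":8,"z":-7,"spin":-0.08},{"x":46,"y":8,"z":-7,"spin":-0.08},{"x":45,"y":8,"z":-6,"spin":-0.08}]'

```text
time: 10.1
position: [0.0462, 0.5915, 0.498]
tool_rot: [0.079, 0.993, -0.079, 0.039]
ft_force: [0.1, 0.4, 0.4]
grip_width: 0.087
```

```bash
python3 - <<'E'
from pl import *
q,o=cur(); show(q); print(o["time"])
q=go(q,[-.25,.60,.51],-.45,7)
for hd in (1.9,2.0,2.1,2.2):
    for z in (.3,):
        qq=q.copy()
        for i in range(12):
            p,T=toolT(qq); d=np.array([np.cos(hd),np.sin(hd),z]); qq=row(qq,*(T.inv().apply(d/np.linalg.norm(d))*(30 if i<4 else 45)),0,a,.6)
        show(qq,f"{hd} {z}")
E
```

```text
q [1.356, 0.392, 0.942, -0.106, 1.952, -0.088] p [0.0462, 0.5915, 0.498] tz [0.065, -0.162, -0.985] yawx 2.989
10.1
[{"x": 41.7, "y": -6.0, "z": -4.6, "spin": -0.064}, {"x": 42.0, "y": -3.3, "z": -4.6, "spin": -0.064}, {"x": 42.1, "y": -0.6, "z": -4.6, "spin": -0.064}, {"x": 42.1, "y": 2.1, "z": -4.6, "spin": -0.064}, {"x": 41.8, "y": 4.8, "z": -4.6, "spin": -0.064}, {"x": 41.5, "y": 7.4, "z": -4.7, "spin": -0.064}, {"x": 40.9, "y": 10.1, "z": -4.6, "spin": -0.064}]
sim end q [1.806, 0.51, 0.719, -0.029, 2.085, -0.066] p [-0.25, 0.6, 0.51] tz [0.065, -0.162, -0.985] yawx -2.851
1.9 0.3 q [1.803, 0.815, 0.218, 0.005, 2.067, -0.054] p [-0.3013, 0.7872, 0.4745] tz [-0.014, 0.038, -0.999] yawx -2.853
2.0 0.3 q [1.846, 0.816, 0.218, 0.012, 2.068, -0.008] p [-0.3365, 0.773, 0.4744] tz [-0.021, 0.036, -0.999] yawx -2.853
2.1 0.3 q [1.888, 0.815, 0.218, 0.018, 2.07, 0.039] p [-0.3706, 0.7564, 0.4751] tz [-0.027, 0.031, -0.999] yawx -2.853
2.2 0.3 q [1.931, 0.813, 0.218, 0.024, 2.075, 0.085] p [-0.4033, 0.7377, 0.4767] tz [-0.032, 0.026, -0.999] yawx -2.854
```

Call:
play_rows --commands '[{"x":42,"y":-6,"z":-5,"spin":-0.06},{"x":42,"y":-3,"z":-5,"spin":-0.06},{"x":42,"y":-1,"z":-5,"spin":-0.06},{"x":42,"y":2,"z":-5,"spin":-0.06},{"x":42,"y":5,"z":-5,"spin":-0.06},{"x":25,"y":6,"z":-4,"spin":-0.06}]'

```text
time: 10.7
position: [-0.1892, 0.6067, 0.5084]
tool_rot: [-0.098, 0.991, -0.085, 0.024]
ft_force: [-0.5, 0.5, -0.1]
grip_width: 0.0869
```

```bash
python3 - <<'E'
from pl import *
q0,o=cur(); show(q0); print(o["time"])
for hd in (1.8,1.9,2.0):
    q=q0; rows=[]
    for i in range(10):
        p,T=toolT(q); d=np.array([np.cos(hd),np.sin(hd),.3]); t=np.round(T.inv().apply(d/np.linalg.norm(d))*(30 if i<6 else 45)); rows.append(t.tolist()); q=row(q,*t,0,a,.6)
        if i>4: show(q,f"{hd} {i}")
    print(rows)
E
```

```text
q [1.717, 0.482, 0.772, -0.044, 2.06, -0.068] p [-0.1892, 0.6067, 0.5084] tz [0.064, -0.164, -0.984] yawx -2.942
10.7
1.8 5 q [1.726, 0.759, 0.218, -0.044, 2.3, -0.069] p [-0.2162, 0.727, 0.5231] tz [0.053, -0.129, -0.99] yawx -2.943
1.8 6 q [1.724, 0.767, 0.218, -0.039, 2.267, -0.068] p [-0.2172, 0.7392, 0.5153] tz [0.047, -0.105, -0.993] yawx -2.943
1.8 7 q [1.722, 0.775, 0.218, -0.035, 2.235, -0.067] p [-0.2181, 0.7513, 0.508] tz [0.04, -0.082, -0.996] yawx -2.943
1.8 8 q [1.72, 0.784, 0.218, -0.03, 2.202, -0.066] p [-0.2192, 0.7636, 0.5008] tz [0.033, -0.058, -0.998] yawx -2.943
1.8 9 q [1.717, 0.791, 0.218, -0.026, 2.168, -0.065] p [-0.2202, 0.7756, 0.4942] tz [0.026, -0.033, -0.999] yawx -2.943
[[1.0, 27.0, -13.0], [1.0, 27.0, -13.0], [1.0, 27.0, -13.0], [1.0, 27.0, -13.0], [1.0, 27.0, -13.0], [1.0, 27.0, -13.0], [1.0, 41.0, -19.0], [1.0, 41.0, -18.0], [1.0, 42.0, -17.0], [1.0, 42.0, -16.0]]
1.9 5 q [1.74, 0.756, 0.218, -0.041, 2.301, -0.053] p [-0.2269, 0.723, 0.5248] tz [0.052, -0.127, -0.991] yawx -2.943
1.9 6 q [1.742, 0.765, 0.218, -0.035, 2.268, -0.047] p [-0.2311, 0.7345
[... 698 characters left out ...]
0.129, -0.99] yawx -2.943
2.0 6 q [1.768, 0.763, 0.218, -0.03, 2.273, -0.017] p [-0.2513, 0.7259, 0.5185] tz [0.044, -0.106, -0.993] yawx -2.943
2.0 7 q [1.774, 0.772, 0.218, -0.024, 2.24, -0.008] p [-0.2593, 0.7358, 0.511] tz [0.036, -0.083, -0.996] yawx -2.944
2.0 8 q [1.78, 0.78, 0.218, -0.018, 2.207, 0.001] p [-0.2671, 0.746, 0.5036] tz [0.028, -0.059, -0.998] yawx -2.944
2.0 9 q [1.785, 0.788, 0.218, -0.014, 2.174, 0.01] p [-0.2747, 0.756, 0.4968] tz [0.019, -0.035, -0.999] yawx -2.944
[[6.0, 26.0, -14.0], [6.0, 26.0, -14.0], [6.0, 26.0, -14.0], [6.0, 26.0, -14.0], [6.0, 26.0, -13.0], [6.0, 26.0, -13.0], [10.0, 40.0, -19.0], [10.0, 40.0, -18.0], [10.0, 41.0, -17.0], [10.0, 41.0, -16.0]]
```

Approaching the limit slowly (12 mm rows) to avoid the earlier shock, then pushing.

Call:
play_rows --commands '[{"x":6,"y":26,"z":-14,"spin":0},{"x":6,"y":26,"z":-14,"spin":0},{"x":5,"y":22,"z":-10,"spin":0},{"x":3,"y":12,"z":-6,"spin":0},{"x":3,"y":12,"z":-6,"spin":0},{"x":3,"y":12,"z":-6,"spin":0},{"x":6,"y":24,"z":-10,"spin":0},{"x":10,"y":40,"z":-16,"spin":0}]'

```text
time: 11.5
position: [-0.237, 0.7287, 0.5138]
tool_rot: [-0.089, 0.994, -0.064, 0.019]
ft_force: [-0.4, 0.2, -0.1]
grip_width: 0.0869
```

Call:
play_rows --commands '[{"x":10,"y":41,"z":-16,"spin":0},{"x":10,"y":41,"z":-16,"spin":0},{"x":10,"y":41,"z":-16,"spin":0}]'

```text
time: 11.8
position: [-0.2578, 0.7639, 0.4881]
tool_rot: [-0.086, 0.996, -0.024, 0.01]
ft_force: [-0.1, 0.4, -0.5]
grip_width: 0.0869
```

```bash
python3 - <<'E'
from pl import *
q0,o=cur(); show(q0); print(o["time"],o["ft_force"])
E
```

```text
q [1.764, 0.799, 0.219, -0.018, 2.174, 0.01] p [-0.2578, 0.7639, 0.4881] tz [0.024, -0.046, -0.999] yawx -2.968
11.8 [-0.1490163   0.40734396 -0.45165237]
```

Call:
play_rows --commands '[{"x":14,"y":40,"z":-14,"spin":0},{"x":14,"y":40,"z":-14,"spin":0}]'

```text
time: 12.0
position: [-0.2774, 0.7833, 0.4754]
tool_rot: [-0.085, 0.996, 0.003, 0.004]
ft_force: [1.4, -0.5, -1.1]
grip_width: 0.0871
```

```bash
python3 - <<'E'
from pl import *
q,o=cur(); show(q); print(o["time"],o["ft_force"])
q=go(q,[-.2,.58,.48],.35,4)
q=go(q,[.15,.55,.46],.5,8)
q=go(q,[.42,.30,.42],.7,8)
q=go(q,[.50,0.,.40],.6,7)
q=go(q,[.44,-.3,.40],.6,7)
E
```

```text
q [1.78, 0.814, 0.219, -0.009, 2.104, 0.035] p [-0.2774, 0.7833, 0.4754] tz [0.007, 0.007, -1.0] yawx -2.972
12.0 [ 1.43480756 -0.48414537 -1.05697356]
[{"x": -10.5, "y": -53.3, "z": -1.4, "spin": 0.087}, {"x": -15.1, "y": -52.2, "z": -1.4, "spin": 0.087}, {"x": -19.6, "y": -50.8, "z": -1.3, "spin": 0.087}, {"x": -24.0, "y": -48.8, "z": -1.4, "spin": 0.087}]
sim end q [1.725, 0.34, 1.052, -0.008, 1.743, 0.331] p [-0.2, 0.58, 0.48] tz [0.007, 0.007, -1.0] yawx 2.963
[{"x": -43.7, "y": 4.1, "z": 2.8, "spin": 0.062}, {"x": -43.4, "y": 6.8, "z": 2.8, "spin": 0.062}, {"x": -42.9, "y": 9.4, "z": 2.8, "spin": 0.062}, {"x": -42.2, "y": 12.1, "z": 2.8, "spin": 0.062}, {"x": -41.4, "y": 14.7, "z": 2.7, "spin": 0.062}, {"x": -40.4, "y": 17.2, "z": 2.8, "spin": 0.062}, {"x": -39.2, "y": 19.6, "z": 2.7, "spin": 0.062}, {"x": -37.9, "y": 22.1, "z": 2.8, "spin": 0.062}]
sim end q [1.11, 0.268, 1.206, -0.003, 1.658, 0.214] p [0.15, 0.55, 0.46] tz [0.007, 0.007, -1.0] yawx 2.467
[{"x": -45.9, "y": -3.4, "z": 5.0, "spin": 0.087}, {"x": -46.0, "y": 0.6, "z": 5.0, "spin": 0.087}, {"x": -45.8, "y": 4.6, 
[... 602 characters left out ...]
.4, "z": 2.7, "spin": 0.086}, {"x": -39.2, "y": 20.9, "z": 2.6, "spin": 0.086}, {"x": -37.2, "y": 24.1, "z": 2.7, "spin": 0.086}]
sim end q [-0.229, 0.18, 1.477, 0.008, 1.48, 0.172] p [0.5, -0.0, 0.4] tz [0.007, 0.007, -1.0] yawx 1.169
[{"x": -42.8, "y": 8.9, "z": -0.4, "spin": 0.086}, {"x": -41.9, "y": 12.5, "z": -0.4, "spin": 0.086}, {"x": -40.6, "y": 16.1, "z": -0.3, "spin": 0.086}, {"x": -39.1, "y": 19.5, "z": -0.4, "spin": 0.086}, {"x": -37.3, "y": 22.8, "z": -0.3, "spin": 0.086}, {"x": -35.2, "y": 25.9, "z": -0.4, "spin": 0.086}, {"x": -32.8, "y": 28.8, "z": -0.3, "spin": 0.086}]
sim end q [-0.814, 0.236, 1.403, 0.01, 1.503, 0.189] p [0.44, -0.3, 0.4] tz [0.007, 0.007, -1.0] yawx 0.567
```

Tilt cancelled: the tool is within 0.6° of vertical. Now I'll swing back to the valve.

Call:
play_rows --commands '[{"x":-8,"y":-35,"z":-1,"spin":0.08},{"x":-15,"y":-48,"z":-1,"spin":0.09},{"x":-20,"y":-46,"z":-1,"spin":0.09},{"x":-30,"y":-38,"z":0,"spin":0.09},{"x":-44,"y":0,"z":3,"spin":0.06},{"x":-44,"y":6,"z":3,"spin":0.06},{"x":-43,"y":9,"z":3,"spin":0.06},{"x":-43,"y":12,"z":3,"spin":0.06}]'

```text
time: 12.8
position: [-0.019, 0.5911, 0.4573]
tool_rot: [0.22, 0.976, 0.009, 0.001]
ft_force: [-0.0, 0.6, -0.0]
grip_width: 0.0869
```

Call:
play_rows --commands '[{"x":-42,"y":15,"z":3,"spin":0.06},{"x":-41,"y":17,"z":3,"spin":0.06},{"x":-41,"y":19,"z":3,"spin":0.06},{"x":-42,"y":14,"z":3,"spin":0.08},{"x":-46,"y":0,"z":5,"spin":0.09},{"x":-46,"y":2,"z":5,"spin":0.09},{"x":-46,"y":6,"z":5,"spin":0.09},{"x":-46,"y":9,"z":5,"spin":0.09}]'

```text
time: 13.6
position: [0.3106, 0.4301, 0.4309]
tool_rot: [0.522, 0.852, 0.026, -0.002]
ft_force: [0.5, 0.3, 0.4]
grip_width: 0.0872
```

```bash
python3 - <<'E'
from pl import *
q,o=cur(); show(q); print(o["time"],o["ft_force"])
q=go(q,[.42,.20,.42],.4,5)
q=go(q,[.48,-.1,.38],.5,7)
q=go(q,[.463,-.302,.27],.35,6)
E
```

```text
q [0.724, 0.191, 1.383, 0.019, 1.519, 0.252] p [0.3106, 0.4301, 0.4309] tz [0.023, 0.046, -0.999] yawx 2.043
13.6 [0.51414488 0.30924242 0.35556218]
[{"x": -51.0, "y": -1.5, "z": 0.6, "spin": 0.08}, {"x": -50.9, "y": 2.6, "z": 0.6, "spin": 0.08}, {"x": -50.6, "y": 6.7, "z": 0.6, "spin": 0.08}, {"x": -49.9, "y": 10.7, "z": 0.5, "spin": 0.08}, {"x": -48.8, "y": 14.7, "z": 0.6, "spin": 0.08}]
sim end q [0.176, 0.092, 1.532, 0.041, 1.487, 0.102] p [0.42, 0.2, 0.42] tz [0.023, 0.046, -0.999] yawx 1.643
[{"x": -43.6, "y": 5.4, "z": 3.9, "spin": 0.071}, {"x": -43.1, "y": 8.5, "z": 3.9, "spin": 0.071}, {"x": -42.4, "y": 11.5, "z": 4.0, "spin": 0.071}, {"x": -41.4, "y": 14.4, "z": 3.9, "spin": 0.071}, {"x": -40.3, "y": 17.4, "z": 4.0, "spin": 0.071}, {"x": -39.0, "y": 20.2, "z": 3.9, "spin": 0.071}, {"x": -37.5, "y": 22.9, "z": 4.0, "spin": 0.071}]
sim end q [-0.467, 0.174, 1.538, 0.052, 1.429, -0.048] p [0.48, -0.1001, 0.38] tz [0.023, 0.046, -0.999] yawx 1.145
[{"x": -32.7, "y": 11.3, "z": 16.7, "spin": 0.058}, {"x": -32.0, "y": 13.2, "z": 16.7, "spin": 0.058}, {"x": -31.2, "y": 15.0, "z": 16.7, "spin": 0.058}, {"x": -30.3, "y": 16.7, "z": 16.7, "spin": 0.058}, {"x": -29.3, "y": 18.5, "z": 16.7, "spin": 0.058}, {"x": -28.1, "y": 20.2, "z": 16.7, "spin": 0.058}]
sim end q [-0.808, 0.379, 1.554, 0.052, 1.226, -0.052] p [0.463, -0.302, 0.27] tz [0.023, 0.046, -0.999] yawx 0.797
```

Call:
play_rows --commands '[{"x":-46,"y":-1,"z":0,"spin":0.08},{"x":-46,"y":3,"z":0,"spin":0.08},{"x":-46,"y":6,"z":0,"spin":0.07},{"x":-46,"y":9,"z":1,"spin":0.07},{"x":-46,"y":12,"z":2,"spin":0.06},{"x":-43,"y":8,"z":4,"spin":0.06},{"x":-42,"y":11,"z":4,"spin":0.06},{"x":-42,"y":14,"z":5,"spin":0.06}]'

```text
time: 14.4
position: [0.457, 0.0762, 0.4103]
tool_rot: [0.743, 0.669, 0.039, -0.0]
ft_force: [1.0, -0.3, -0.5]
grip_width: 0.0874
```

```bash
python3 - <<'E'
from pl import *
q,o=cur(); show(q); print(o["time"],o["ft_force"])
q=go(q,[.463,-.302,.27],.56,9)
E
```

```text
q [-0.117, 0.082, 1.57, 0.059, 1.439, -0.018] p [0.457, 0.0762, 0.4103] tz [0.058, 0.052, -0.997] yawx 1.468
14.4 [ 0.97508881 -0.30813564 -0.49971752]
[{"x": -42.6, "y": 4.3, "z": 13.4, "spin": 0.062}, {"x": -42.2, "y": 6.9, "z": 13.4, "spin": 0.062}, {"x": -41.7, "y": 9.5, "z": 13.4, "spin": 0.062}, {"x": -41.0, "y": 12.1, "z": 13.4, "spin": 0.062}, {"x": -40.2, "y": 14.6, "z": 13.4, "spin": 0.062}, {"x": -39.2, "y": 17.1, "z": 13.4, "spin": 0.062}, {"x": -38.1, "y": 19.5, "z": 13.3, "spin": 0.062}, {"x": -36.8, "y": 21.8, "z": 13.4, "spin": 0.062}, {"x": -35.4, "y": 24.1, "z": 13.3, "spin": 0.062}]
sim end q [-0.824, 0.369, 1.572, 0.083, 1.201, -0.192] p [0.463, -0.302, 0.2701] tz [0.058, 0.052, -0.997] yawx 0.909
```

Call:
play_rows --commands '[{"x":-30,"y":3,"z":9,"spin":0.04},{"x":-30,"y":4,"z":9,"spin":0.04},{"x":-30,"y":6,"z":9,"spin":0.04},{"x":-30,"y":7,"z":9,"spin":0.04},{"x":-30,"y":8,"z":9,"spin":0.04},{"x":-30,"y":9,"z":9,"spin":0.04},{"x":-30,"y":10,"z":9,"spin":0.04},{"x":-30,"y":12,"z":9,"spin":0.04}]'

```text
time: 15.2
position: [0.4621, -0.1878, 0.3334]
tool_rot: [0.847, 0.529, 0.048, 0.008]
ft_force: [0.5, 0.6, -0.8]
grip_width: 0.0871
```

```bash
python3 - <<'E'
from pl import *
q,o=cur(); show(q); print(o["time"],o["joint_velocities"])
q=go(q,[.463,-.302,.27],.2,5)
E
```

```text
q [-0.664, 0.2, 1.637, 0.089, 1.257, -0.235] p [0.4621, -0.1878, 0.3334] tz [0.09, 0.036, -0.995] yawx 1.119
15.2 [-0.59851957  0.28344492 -0.10358869  0.03791255 -0.18154753 -0.18824203]
[{"x": -21.3, "y": 9.4, "z": 11.8, "spin": 0.04}, {"x": -21.0, "y": 10.2, "z": 11.8, "spin": 0.04}, {"x": -20.5, "y": 11.1, "z": 11.8, "spin": 0.04}, {"x": -20.1, "y": 11.9, "z": 11.8, "spin": 0.04}, {"x": -19.5, "y": 12.7, "z": 11.8, "spin": 0.04}]
sim end q [-0.832, 0.354, 1.599, 0.1, 1.157, -0.216] p [0.463, -0.302, 0.27] tz [0.09, 0.036, -0.995] yawx 0.918
```

Call:
play_rows --commands '[{"x":-21,"y":9,"z":0,"spin":0.04},{"x":-21,"y":10,"z":0,"spin":0.04},{"x":-21,"y":11,"z":0,"spin":0.02},{"x":-20,"y":12,"z":0,"spin":0.02},{"x":-16,"y":10,"z":0,"spin":0}]'

```text
time: 15.7
position: [0.4562, -0.311, 0.3324]
tool_rot: [0.881, 0.47, 0.05, 0.013]
ft_force: [0.1, 0.1, -0.7]
grip_width: 0.0872
```

```bash
python3 - <<'E'
from pl import *
q,o=cur(); show(q); print(o["time"],o["joint_velocities"])
E
```

```text
q [-0.853, 0.285, 1.52, 0.096, 1.29, -0.287] p [0.4562, -0.311, 0.3324] tz [0.1, 0.025, -0.995] yawx 0.983
15.7 [-0.2740278   0.16329823 -0.24263375  0.01708216  0.08617963 -0.26485229]
```

Call:
play_rows --commands '[{"x":0,"y":0,"z":0,"spin":0},{"x":0,"y":0,"z":0,"spin":0}]'

```text
time: 15.9
position: [0.456, -0.3143, 0.3332]
tool_rot: [0.882, 0.469, 0.051, 0.014]
ft_force: [-0.3, 0.3, -0.1]
grip_width: 0.087
```

```bash
python3 - <<'E'
from pl import *
q,o=cur(); show(q); print(o["time"],o["joint_velocities"])
E
python3 w.py wrist w5
```

```text
q [-0.857, 0.286, 1.518, 0.096, 1.289, -0.288] p [0.456, -0.3143, 0.3332] tz [0.103, 0.022, -0.994] yawx 0.98
15.9 [-0.01709317  0.00157821 -0.01193832 -0.00434139 -0.01085897 -0.00390012]
```

View pics/w5.png

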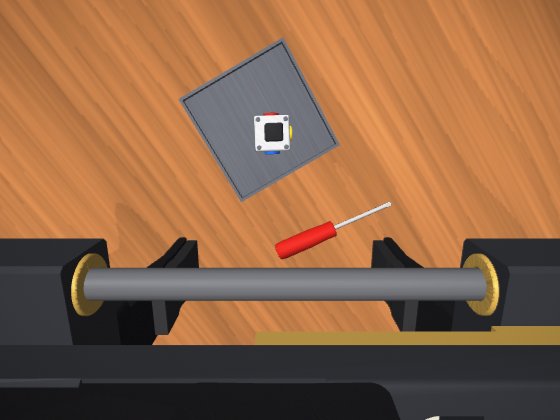

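The wrist view shows the valve at (272,132) and clear of the gripper: red up, yellow right, blue down. The drive back added about 0.1 rad of tilt, which I'll watch. Now a precise valve pose from this image.

```bash
python3 - <<'E'
from h import *
im=load("w5")["img"][:,:,::-1][105:165,240:305]; cv2.imwrite("pics/z_w5.png",cv2.resize(im,None,fx=10,fy=10,interpolation=cv2.INTER_CUBIC))
E
```

```text
(no output)
```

View pics/z_w5.png

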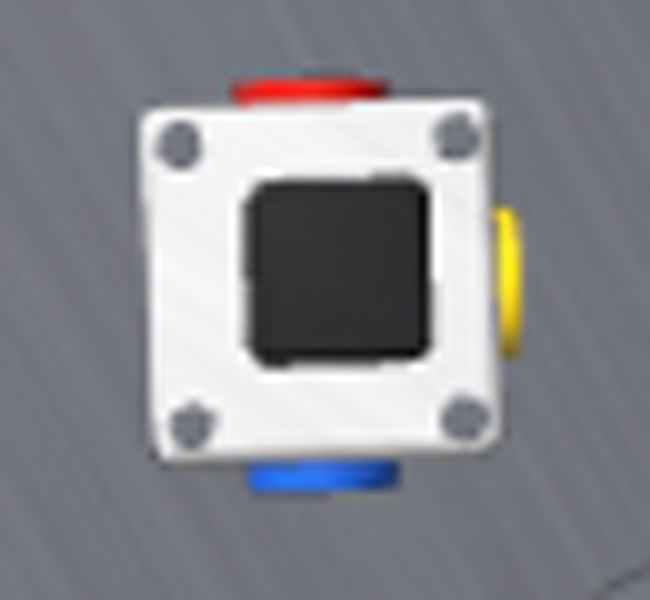

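```bash
python3 - <<'E'
from h import *
from scipy.optimize import least_squares
w=load("w5")
f=lambda x,y:((x+.5)/10-.5+240,(y+.5)/10-.5+105)
pts=[(f(142,108),(-22,22,56)),(f(487,98),(22,22,56)),(f(498,450),(22,-22,56)),(f(158,462),(-22,-22,56)),(f(243,177),(-10,10,108)),(f(432,173),(10,10,108)),(f(435,360),(10,-10,108)),(f(248,367),(-10,-10,108))]
def res(v,z=.004):
    c,s=np.cos(v[2]),np.sin(v[2]); r=[]
    for (u,vv),(X,Y,Z) in pts:
        r+=list(proj(w,[v[0]+(c*X-s*Y)/1e3,v[1]+(s*X+c*Y)/1e3,z+Z/1e3])[0]-[u,vv])
    return r
o=least_squares(res,[.49,-.26,-.5]); print(np.round(o.x,4),np.degrees(o.x[2])); print(np.round(o.fun,1)); np.save("valve.npy",o.x)
t=load("top1"); print(proj(t,[o.x[0],o.x[1],.112]),"top handle seen ~ (385,228)")
E
```

```text
[ 0.4986 -0.2584 -0.5653] -32.38701707224486
[-0.7 -0.4  0.7 -0.4  0.6  0.7 -0.6  0.6  0.1  0.  -0.4 -0.1 -0.1 -0.1
  0.4 -0.2]
[[384.62000179 226.70361016]] top handle seen ~ (385,228)
```

```bash
python3 - <<'E'
from pl import *
q,o=cur(); 
q=go(q,[.496,-.26,.20],-.026,6)
q=go(q,[.499,-.258,.0734],0,6)
E
```

```text
[{"x": 9.5, "y": -1.2, "z": 23.0, "spin": -0.004}, {"x": 9.5, "y": -1.2, "z": 23.0, "spin": -0.004}, {"x": 9.5, "y": -1.1, "z": 23.0, "spin": -0.004}, {"x": 9.5, "y": -1.1, "z": 22.9, "spin": -0.004}, {"x": 9.5, "y": -1.0, "z": 23.0, "spin": -0.004}, {"x": 9.6, "y": -1.0, "z": 22.9, "spin": -0.004}]
sim end q [-0.73, 0.44, 1.683, 0.103, 0.959, -0.217] p [0.496, -0.26, 0.2] tz [0.103, 0.021, -0.994] yawx 1.004
[{"x": -1.0, "y": -1.3, "z": 21.0, "spin": 0.0}, {"x": -1.0, "y": -1.4, "z": 21.1, "spin": 0.0}, {"x": -1.0, "y": -1.3, "z": 21.0, "spin": 0.0}, {"x": -1.0, "y": -1.4, "z": 21.1, "spin": 0.0}, {"x": -1.0, "y": -1.3, "z": 21.0, "spin": 0.0}, {"x": -1.0, "y": -1.4, "z": 21.1, "spin": 0.0}]
sim end q [-0.723, 0.64, 1.776, 0.136, 0.667, -0.258] p [0.499, -0.258, 0.0734] tz [0.103, 0.021, -0.994] yawx 1.004
```

Call:
play_rows --commands '[{"x":10,"y":-1,"z":23,"spin":0},{"x":10,"y":-1,"z":23,"spin":0},{"x":10,"y":-1,"z":23,"spin":0},{"x":10,"y":-1,"z":23,"spin":0},{"x":10,"y":-1,"z":23,"spin":0},{"x":8,"y":-1,"z":20,"spin":0}]'

```text
time: 16.55
position: [0.5013, -0.2549, 0.205]
tool_rot: [0.88, 0.471, 0.053, 0.02]
ft_force: [-0.1, -0.0, 0.8]
grip_width: 0.0871
```

```bash
python3 - <<'E'
from pl import *
q,o=cur(); show(q); print(o["time"],o["joint_velocities"])
E
```

```text
q [-0.716, 0.431, 1.682, 0.103, 0.955, -0.185] p [0.5013, -0.2549, 0.205] tz [0.112, 0.014, -0.994] yawx 0.986
16.55 [ 0.2045869   0.26768821  0.19219307  0.01732972 -0.4869966   0.13923185]
```

```bash
python3 - <<'E'
from pl import *
q,o=cur(); 
q=go(q,[.4995,-.2585,.105],.0,4)
E
```

```text
[{"x": -2.8, "y": -2.0, "z": 24.8, "spin": 0.0}, {"x": -2.9, "y": -2.0, "z": 24.8, "spin": 0.0}, {"x": -2.8, "y": -2.0, "z": 24.7, "spin": 0.0}, {"x": -2.9, "y": -2.1, "z": 24.8, "spin": 0.0}]
sim end q [-0.724, 0.584, 1.766, 0.129, 0.72, -0.229] p [0.4995, -0.2585, 0.105] tz [0.112, 0.014, -0.994] yawx 0.986
```

Call:
play_rows --commands '[{"x":-5,"y":-3,"z":24,"spin":-0.01},{"x":-3,"y":-2,"z":24,"spin":-0.01},{"x":-3,"y":-2,"z":24,"spin":0},{"x":-3,"y":-2,"z":14,"spin":0}]'

```text
time: 16.95
position: [0.4976, -0.2534, 0.116]
tool_rot: [0.873, 0.484, 0.054, 0.021]
ft_force: [-0.1, -0.5, -0.1]
grip_width: 0.087
```

```bash
python3 - <<'E'
from pl import *
q,o=cur(); show(q); print(o["time"])
p,T=toolT(q); g=p-.0187*T.as_matrix()[:,2]; print("grasp pt",g, "tool-frame offset to valve axis at z .092:",T.inv().apply(np.array([.4985,-.2585,.092])-g)*1e3)
E
```

```text
q [-0.72, 0.561, 1.77, 0.129, 0.739, -0.255] p [0.4976, -0.2534, 0.116] tz [0.114, 0.015, -0.993] yawx 1.016
16.95
grasp pt [ 0.49548831 -0.25371755  0.13457764] tool-frame offset to valve axis at z .092: [-5.60192531  1.29368462 42.5645673 ]
```

Call:
play_rows --commands '[{"x":-3,"y":1,"z":17,"spin":0.01},{"x":-2,"y":0,"z":16,"spin":0},{"x":-1,"y":0,"z":8,"spin":0},{"x":0,"y":0,"z":0,"spin":0}]'

```text
time: 17.35
position: [0.4998, -0.2533, 0.0729]
tool_rot: [0.874, 0.482, 0.054, 0.019]
ft_force: [0.2, 0.5, -0.5]
grip_width: 0.0869
```

```bash
python3 - <<'E'
from pl import *
q,o=cur(); show(q); print(o["time"],o["ft_force"])
p,T=toolT(q); g=p-.0187*T.as_matrix()[:,2]; print("grasp pt",g, "tool-frame offset to valve axis at z .092:",T.inv().apply(np.array([.4985,-.2585,.092])-g)*1e3)
E
```

```text
q [-0.718, 0.637, 1.788, 0.146, 0.649, -0.268] p [0.4998, -0.2533, 0.0729] tz [0.112, 0.019, -0.994] yawx 1.011
17.35 [ 0.17057927  0.51252446 -0.46914238]
grasp pt [ 0.49774757 -0.25363557  0.09146518] tool-frame offset to valve axis at z .092: [-3.67130761  3.27810916 -0.53888722]
```

Call:
play_rows --commands '[{"x":-4,"y":3,"z":0,"spin":0},{"x":-1,"y":1,"z":0,"spin":0}]'

```text
time: 17.55
position: [0.5013, -0.2594, 0.0741]
tool_rot: [0.874, 0.483, 0.054, 0.019]
ft_force: [0.8, -0.7, -0.2]
grip_width: 0.0872
```

Call:
play_rows --commands '[{"x":0,"y":0,"z":0,"spin":0},{"x":0,"y":0,"z":0,"spin":0},{"x":0,"y":0,"z":0,"spin":0},{"x":0,"y":0,"z":0,"spin":0},{"x":0,"y":0,"z":0,"spin":0}]' --grip 0 --newtons 55

```text
time: 18.05
position: [0.5025, -0.2608, 0.0766]
tool_rot: [0.874, 0.483, 0.055, 0.022]
ft_force: [0.4, 0.3, 0.0]
grip_width: 0.055
```

```bash
python3 - <<'E'
from pl import *
q,o=cur(); show(q); print(o["time"],o["ft_force"],o["grip_width"])
E
python3 w.py wrist w6
```

```text
q [-0.725, 0.635, 1.776, 0.146, 0.658, -0.276] p [0.5025, -0.2608, 0.0766] tz [0.117, 0.015, -0.993] yawx 1.013
18.05 [0.44226321 0.26512603 0.0496476 ] 0.055006603757085736
```

View pics/w6.png

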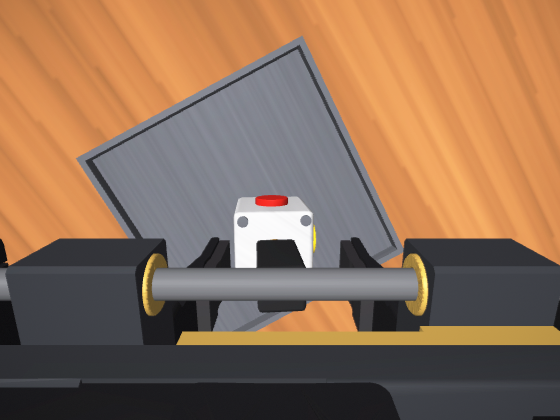

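The jaws are half closed and centred on the handle; they need another half second or so.

Call:
play_rows --commands '[{"x":0,"y":0,"z":1,"spin":0},{"x":0,"y":0,"z":0,"spin":0},{"x":0,"y":0,"z":0,"spin":0},{"x":0,"y":0,"z":0,"spin":0},{"x":0,"y":0,"z":0,"spin":0},{"x":0,"y":0,"z":0,"spin":0}]'

```text
time: 18.7
position: [0.4984, -0.2574, 0.0759]
tool_rot: [0.874, 0.483, 0.053, 0.016]
ft_force: [0.2, 0.3, 0.1]
grip_width: 0.0195
```

```bash
python3 - <<'E'
from pl import *
q,o=cur(); show(q); print(o["time"],o["ft_force"],o["grip_width"])
E
```

```text
q [-0.725, 0.634, 1.78, 0.144, 0.667, -0.276] p [0.4984, -0.2574, 0.0759] tz [0.108, 0.023, -0.994] yawx 1.014
18.7 [0.22943836 0.33646882 0.07697642] 0.01952402431995839
```

Gripped: width 19.5 mm. Lifting gently, then a wrist picture to see how the valve sits relative to the tool.

Call:
play_rows --commands '[{"x":2,"y":2,"z":-20,"spin":0},{"x":3,"y":3,"z":-35,"spin":0},{"x":3,"y":3,"z":-45,"spin":0},{"x":3,"y":3,"z":-48,"spin":0},{"x":3,"y":3,"z":-48,"spin":0.05}]'

```text
time: 19.2
position: [0.4912, -0.2533, 0.2674]
tool_rot: [0.886, 0.46, 0.048, 0.002]
ft_force: [1.4, -0.8, -3.0]
grip_width: 0.0196
```

```bash
python3 w.py wrist w7; python3 - <<'E'
from pl import *
q,o=cur(); show(q); print(o["time"],o["ft_force"],o["grip_width"])
q=go(q,[.56,-.09,.50],1.0,8)
E
```

```text
q [-0.728, 0.346, 1.593, 0.097, 1.15, -0.151] p [0.4954, -0.2565, 0.2764] tz [0.1, 0.03, -0.995] yawx 0.959
19.25 [ 1.62249625 -1.58764305  1.99836329] 0.019955490369293158
[{"x": 23.9, "y": -3.6, "z": -26.4, "spin": 0.125}, {"x": 23.2, "y": -6.6, "z": -26.4, "spin": 0.125}, {"x": 22.3, "y": -9.4, "z": -26.4, "spin": 0.125}, {"x": 20.9, "y": -12.1, "z": -26.4, "spin": 0.125}, {"x": 19.2, "y": -14.7, "z": -26.4, "spin": 0.125}, {"x": 17.2, "y": -16.9, "z": -26.3, "spin": 0.125}, {"x": 15.0, "y": -19.0, "z": -26.4, "spin": 0.125}, {"x": 12.5, "y": -20.7, "z": -26.3, "spin": 0.125}]
sim end q [-0.392, 0.209, 1.191, 0.066, 1.661, 1.23] p [0.56, -0.09, 0.5] tz [0.1, 0.03, -0.995] yawx -0.045
```

View pics/w7.png

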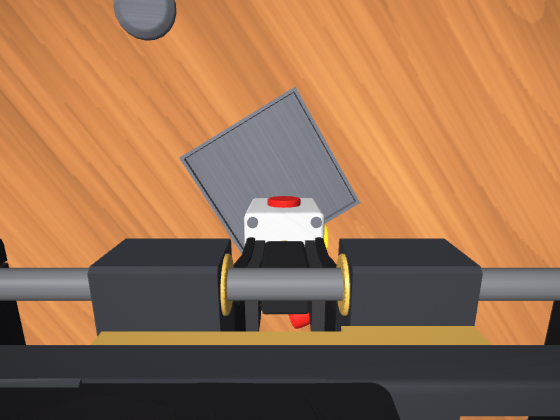

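```bash
python3 - <<'E'
from h import *
im=load("w7")["img"][:,:,::-1][190:275,235:340]; cv2.imwrite("pics/z_w7.png",cv2.resize(im,None,fx=7,fy=7,interpolation=cv2.INTER_CUBIC))
p=load("w7"); M=np.linalg.inv(np.array(p["mount"]))
def pj(X):  # tool frame (m)
    c=M[:3,:3]@X+M[:3,3]; return np.array([p["cx"]+p["fx"]*c[0]/-c[2],p["cy"]+p["fy"]*c[1]/c[2]])
def valve_pt(v,off=(0,0,0),rx=0,ry=0,rz=0,zg=88):
    # valve frame mm -> tool; nominal: grasp pt at tool (0,0,-18.7)
    B=np.array([[0,1,0],[1,0,0],[0,0,-1.]])  # valve x->tool y, y->tool x, z->-z
    Rr=R.from_rotvec([rx,ry,rz]).as_matrix()
    d=Rr@(np.array(v,float)-[0,0,zg]); return (B@d+[0,0,-18.7]+np.array(off))/1e3
for n,v in (("TL top",(-22,22,56)),("TR top",(22,22,56)),("BLow",(-22,22,0)),("BRow",(22,22,0)),("red",(0,26,30)),("hole",(-17,17,56)),("yellow",(26,0,30))):
    print(n,np.round(pj(valve_pt(v)),1), "rx+.07",np.round(pj(valve_pt(v,rx=.07)),1),"rx-.07",np.round(pj(valve_pt(v,rx=-.07)),1))
E
```

```text
TL top [243.  210.9] rx+.07 [242.5 207.7] rx-.07 [243.5 214.4]
TR top [327.3 211. ] rx+.07 [327.8 207.7] rx-.07 [326.8 214.4]
BLow [252.5 188.9] rx+.07 [252.1 180.5] rx-.07 [252.9 197.4]
BRow [317.5 188.9] rx+.07 [317.9 180.5] rx-.07 [317.1 197.4]
red [285.1 192.7] rx+.07 [285.1 186.7] rx-.07 [285.1 198.8]
hole [252.8 220.1] rx+.07 [252.5 216.8] rx-.07 [253.1 223.6]
yellow [327.6 234.3] rx+.07 [327.9 228.1] rx-.07 [327.5 240.7]
```

View pics/z_w7.png

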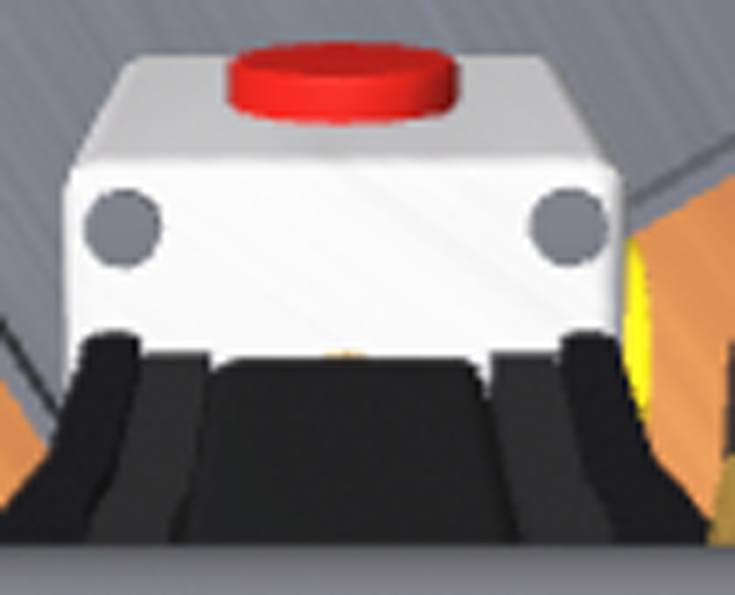

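Call:
play_rows --commands '[{"x":24,"y":-4,"z":-26,"spin":0.12},{"x":23,"y":-7,"z":-26,"spin":0.12},{"x":22,"y":-9,"z":-26,"spin":0.12},{"x":21,"y":-12,"z":-26,"spin":0.12},{"x":19,"y":-15,"z":-26,"spin":0.12},{"x":17,"y":-17,"z":-26,"spin":0.12},{"x":15,"y":-19,"z":-26,"spin":0.12},{"x":12,"y":-21,"z":-26,"spin":0.12}]'

```text
time: 20.05
position: [0.5572, -0.0848, 0.4951]
tool_rot: [0.999, -0.024, 0.043, -0.019]
ft_force: [0.8, -0.8, -2.7]
grip_width: 0.0196
```

The valve sits as expected: pivoted about 0.068 rad around the jaw axis and aligned otherwise. Now I'll plan the outward tilt above the detector.

```bash
python3 - <<'E'
from pl import *
q0,o=cur(); show(q0); print(o["time"])
goal=np.array([.474,-.054])
for hd in (-.4,-.3,-.2,-.1,0,.1):
    q=q0; rows=[];ok=None
    for i in range(40):
        p,T=toolT(q); d=np.array([np.cos(hd),np.sin(hd),.10 if q[2]>.25 else .3]); mm=28 if q[2]>.25 else 48
        t=np.round(T.inv().apply(d/np.linalg.norm(d))*mm); rows.append(t.tolist()); q=row(q,*t,0,a,.6)
        if np.linalg.norm(tz(q)[:2])>.476: break
    show(q,f"{hd} n={i}"); 
    if hd==-.2: print(rows)
E
```

```text
q [-0.385, 0.211, 1.199, 0.065, 1.664, 1.242] p [0.5572, -0.0848, 0.4951] tz [0.086, 0.035, -0.996] yawx -0.049
20.05
-0.4 n=23 q [-0.466, 0.893, 0.218, 0.143, 1.54, 1.198] p [0.9648, -0.3123, 0.448] tz [0.481, -0.082, -0.873] yawx -0.046
-0.3 n=23 q [-0.391, 0.894, 0.218, 0.132, 1.528, 1.268] p [0.9876, -0.2437, 0.4482] tz [0.491, -0.06, -0.869] yawx -0.051
-0.2 n=23 q [-0.326, 0.895, 0.218, 0.123, 1.517, 1.329] p [1.0035, -0.1828, 0.4482] tz [0.5, -0.04, -0.865] yawx -0.056
[[28.0, 4.0, -1.0], [28.0, 4.0, -1.0], [28.0, 4.0, -1.0], [28.0, 4.0, -1.0], [28.0, 4.0, -1.0], [28.0, 4.0, -1.0], [28.0, 4.0, -1.0], [28.0, 4.0, -1.0], [28.0, 4.0, -1.0], [28.0, 4.0, -1.0], [47.0, 7.0, -10.0], [47.0, 7.0, -8.0], [47.0, 7.0, -7.0], [47.0, 7.0, -5.0], [47.0, 7.0, -4.0], [47.0, 7.0, -3.0], [48.0, 7.0, -1.0], [48.0, 7.0, 0.0], [48.0, 7.0, 2.0], [47.0, 7.0, 3.0], [47.0, 7.0, 5.0], [47.0, 7.0, 6.0], [47.0, 7.0, 8.0], [47.0, 7.0, 9.0]]
-0.1 n=23 q [-0.251, 0.898, 0.218, 0.11, 1.513, 1.399] p [1.0151, -0.1114, 0.4453] tz [0.499, -0.015, -0.866] yawx -0.061
0 n=23 q [-0.182, 0.899, 0.218, 0.096, 1.511, 1.464] p [1.0204, -0.0455, 0.4447] tz [0.499, 0.005, -0.867] yawx -0.066
0.1 n=23 q [-0.119, 0.895, 0.218, 0.086, 1.515, 1.524] p [1.0192, 0.016, 0.4477] tz [0.496, 0.027, -0.868] yawx -0.071
```

Call:
play_rows --commands '[{"x":30,"y":6,"z":-2,"spin":0},{"x":30,"y":6,"z":-2,"spin":0},{"x":30,"y":6,"z":-2,"spin":0},{"x":30,"y":6,"z":-2,"spin":0},{"x":30,"y":6,"z":-2,"spin":0},{"x":28,"y":6,"z":-2,"spin":0},{"x":20,"y":4,"z":-2,"spin":0},{"x":12,"y":3,"z":-2,"spin":0}]'

```text
time: 20.85
position: [0.771, -0.1332, 0.5197]
tool_rot: [0.999, -0.02, 0.039, -0.021]
ft_force: [0.0, -0.7, -3.6]
grip_width: 0.0201
```

```bash
python3 - <<'E'
from pl import *
q0,o=cur(); show(q0); print(o["time"],o["ft_force"])
E
```

```text
q [-0.339, 0.644, 0.447, 0.07, 1.99, 1.303] p [0.771, -0.1332, 0.5197] tz [0.078, 0.041, -0.996] yawx -0.042
20.85 [ 0.00604935 -0.65218531 -3.55804485]
```

Call:
play_rows --commands '[{"x":20,"y":5,"z":2,"spin":0},{"x":14,"y":3,"z":1,"spin":0},{"x":12,"y":3,"z":0,"spin":0},{"x":12,"y":3,"z":0,"spin":0},{"x":14,"y":3,"z":-2,"spin":0},{"x":28,"y":6,"z":-5,"spin":0},{"x":46,"y":10,"z":-8,"spin":0},{"x":46,"y":10,"z":-7,"spin":0}]'

```text
time: 21.65
position: [0.8629, -0.1654, 0.4713]
tool_rot: [0.997, -0.021, 0.077, -0.017]
ft_force: [0.2, -0.6, -4.2]
grip_width: 0.0198
```

```bash
python3 - <<'E'
from pl import *
q0,o=cur(); show(q0); print(o["time"],o["ft_force"])
for hd in (-.5,-.4,-.3,-.2):
    q=q0; rows=[]
    for i in range(20):
        p,T=toolT(q); d=np.array([np.cos(hd),np.sin(hd),.3]); mm=48
        t=np.round(T.inv().apply(d/np.linalg.norm(d))*mm); rows.append(t.tolist()); q=row(q,*t,0,a,.6)
        if np.linalg.norm(tz(q)[:2])>.46: break
    show(q,f"{hd} n={i}"); print(rows)
E
```

```text
q [-0.344, 0.823, 0.22, 0.087, 1.962, 1.307] p [0.8629, -0.1654, 0.4713] tz [0.154, 0.03, -0.988] yawx -0.045
21.65 [ 0.21797348 -0.59604027 -4.15979486]
-0.5 n=10 q [-0.466, 0.908, 0.218, 0.159, 1.557, 1.195] p [0.9648, -0.3066, 0.4312] tz [0.462, -0.055, -0.885] yawx -0.047
[[43.0, 20.0, -8.0], [43.0, 20.0, -7.0], [43.0, 20.0, -5.0], [43.0, 20.0, -4.0], [44.0, 20.0, -3.0], [44.0, 20.0, -1.0], [44.0, 20.0, 0.0], [44.0, 20.0, 2.0], [44.0, 20.0, 3.0], [43.0, 20.0, 5.0], [43.0, 20.0, 6.0]]
-0.4 n=10 q [-0.424, 0.911, 0.218, 0.148, 1.546, 1.232] p [0.9786, -0.271, 0.4295] tz [0.467, -0.049, -0.883] yawx -0.048
[[45.0, 16.0, -8.0], [45.0, 16.0, -6.0], [45.0, 16.0, -5.0], [45.0, 16.0, -3.0], [45.0, 16.0, -2.0], [45.0, 16.0, -0.0], [45.0, 16.0, 1.0], [45.0, 16.0, 2.0], [45.0, 16.0, 4.0], [45.0, 16.0, 5.0], [45.0, 16.0, 7.0]]
-0.3 n=10 q [-0.374, 0.914, 0.218, 0.135, 1.535, 1.278] p [0.9931, -0.2266, 0.4272] tz [0.471, -0.041, -0.881] yawx -0.049
[[46.0, 11.0, -7.0], [46.0, 11.0, -6.0], [46.0, 11.0, -4.0], [47.0, 11.0, -3.0], [47.0, 11.0, -1.0], [47.0, 11.0, 0.0], [47.0, 11.0, 2.0], [47.0, 11.0, 3.0], [46.0, 11.0, 5.0], [46.0, 11.0, 6.0], [46.0, 11.0, 8.0]]
-0.2 n=10 q [-0.336, 0.911, 0.218, 0.124, 1.534, 1.313] p [0.9999, -0.1914, 0.4293] tz [0.472, -0.033, -0.881] yawx -0.05
[[47.0, 7.0, -7.0], [47.0, 7.0, -6.0], [47.0, 7.0, -4.0], [47.0, 7.0, -3.0], [47.0, 7.0, -1.0], [47.0, 7.0, 0.0], [47.0, 7.0, 2.0], [47.0, 7.0, 3.0], [47.0, 7.0, 5.0], [47.0, 7.0, 6.0], [47.0, 7.0, 8.0]]
```

Call:
play_rows --commands '[{"x":44,"y":18,"z":-8,"spin":0},{"x":44,"y":18,"z":-7,"spin":0},{"x":44,"y":18,"z":-5,"spin":0},{"x":44,"y":18,"z":-4,"spin":0},{"x":44,"y":18,"z":-2,"spin":0},{"x":44,"y":18,"z":-1,"spin":0},{"x":44,"y":18,"z":0,"spin":0},{"x":44,"y":18,"z":2,"spin":0}]'

```text
time: 22.45
position: [0.9431, -0.2606, 0.4372]
tool_rot: [0.98, -0.024, 0.195, 0.009]
ft_force: [-0.0, 0.3, -3.4]
grip_width: 0.0197
```

```bash
python3 - <<'E'
from pl import *
q0,o=cur(); show(q0); print(o["time"],o["ft_force"])
E
```

```text
q [-0.425, 0.886, 0.22, 0.135, 1.664, 1.232] p [0.9431, -0.2606, 0.4372] tz [0.382, -0.026, -0.924] yawx -0.047
22.45 [-0.04446345  0.25777681 -3.43370546]
```

Call:
play_rows --commands '[{"x":43,"y":20,"z":3,"spin":0},{"x":43,"y":20,"z":4,"spin":0},{"x":43,"y":20,"z":6,"spin":0}]'

```text
time: 22.75
position: [0.9685, -0.2968, 0.4287]
tool_rot: [0.971, -0.026, 0.238, 0.021]
ft_force: [-0.6, -0.1, -2.9]
grip_width: 0.0196
```

```bash
cat > pres.py <<'E'
from pl import *
N=np.load("nose.npy"); nose=N[:3]; psi,th=N[3],N[4]
n=np.array([np.cos(th)*np.cos(psi),np.cos(th)*np.sin(psi),np.sin(th)])
DEL=.068
B=np.array([[0,1,0],[1,0,0],[0,0,-1.]])
Rr=R.from_rotvec([-DEL,0,0]).as_matrix()
PORT={"red":((0,26,30),(0,1,0)),"yellow":((26,0,30),(1,0,0)),"blue":((0,-26,30),(0,-1,0))}
def portstate(q,c,off=(0,-.4,0)):
    p,T=toolT(q); pt,ax=PORT[c]
    loc=(B@(Rr@(np.array(pt,float)-[0,0,88]))+[0,0,-18.7]+np.array(off))/1e3
    return p+T.apply(loc), T.apply(B@(Rr@np.array(ax,float))), T
def report(q,c):
    P,A,T=portstate(q,c); d=P-nose; ax=d@n; ey=np.array([-np.sin(psi),np.cos(psi),0]); ez=np.cross(n,ey)
    print(c,"standoff",round(-ax*1e3,1),"side",round(d@ey*1e3,1),"up",round(d@ez*1e3,1),"ang",round(np.degrees(np.arccos(np.clip(A@n,-1,1))),2),"yaw-err",round(np.degrees(np.arcsin(A@ey)),2),"pitch-err",round(np.degrees(np.arctan2(A@ez,A@n)),2))
def spinneed(q,c):
    P,A,T=portstate(q,c); t=T.as_matrix(); z=t[:,2]
    u=A-z*(A@z); w=n-z*(n@z); return float(np.arctan2(np.cross(u,w)@z,u@w))
E
python3 - <<'E'
from pres import *
q0,o=cur(); show(q0); print(o["time"],o["ft_force"])
for c in PORT: report(q0,c); print(spinneed(q0,c))
E
```

```text
q [-0.454, 0.91, 0.22, 0.156, 1.554, 1.203] p [0.9685, -0.2968, 0.4287] tz [0.461, -0.052, -0.886] yawx -0.045
22.75 [-0.64484214 -0.0886467  -2.91500911]
red standoff -456.8 side -289.5 up -32.0 ang 5.85 yaw-err 3.44 pitch-err -4.74
0.06020928272644745
yellow standoff -432.5 side -317.0 up -29.9 ang 86.55 yaw-err -86.55 pitch-err -1.03
-1.5105870440684492
blue standoff -405.1 side -292.6 up -27.7 ang 174.15 yaw-err -3.44 pitch-err 175.26
-3.0813833708633456
```

Tilt reached at 0.48 rad. Now I'll retreat around the detector to a point in front of the nose, with the red port facing it.

```bash
cat >> pres.py <<'E'
def tcp_target(q,c,so):
    """TCP so that port centre is at standoff so (m), assuming needed spin is applied"""
    p,T=toolT(q); s=spinneed(q,c); T2=T*R.from_euler('z',s); pt,ax=PORT[c]
    loc=(B@(Rr@(np.array(pt,float)-[0,0,88]))+[0,0,-18.7]+np.array((0,-.4,0)))/1e3
    return nose-so*n-T2.apply(loc),s
E
python3 - <<'E'
from pres import *
q,o=cur()
t,s=tcp_target(q,"red",.015); print("final red",t,s); t,s=tcp_target(q,"red",.08); print("pre red",t)
q=go(q,[.72,-.28,.44],.03,6)
q=go(q,[.50,-.12,.36],.03,7)
q=go(q,t,0,6)
E
```

```text
final red [0.57398172 0.04073703 0.23196076] 0.06020928272644745
pre red [0.51720416 0.04719374 0.20098303]
[{"x": -35.9, "y": -0.3, "z": -20.9, "spin": 0.005}, {"x": -35.9, "y": -0.1, "z": -20.9, "spin": 0.005}, {"x": -35.9, "y": 0.1, "z": -20.9, "spin": 0.005}, {"x": -35.9, "y": 0.3, "z": -20.9, "spin": 0.005}, {"x": -35.9, "y": 0.5, "z": -20.9, "spin": 0.005}, {"x": -36.0, "y": 0.6, "z": -20.9, "spin": 0.005}]
sim end q [-0.603, 0.406, 1.138, 0.239, 1.175, 1.006] p [0.72, -0.28, 0.44] tz [0.461, -0.052, -0.886] yawx -0.079
[{"x": -34.7, "y": -20.2, "z": -5.5, "spin": 0.004}, {"x": -34.7, "y": -20.1, "z": -5.6, "spin": 0.004}, {"x": -34.8, "y": -19.9, "z": -5.5, "spin": 0.004}, {"x": -34.9, "y": -19.8, "z": -5.6, "spin": 0.004}, {"x": -35.0, "y": -19.7, "z": -5.5, "spin": 0.004}, {"x": -35.0, "y": -19.5, "z": -5.6, "spin": 0.004}, {"x": -35.2, "y": -19.4, "z": -5.5, "spin": 0.004}]
sim end q [-0.583, 0.036, 1.854, 0.287, 0.836, 0.95] p [0.5, -0.12, 0.36] tz [0.461, -0.052, -0.886] yawx -0.111
[{"x": -12.5, "y": -28.0, "z": 23.3, "spin": 0.0}, {"x": -12.5, "y": -28.0, "z": 23.4, "spin": 0.0}, {"x": -12.5, "y": -28.1, "z": 23.3, "spin": 0.0}, {"x": -12.5, "y": -28.0, "z": 23.4, "spin": 0.0}, {"x": -12.5, "y": -28.1, "z": 23.3, "spin": 0.0}, {"x": -12.4, "y": -28.0, "z": 23.4, "spin": 0.0}]
sim end q [-0.129, 0.309, 2.074, 0.027, 0.277, 1.528] p [0.5172, 0.0472, 0.201] tz [0.461, -0.052, -0.886] yawx -0.111
```

Call:
play_rows --commands '[{"x":-25,"y":0,"z":-14,"spin":0},{"x":-36,"y":0,"z":-20,"spin":0.01},{"x":-38,"y":0,"z":-21,"spin":0.01},{"x":-38,"y":0,"z":-21,"spin":0.01},{"x":-38,"y":0,"z":-21,"spin":0.01},{"x":-38,"y":-4,"z":-20,"spin":0.01},{"x":-36,"y":-16,"z":-8,"spin":0},{"x":-36,"y":-20,"z":-6,"spin":0}]'

```text
time: 23.55
position: [0.6484, -0.2343, 0.3987]
tool_rot: [0.971, -0.054, 0.233, 0.016]
ft_force: [0.6, 0.4, -3.4]
grip_width: 0.0198
```

```bash
python3 - <<'E'
from pres import *
q,o=cur(); show(q); print(o["time"])
for c in PORT: report(q,c)
t,s=tcp_target(q,"red",.05); print("pre red",t,s)
q=go(q,[.52,-.10,.34],.05,5)
q=go(q,t,0,6)
E
```

```text
q [-0.603, 0.295, 1.411, 0.247, 1.025, 0.994] p [0.6484, -0.2343, 0.3987] tz [0.45, -0.057, -0.891] yawx -0.109
23.55
red standoff -156.3 side -265.0 up 96.4 ang 5.38 yaw-err 0.19 pitch-err -5.38
yellow standoff -130.5 side -291.1 up 98.9 ang 89.78 yaw-err -89.63 pitch-err 54.05
blue standoff -104.6 side -265.1 up 101.2 ang 174.62 yaw-err -0.19 pitch-err 174.62
pre red [0.54372845 0.04440874 0.21571344] 0.0037973629440134003
[{"x": -30.7, "y": -23.9, "z": -2.6, "spin": 0.01}, {"x": -30.9, "y": -23.6, "z": -2.6, "spin": 0.01}, {"x": -31.2, "y": -23.2, "z": -2.6, "spin": 0.01}, {"x": -31.4, "y": -22.9, "z": -2.6, "spin": 0.01}, {"x": -31.6, "y": -22.7, "z": -2.6, "spin": 0.01}]
sim end q [-0.501, 0.087, 1.853, 0.24, 0.774, 1.095] p [0.52, -0.1, 0.3399] tz [0.45, -0.057, -0.891] yawx -0.165
[{"x": -9.4, "y": -24.0, "z": 18.9, "spin": 0.0}, {"x": -9.4, "y": -24.1, "z": 18.9, "spin": 0.0}, {"x": -9.5, "y": -24.0, "z": 18.9, "spin": 0.0}, {"x": -9.4, "y": -24.1, "z": 18.8, "spin": 0.0}, {"x": -9.5, "y": -24.0, "z": 18.9, "spin": 0.0}, {"x": -9.4, "y": -24.1, "z": 18.8, "spin": 0.0}]
sim end q [-0.123, 0.31, 1.99, -0.003, 0.37, 1.611] p [0.5437, 0.0444, 0.2158] tz [0.45, -0.057, -0.891] yawx -0.165
```

Call:
play_rows --commands '[{"x":-31,"y":-24,"z":-2,"spin":0},{"x":-31,"y":-24,"z":-2,"spin":0},{"x":-31,"y":-24,"z":-1,"spin":0},{"x":-26,"y":-24,"z":4,"spin":0},{"x":-18,"y":-24,"z":12,"spin":0},{"x":-10,"y":-24,"z":18,"spin":0},{"x":-9,"y":-24,"z":18,"spin":0},{"x":-9,"y":-24,"z":16,"spin":0}]'

```text
time: 24.35
position: [0.539, -0.0239, 0.2701]
tool_rot: [0.969, -0.055, 0.239, 0.021]
ft_force: [-0.2, -0.1, -3.2]
grip_width: 0.0195
```

```bash
python3 - <<'E'
from pres import *
q,o=cur(); show(q); print(o["time"])
report(q,"red")
t,s=tcp_target(q,"red",.05); print("pre red",t,s)
q=go(q,t,s,5)
E
```

```text
q [-0.291, 0.201, 1.95, 0.138, 0.515, 1.291] p [0.539, -0.0239, 0.2701] tz [0.461, -0.067, -0.885] yawx -0.11
24.35
red standoff 20.9 side -68.8 up 46.6 ang 4.61 yaw-err 0.09 pitch-err -4.61
pre red [0.54342182 0.04483732 0.2151971 ] 0.002700954852537158
[{"x": -5.7, "y": -13.9, "z": 9.2, "spin": 0.001}, {"x": -5.7, "y": -13.9, "z": 9.2, "spin": 0.001}, {"x": -5.7, "y": -13.9, "z": 9.2, "spin": 0.001}, {"x": -5.7, "y": -13.9, "z": 9.2, "spin": 0.001}, {"x": -5.7, "y": -13.9, "z": 9.2, "spin": 0.001}]
sim end q [-0.115, 0.312, 1.999, -0.042, 0.346, 1.611] p [0.5434, 0.0448, 0.2152] tz [0.461, -0.067, -0.885] yawx -0.116
```

Call:
play_rows --commands '[{"x":-10,"y":-12,"z":11,"spin":0},{"x":-8,"y":-14,"z":11,"spin":0},{"x":-5,"y":-14,"z":10,"spin":0},{"x":-3,"y":-14,"z":9,"spin":0},{"x":-1,"y":-12,"z":6,"spin":0},{"x":0,"y":0,"z":0,"spin":0}]'

```text
time: 24.95
position: [0.5414, 0.0476, 0.2153]
tool_rot: [0.969, -0.053, 0.24, 0.02]
ft_force: [0.4, 0.5, -3.2]
grip_width: 0.0196
```

```bash
python3 - <<'E'
from pres import *
q,o=cur(); show(q); print(o["time"])
report(q,"red")
t,s=tcp_target(q,"red",.015); print("red",t,s)
q=go(q,t,s,4)
E
python3 w.py wrist w8; python3 w.py scene s8; python3 w.py top t8
```

```text
q [-0.11, 0.309, 2.005, -0.039, 0.341, 1.604] p [0.5414, 0.0476, 0.2153] tz [0.463, -0.065, -0.884] yawx -0.106
24.95
red standoff 51.9 side 2.8 up 1.3 ang 4.49 yaw-err 0.31 pitch-err -4.48
red [0.57392167 0.04123996 0.23179107] 0.006311936141285879
[{"x": 9.2, "y": 0.7, "z": 0.2, "spin": 0.002}, {"x": 9.2, "y": 0.7, "z": 0.2, "spin": 0.002}, {"x": 9.3, "y": 0.7, "z": 0.3, "spin": 0.002}, {"x": 9.2, "y": 0.7, "z": 0.2, "spin": 0.002}]
sim end q [-0.117, 0.318, 1.916, -0.024, 0.421, 1.591] p [0.5739, 0.0412, 0.2318] tz [0.463, -0.065, -0.884] yawx -0.115
```

View pics/w8.png

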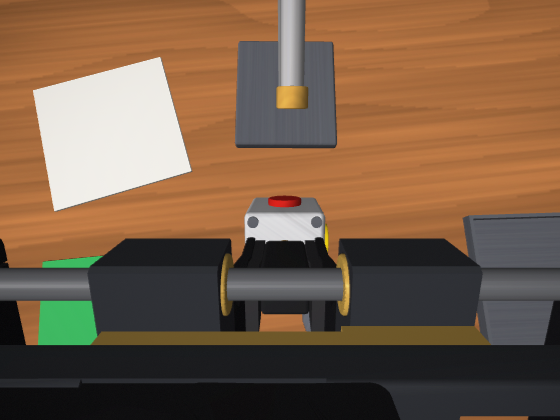

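View pics/s8.png

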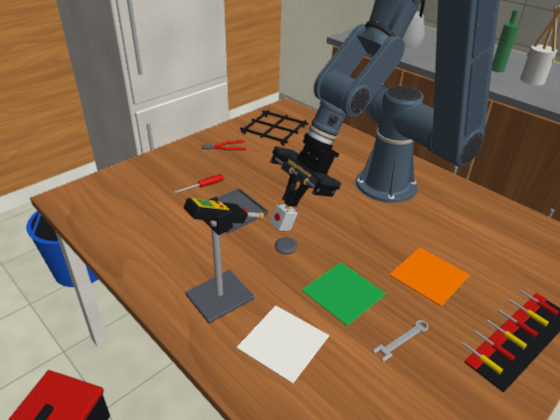

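The wrist view shows the nose (292,107) ahead of the red port (284,202), with the tube running straight up the picture. I'll check my nose model against this closer view.

```bash
python3 - <<'E'
from pres import *
w=load("w8"); t=load("top1"); s=load("scene1"); w4=load("w4"); s8=load("s8")
print("pred nose px in w8",proj(w,nose), "30mm up tube",proj(w,nose+.03*n), "70",proj(w,nose+.07*n))
q=np.array([-0.11,0.309,2.005,-0.039,0.341,1.604]); P,A,T=portstate(q,"red"); print("pred red px w8",proj(w,P),"s8",proj(s8,P), "nose s8",proj(s8,nose))
im=w["img"][:,:,::-1][60:215,235:345]; cv2.imwrite("pics/z_w8.png",cv2.resize(im,None,fx=5,fy=5,interpolation=cv2.INTER_CUBIC)[:,:])
im=s8["img"][:,:,::-1][195:240,220:310]; cv2.imwrite("pics/z_s8.png",cv2.resize(im,None,fx=8,fy=8,interpolation=cv2.INTER_CUBIC))
E
```

```text
pred nose px in w8 [[291.43417648 106.75105868]] 30mm up tube [[292.09569722  48.92358275]] 70 [[293.0697809  -36.22688534]]
pred red px w8 [[285.33848901 196.88293706]] s8 [[276.46216446 216.48361519]] nose s8 [[261.18916447 215.11090489]]
```

View pics/z_w8.png

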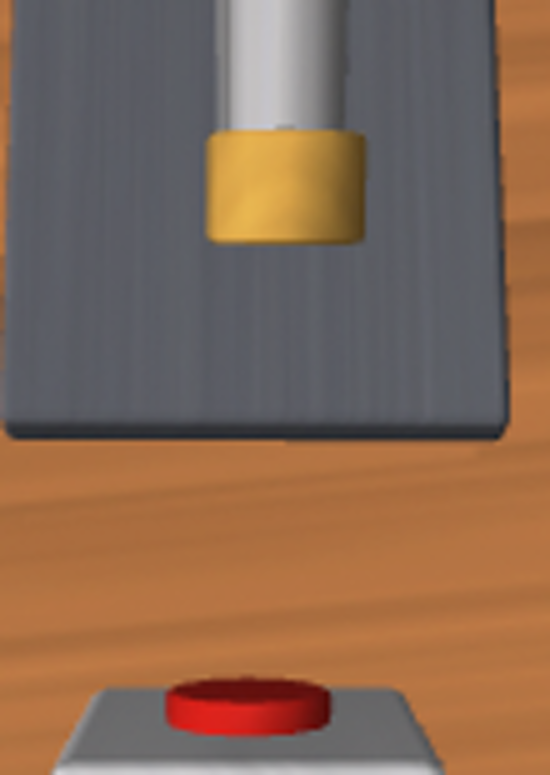

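View pics/z_s8.png

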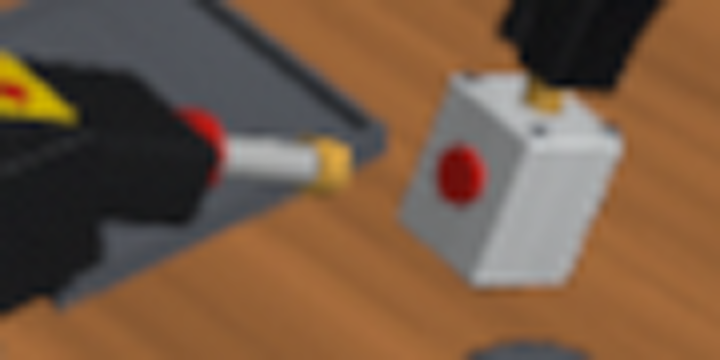

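The model agrees with both views to about 1 mm and 1°. Approaching red.

Call:
play_rows --commands '[{"x":11,"y":1,"z":0,"spin":0},{"x":11,"y":1,"z":0,"spin":0},{"x":9,"y":1,"z":0,"spin":0},{"x":4,"y":0,"z":0,"spin":0},{"x":0,"y":0,"z":0,"spin":0}]'

```text
time: 25.6
position: [0.5773, 0.0365, 0.2375]
tool_rot: [0.968, -0.056, 0.244, 0.021]
ft_force: [-0.4, -0.1, -2.5]
grip_width: 0.0195
```

```bash
python3 - <<'E'
from pres import *
q,o=cur(); show(q); print(o["time"])
report(q,"red")
t,s=tcp_target(q,"red",.015); 
q=go(q,t,s,1)
E
```

```text
q [-0.125, 0.311, 1.909, -0.022, 0.426, 1.579] p [0.5773, 0.0365, 0.2375] tz [0.471, -0.068, -0.88] yawx -0.112
25.6
red standoff 8.4 side -4.4 up 3.4 ang 3.96 yaw-err 0.01 pitch-err -3.96
[{"x": -6.5, "y": -4.5, "z": 3.3, "spin": 0.001}]
sim end q [-0.115, 0.318, 1.923, -0.035, 0.406, 1.602] p [0.5737, 0.0414, 0.2315] tz [0.471, -0.068, -0.88] yawx -0.113
```

Call:
play_rows --commands '[{"x":-6,"y":-4,"z":3,"spin":0},{"x":0,"y":0,"z":0,"spin":0},{"x":0,"y":0,"z":0,"spin":0}]'

```text
time: 25.9
position: [0.5727, 0.0412, 0.2307]
tool_rot: [0.968, -0.056, 0.243, 0.021]
ft_force: [0.2, 0.3, -2.7]
grip_width: 0.0196
```

```bash
python3 - <<'E'
from pres import *
q,o=cur(); show(q); print(o["time"])
report(q,"red")
t,s=tcp_target(q,"red",.015); 
q=go(q,t,s,1)
E
```

```text
q [-0.115, 0.318, 1.924, -0.035, 0.406, 1.6] p [0.5727, 0.0412, 0.2307] tz [0.469, -0.068, -0.881] yawx -0.112
25.9
red standoff 16.3 side -0.3 up -0.2 ang 4.1 yaw-err -0.0 pitch-err -4.1
[{"x": 1.3, "y": -0.3, "z": -0.2, "spin": 0.001}]
sim end q [-0.115, 0.318, 1.921, -0.035, 0.41, 1.602] p [0.5737, 0.0413, 0.2315] tz [0.469, -0.068, -0.881] yawx -0.113
```

On target: 16 mm stand-off, centred. Holding.

Call:
play_rows --commands '[{"x":0,"y":0,"z":0,"spin":0},{"x":0,"y":0,"z":0,"spin":0},{"x":0,"y":0,"z":0,"spin":0},{"x":0,"y":0,"z":0,"spin":0},{"x":0,"y":0,"z":0,"spin":0},{"x":0,"y":0,"z":0,"spin":0}]'

```text
time: 26.5
position: [0.5715, 0.0417, 0.2299]
tool_rot: [0.968, -0.056, 0.242, 0.021]
ft_force: [0.1, -0.6, -3.2]
grip_width: 0.0199
```

```bash
python3 - <<'E'
from pres import *
q,o=cur(); print(o["time"])
report(q,"red")
E
python3 w.py wrist w9; python3 w.py scene s9;python3 w.py top t9
python3 - <<'E'
from h import *
for n,(a,b,c,d),k in (("w9",(60,215,235,345),3.5),("s9",(195,240,220,310),6),("t9",(130,215,230,330),6)):
    im=load(n)["img"][:,:,::-1][a:b,c:d]; cv2.imwrite(f"pics/z_{n}.png",cv2.resize(im,None,fx=k,fy=k,interpolation=cv2.INTER_CUBIC))
E
```

```text
26.5
red standoff 17.9 side 0.1 up -0.4 ang 4.23 yaw-err 0.03 pitch-err -4.23
```

View pics/z_s9.png

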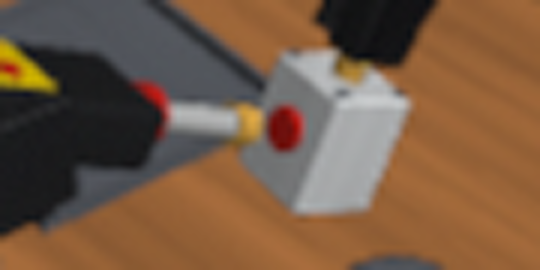

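View pics/z_w9.png

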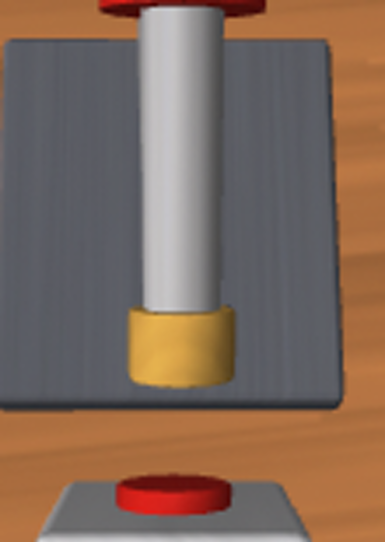

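View pics/z_t9.png

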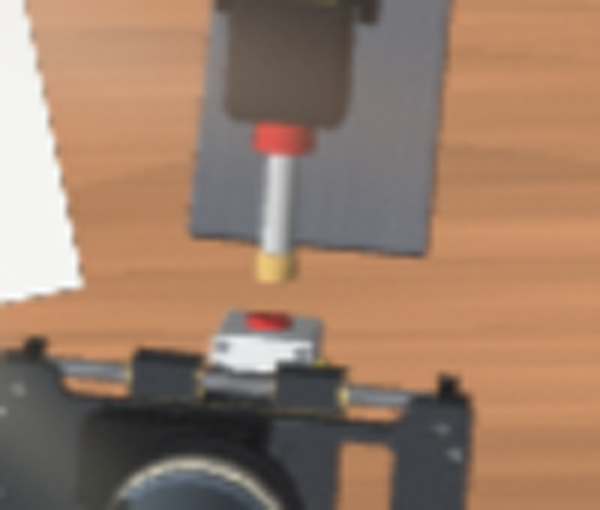

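```bash
python3 - <<'E'
from pres import *
w=load("w9");s=load("s9");t=load("t9")
q,o=cur(); print(o["time"]); report(q,"red")
P,A,T=portstate(q,"red")
print("w9 nose",proj(w,nose),"obs (287,170)","red",proj(w,P),"obs (284.8,197.5)")
print("s9 nose",proj(s,nose),"obs (263.5,215.8)","red",proj(s,P),"obs (267.5,216.3)")
print("t9 nose",proj(t,nose),"obs (276,176.5)","red",proj(t,P),"obs (274.8,183.5)")
t_,s_=tcp_target(q,"red",.015); go(q,t_,s_,1)
E
```

```text
26.65
red standoff 17.9 side 0.1 up -0.4 ang 4.23 yaw-err 0.03 pitch-err -4.23
w9 nose [[286.10525594 167.33530868]] obs (287,170) red [[285.77768657 197.02242455]] obs (284.8,197.5)
s9 nose [[261.18916447 215.11090489]] obs (263.5,215.8) red [[266.21164564 215.69945317]] obs (267.5,216.3)
t9 nose [[274.62376324 175.27772094]] obs (276,176.5) red [[274.13722976 181.8471621 ]] obs (274.8,183.5)
[{"x": 2.9, "y": 0.1, "z": -0.4, "spin": 0.002}]
sim end q [-0.115, 0.318, 1.919, -0.034, 0.414, 1.601] p [0.5738, 0.0414, 0.2316] tz [0.467, -0.068, -0.882] yawx -0.114
```

Call:
play_rows --commands '[{"x":0.5,"y":0.2,"z":0,"spin":0},{"x":0.5,"y":0.2,"z":0,"spin":0},{"x":0.4,"y":0,"z":0,"spin":0},{"x":0.4,"y":0,"z":0,"spin":0},{"x":0.4,"y":0,"z":0,"spin":0},{"x":0.4,"y":0,"z":0,"spin":0}]'

```text
time: 27.25
position: [0.5739, 0.0409, 0.2312]
tool_rot: [0.968, -0.056, 0.242, 0.021]
ft_force: [-0.1, -0.0, -2.6]
grip_width: 0.0196
```

```bash
sed -i 's/^DEL=.068/nose=nose-.001*n+np.array([0,-.001,0])\nDEL=.07/' pres.py; python3 - <<'E'
from pres import *
q,o=cur(); print(o["time"]);show(q)
report(q,"red")
t0,s0=tcp_target(q,"yellow",.05); t1,s1=tcp_target(q,"yellow",.015); print("yellow pre",t0,s0,"fin",t1)
# retreat first then spin
q=go(q,toolT(q)[0]-.05*n,0,3)
q=go(q,t0,s0,11)
report(q,"yellow")
E
```

```text
27.25
 q [-0.116, 0.319, 1.919, -0.033, 0.413, 1.597] p [0.5739, 0.0409, 0.2312] tz [0.467, -0.068, -0.882] yawx -0.112
red standoff 14.3 side 0.6 up -0.4 ang 4.34 yaw-err 0.03 pitch-err -4.34
yellow pre [0.54058277 0.04859804 0.21114586] -1.569214960496106 fin [0.5711553  0.04512135 0.22782617]
[{"x": -16.7, "y": -0.0, "z": 0.1, "spin": 0.0}, {"x": -16.6, "y": -0.0, "z": 0.1, "spin": 0.0}, {"x": -16.7, "y": -0.1, "z": 0.1, "spin": 0.0}]
sim end q [-0.116, 0.311, 2.042, -0.045, 0.297, 1.61] p [0.5303, 0.0459, 0.2074] tz [0.467, -0.068, -0.882] yawx -0.112
[{"x": 1.0, "y": -0.3, "z": 0.1, "spin": -0.143}, {"x": 1.0, "y": -0.2, "z": 0.1, "spin": -0.143}, {"x": 1.0, "y": -0.1, "z": 0.1, "spin": -0.143}, {"x": 1.0, "y": 0.1, "z": 0.1, "spin": -0.143}, {"x": 1.0, "y": 0.2, "z": 0.1, "spin": -0.143}, {"x": 1.0, "y": 0.4, "z": 0.1, "spin": -0.143}, {"x": 0.9, "y": 0.5, "z": 0.1, "spin": -0.143}, {"x": 0.8, "y": 0.6, "z": 0.2, "spin": -0.143}, {"x": 0.7, "y": 0.7, "z": 0.1, "spin": -0.143}, {"x": 0.6, "y": 0.8, "z": 0.2, "spin": -0.143}, {"x": 0.5, "y": 0.9, "z": 0.1, "spin": -0.143}]
sim end q [-0.106, 0.316, 2.014, -0.057, 0.321, 0.056] p [0.5406, 0.0486, 0.2112] tz [0.467, -0.068, -0.882] yawx 1.454
yellow standoff 50.0 side 0.1 up 0.0 ang 0.4 yaw-err 0.21 pitch-err -0.33
```

Red held for about 1.4 s. Backing off and turning to yellow.

Call:
play_rows --commands '[{"x":-15,"y":0,"z":0,"spin":0},{"x":-15,"y":0,"z":0,"spin":-0.1},{"x":0,"y":0,"z":0,"spin":-0.15},{"x":0,"y":0,"z":0,"spin":-0.15},{"x":0,"y":0,"z":0,"spin":-0.15},{"x":0,"y":0,"z":0,"spin":-0.15},{"x":0,"y":0,"z":0,"spin":-0.15},{"x":0,"y":0,"z":0,"spin":-0.15}]'

```text
time: 28.05
position: [0.5477, 0.0439, 0.2173]
tool_rot: [0.875, 0.418, 0.203, 0.136]
ft_force: [-0.9, -0.6, -3.6]
grip_width: 0.0199
```

```bash
python3 - <<'E'
from pres import *
q,o=cur(); print(o["time"]);show(q)
report(q,"yellow")
t0,s0=tcp_target(q,"yellow",.03); print(t0,s0)
q=go(q,t0,s0,5)
E
```

```text
28.05
 q [-0.116, 0.312, 1.995, -0.039, 0.342, 0.598] p [0.5477, 0.0439, 0.2173] tz [0.469, -0.068, -0.881] yawx 0.945
yellow standoff 46.4 side -16.9 up 2.1 ang 32.28 yaw-err -32.28 pitch-err 0.32
[0.55800195 0.04661377 0.22058497] -0.5634280582315128
[{"x": 1.8, "y": 1.3, "z": 0.4, "spin": -0.113}, {"x": 1.6, "y": 1.5, "z": 0.4, "spin": -0.113}, {"x": 1.4, "y": 1.7, "z": 0.3, "spin": -0.113}, {"x": 1.2, "y": 1.9, "z": 0.4, "spin": -0.113}, {"x": 1.0, "y": 1.9, "z": 0.3, "spin": -0.113}]
sim end q [-0.106, 0.319, 1.967, -0.05, 0.363, 0.051] p [0.558, 0.0467, 0.2206] tz [0.469, -0.068, -0.881] yawx 1.452
```

Call:
play_rows --commands '[{"x":2,"y":1,"z":0,"spin":-0.15},{"x":2,"y":2,"z":0,"spin":-0.15},{"x":1,"y":2,"z":0,"spin":-0.13},{"x":1,"y":2,"z":0,"spin":-0.08},{"x":1,"y":2,"z":0,"spin":0}]'

```text
time: 28.55
position: [0.5579, 0.0472, 0.2227]
tool_rot: [0.738, 0.629, 0.161, 0.183]
ft_force: [-0.7, -0.3, -3.0]
grip_width: 0.0196
```

```bash
python3 - <<'E'
from pres import *
q,o=cur(); print(o["time"]);show(q)
report(q,"yellow")
t0,s0=tcp_target(q,"yellow",.015); print(t0,s0)
q=go(q,t0,s0,2)
E
```

```text
28.55
 q [-0.105, 0.315, 1.964, -0.05, 0.37, 0.098] p [0.5579, 0.0472, 0.2227] tz [0.468, -0.068, -0.881] yawx 1.412
yellow standoff 29.3 side -0.6 up 1.9 ang 2.5 yaw-err -2.49 pitch-err -0.19
[0.57111253 0.04512464 0.22774786] -0.04339814377541529
[{"x": 0.0, "y": 7.1, "z": 0.9, "spin": -0.022}, {"x": -0.1, "y": 7.0, "z": 1.0, "spin": -0.022}]
sim end q [-0.107, 0.322, 1.93, -0.045, 0.397, 0.047] p [0.5711, 0.0451, 0.2277] tz [0.468, -0.068, -0.881] yawx 1.451
```

Call:
play_rows --commands '[{"x":0,"y":7,"z":1,"spin":-0.02},{"x":0,"y":4,"z":1,"spin":-0.01},{"x":0,"y":0,"z":0,"spin":0},{"x":0,"y":0,"z":0,"spin":0}]'

```text
time: 28.95
position: [0.5702, 0.0454, 0.2269]
tool_rot: [0.729, 0.639, 0.159, 0.186]
ft_force: [-0.1, -1.4, -3.6]
grip_width: 0.0196
```

```bash
python3 - <<'E'
from pres import *
q,o=cur(); print(o["time"]);show(q)
report(q,"yellow")
t0,s0=tcp_target(q,"yellow",.015); print(t0,s0)
q=go(q,t0,s0,1)
E
```

```text
28.95
 q [-0.106, 0.322, 1.934, -0.046, 0.392, 0.064] p [0.5702, 0.0454, 0.2269] tz [0.47, -0.068, -0.88] yawx 1.437
yellow standoff 16.2 side -0.2 up -0.3 ang 0.88 yaw-err -0.87 pitch-err -0.13
[0.57108179 0.04512385 0.22769266] -0.015139740609816496
[{"x": -0.1, "y": 1.2, "z": -0.3, "spin": -0.015}]
sim end q [-0.107, 0.322, 1.931, -0.045, 0.395, 0.048] p [0.5711, 0.0452, 0.2277] tz [0.47, -0.068, -0.88] yawx 1.451
```

Yellow is centred, at 16 mm and within 1°. Holding with a tiny drift compensation.

Call:
play_rows --commands '[{"x":0,"y":0.4,"z":0,"spin":0},{"x":0,"y":0.4,"z":0,"spin":0},{"x":0,"y":0.3,"z":0,"spin":0},{"x":0,"y":0.3,"z":0,"spin":0},{"x":0,"y":0.3,"z":0,"spin":0},{"x":0,"y":0.3,"z":0,"spin":0},{"x":0,"y":0.3,"z":0,"spin":0}]'

```text
time: 29.65
position: [0.5714, 0.0451, 0.2274]
tool_rot: [0.73, 0.639, 0.159, 0.185]
ft_force: [0.3, 0.1, -3.6]
grip_width: 0.0194
```

```bash
python3 - <<'E'
from pres import *
q,o=cur(); print(o["time"]);show(q)
report(q,"yellow")
E
python3 w.py scene s10
python3 - <<'E'
from pres import *
im=load("s10")["img"][:,:,::-1][195:240,220:310]; cv2.imwrite(f"pics/z_s10.png",cv2.resize(im,None,fx=6,fy=6,interpolation=cv2.INTER_CUBIC))
q,o=cur(); P,A,T=portstate(q,"yellow"); print("pred yellow",proj(load("s10"),P),"nose obs 263.5,215.8")
E
```

```text
29.65
 q [-0.107, 0.323, 1.929, -0.045, 0.398, 0.064] p [0.5714, 0.0451, 0.2274] tz [0.468, -0.068, -0.881] yawx 1.437
yellow standoff 15.0 side -0.4 up -0.4 ang 0.95 yaw-err -0.92 pitch-err -0.24
pred yellow [[265.27550848 215.36768987]] nose obs 263.5,215.8
```

View pics/z_s10.png

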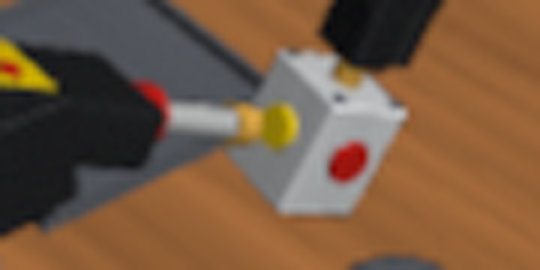

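The yellow port faces the nose squarely. A few more still rows, then on to blue.

Call:
play_rows --commands '[{"x":0,"y":0.2,"z":0,"spin":0},{"x":0,"y":0.2,"z":0,"spin":0},{"x":0,"y":0.2,"z":0,"spin":0},{"x":0,"y":0.2,"z":0,"spin":0},{"x":0,"y":0.2,"z":0,"spin":0},{"x":0,"y":0.2,"z":0,"spin":0}]'

```text
time: 30.3
position: [0.5725, 0.045, 0.2281]
tool_rot: [0.73, 0.639, 0.159, 0.185]
ft_force: [1.4, 0.4, -3.9]
grip_width: 0.0197
```

```bash
python3 - <<'E'
from pres import *
q,o=cur(); print(o["time"]);show(q)
report(q,"yellow")
E
```

```text
30.3
 q [-0.107, 0.323, 1.926, -0.045, 0.401, 0.063] p [0.5725, 0.045, 0.2281] tz [0.468, -0.068, -0.881] yawx 1.437
yellow standoff 13.7 side -0.4 up -0.4 ang 0.95 yaw-err -0.92 pitch-err -0.23
```

Call:
play_rows --commands '[{"x":0,"y":-15,"z":0,"spin":0},{"x":0,"y":-14,"z":0,"spin":-0.1},{"x":0,"y":0,"z":0,"spin":-0.15},{"x":0,"y":0,"z":0,"spin":-0.15},{"x":0,"y":0,"z":0,"spin":-0.15},{"x":0,"y":0,"z":0,"spin":-0.15},{"x":0,"y":0,"z":0,"spin":-0.15},{"x":0,"y":0,"z":0,"spin":-0.15}]'

```text
time: 31.1
position: [0.547, 0.0484, 0.2145]
tool_rot: [0.332, 0.911, 0.05, 0.24]
ft_force: [-0.9, -1.0, -3.1]
grip_width: 0.0197
```

```bash
python3 - <<'E'
from pres import *
q,o=cur(); print(o["time"]);show(q)
report(q,"blue")
t0,s0=tcp_target(q,"blue",.03); print(t0,s0)
q=go(q,t0,s0,5)
E
```

```text
31.1
 q [-0.105, 0.317, 1.998, -0.056, 0.332, -0.93] p [0.547, 0.0484, 0.2145] tz [0.47, -0.068, -0.88] yawx 2.385
blue standoff 43.3 side -12.2 up 2.0 ang 33.49 yaw-err -33.13 pitch-err 5.19
[0.55455034 0.04329941 0.21689828] -0.581105046086698
[{"x": -1.8, "y": 0.2, "z": 0.4, "spin": -0.116}, {"x": -1.8, "y": -0.0, "z": 0.3, "spin": -0.116}, {"x": -1.8, "y": -0.2, "z": 0.4, "spin": -0.116}, {"x": -1.8, "y": -0.5, "z": 0.3, "spin": -0.116}, {"x": -1.8, "y": -0.6, "z": 0.4, "spin": -0.116}]
sim end q [-0.116, 0.321, 1.981, -0.039, 0.346, -1.535] p [0.5546, 0.0433, 0.2169] tz [0.47, -0.068, -0.88] yawx 3.027
```

Call:
play_rows --commands '[{"x":-2,"y":0,"z":0,"spin":-0.15},{"x":-2,"y":0,"z":0,"spin":-0.15},{"x":-2,"y":0,"z":0,"spin":-0.13},{"x":-2,"y":0,"z":1,"spin":-0.09},{"x":-1,"y":-1,"z":0,"spin":0}]'

```text
time: 31.6
position: [0.5547, 0.0436, 0.218]
tool_rot: [0.081, 0.966, -0.015, 0.244]
ft_force: [-0.6, -0.6, -4.2]
grip_width: 0.0195
```

```bash
python3 - <<'E'
from pres import *
q,o=cur(); print(o["time"]);show(q)
report(q,"blue")
t0,s0=tcp_target(q,"blue",.015); print(t0,s0)
q=go(q,t0,s0,2)
E
```

```text
31.6
 q [-0.115, 0.319, 1.979, -0.039, 0.349, -1.485] p [0.5547, 0.0436, 0.218] tz [0.47, -0.068, -0.88] yawx 2.971
blue standoff 29.5 side -1.2 up 1.0 ang 4.84 yaw-err -2.82 pitch-err 3.93
[0.567649   0.04180619 0.22403897] -0.05028533214189761
[{"x": -7.2, "y": 0.2, "z": 0.5, "spin": -0.025}, {"x": -7.2, "y": 0.0, "z": 0.4, "spin": -0.025}]
sim end q [-0.116, 0.323, 1.944, -0.035, 0.38, -1.54] p [0.5676, 0.0418, 0.2241] tz [0.47, -0.068, -0.88] yawx 3.028
```

Call:
play_rows --commands '[{"x":-7,"y":0,"z":0.5,"spin":-0.03},{"x":-4,"y":0,"z":0,"spin":-0.02},{"x":0,"y":0,"z":0,"spin":0},{"x":0,"y":0,"z":0,"spin":0}]'

```text
time: 32.0
position: [0.5644, 0.0419, 0.2228]
tool_rot: [0.059, 0.968, -0.02, 0.244]
ft_force: [0.4, 0.9, -4.4]
grip_width: 0.02
```

```bash
python3 - <<'E'
from pres import *
q,o=cur(); print(o["time"]);show(q)
report(q,"blue")
t0,s0=tcp_target(q,"blue",.015); print(t0,s0)
q=go(q,t0,s0,1)
E
```

```text
32.0
 q [-0.116, 0.322, 1.952, -0.035, 0.374, -1.536] p [0.5644, 0.0419, 0.2228] tz [0.469, -0.068, -0.881] yawx 3.023
blue standoff 18.5 side -0.5 up 0.5 ang 3.84 yaw-err -0.22 pitch-err 3.84
[0.56766718 0.04180892 0.22408073] -0.004885897783101539
[{"x": -3.5, "y": 0.3, "z": 0.4, "spin": -0.005}]
sim end q [-0.116, 0.323, 1.943, -0.035, 0.382, -1.54] p [0.5676, 0.0418, 0.2241] tz [0.469, -0.068, -0.881] yawx 3.028
```

Call:
play_rows --commands '[{"x":-3,"y":0,"z":0.4,"spin":0},{"x":-0.5,"y":0,"z":0,"spin":0},{"x":-0.2,"y":0,"z":0,"spin":0},{"x":-0.2,"y":0,"z":0,"spin":0},{"x":-0.2,"y":0,"z":0,"spin":0},{"x":-0.2,"y":0,"z":0,"spin":0},{"x":-0.2,"y":0,"z":0,"spin":0},{"x":-0.2,"y":0,"z":0,"spin":0}]'

```text
time: 32.8
position: [0.5677, 0.0416, 0.2241]
tool_rot: [0.06, 0.968, -0.02, 0.243]
ft_force: [-0.4, -0.6, -3.7]
grip_width: 0.0199
```

```bash
python3 - <<'E'
from pres import *
q,o=cur(); print(o["time"]);show(q)
report(q,"blue")
E
python3 w.py scene s11; python3 w.py top t11
python3 - <<'E'
from h import *
for n,(a,b,c,d),k in (("s11",(195,240,220,310),6),("t11",(130,215,230,330),6)):
    im=load(n)["img"][:,:,::-1][a:b,c:d]; cv2.imwrite(f"pics/z_{n}.png",cv2.resize(im,None,fx=k,fy=k,interpolation=cv2.INTER_CUBIC))
E
```

```text
32.8
 q [-0.116, 0.324, 1.942, -0.034, 0.385, -1.535] p [0.5677, 0.0416, 0.2241] tz [0.467, -0.067, -0.882] yawx 3.021
blue standoff 15.0 side -0.4 up -0.1 ang 3.73 yaw-err -0.32 pitch-err 3.71
```

View pics/z_s11.png

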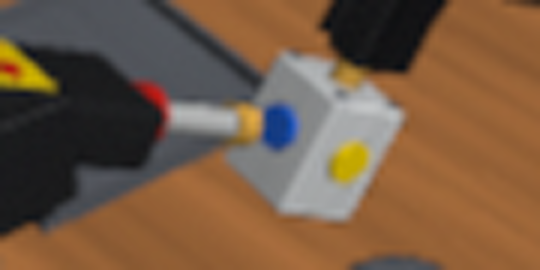

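View pics/z_t11.png

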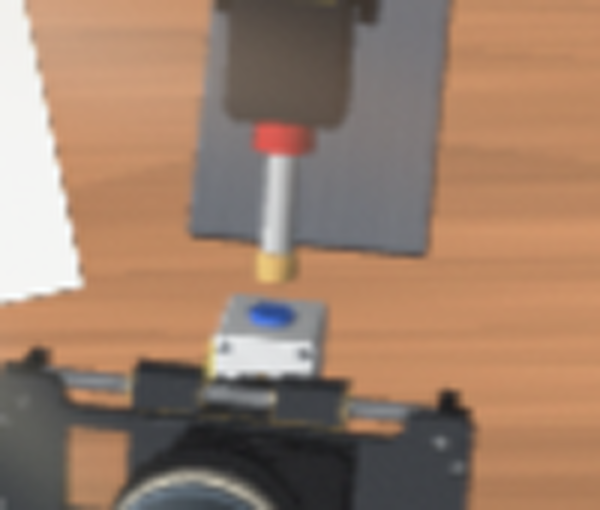

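Blue is centred, at 15 mm and within 4°. I'll finish the hold, then back away.

Call:
play_rows --commands '[{"x":-0.1,"y":0,"z":0,"spin":0},{"x":-0.1,"y":0,"z":0,"spin":0},{"x":-0.1,"y":0,"z":0,"spin":0},{"x":-0.1,"y":0,"z":0,"spin":0},{"x":-0.1,"y":0,"z":0,"spin":0}]'

```text
time: 33.4
position: [0.5682, 0.0415, 0.2243]
tool_rot: [0.06, 0.968, -0.02, 0.243]
ft_force: [0.0, -0.0, -3.2]
grip_width: 0.0198
```

```bash
python3 - <<'E'
from pres import *
q,o=cur(); print(o["time"]);show(q)
report(q,"blue")
q=go(q,toolT(q)[0]-.07*n+np.array([0,0,.01]),0,3)
q=go(q,[.44,.16,.34],0,5)
q=go(q,[.36,.34,.46],0,5)
q=go(q,[.10,.52,.53],0,7)
q=go(q,[-.25,.54,.55],0,8)
q=go(q,[-.52,.25,.55],0,8)
q=go(q,[-.62,.1,.55],0,4)
E
```

```text
33.4
 q [-0.116, 0.324, 1.94, -0.034, 0.386, -1.535] p [0.5682, 0.0415, 0.2243] tz [0.467, -0.067, -0.882] yawx 3.021
blue standoff 14.5 side -0.4 up -0.1 ang 3.72 yaw-err -0.32 pitch-err 3.71
[{"x": 21.8, "y": -0.2, "z": -2.8, "spin": 0.0}, {"x": 21.7, "y": -0.2, "z": -2.8, "spin": 0.0}, {"x": 21.8, "y": -0.2, "z": -2.8, "spin": 0.0}]
sim end q [-0.117, 0.299, 2.101, -0.051, 0.251, -1.518] p [0.507, 0.0484, 0.2009] tz [0.467, -0.067, -0.882] yawx 3.021
[{"x": 1.0, "y": 20.2, "z": -32.3, "spin": 0.0}, {"x": 1.0, "y": 20.2, "z": -32.3, "spin": 0.0}, {"x": 1.0, "y": 20.2, "z": -32.3, "spin": 0.0}, {"x": 0.9, "y": 20.2, "z": -32.3, "spin": 0.0}, {"x": 1.0, "y": 20.2, "z": -32.2, "spin": 0.0}]
sim end q [0.221, 0.016, 1.94, -0.253, 0.738, -1.077] p [0.44, 0.16, 0.3399] tz [0.467, -0.067, -0.882] yawx 3.021
[{"x": 6.5, "y": 33.5, "z": -31.1, "spin": 0.0}, {"x": 6.5, "y": 33.5, "z": -31.1, "spin": 0.0}, {"x": 6.5, "y": 33.5, "z": -31.0, "spin": 0.0}, {"x": 6.5, "y": 33.4, "z": -31.1, "spin": 0.0}, {"x": 6.5, "y": 33.5, "z": -31.0, "spin": 0.0}]
sim end q [0.762, 0.035, 1.584, -0.405, 1.231
[... 1164 characters left out ...]
": -13.3, "spin": 0.0}, {"x": 25.7, "y": -40.2, "z": -13.3, "spin": 0.0}, {"x": 25.7, "y": -40.2, "z": -13.4, "spin": 0.0}, {"x": 25.7, "y": -40.2, "z": -13.3, "spin": 0.0}, {"x": 25.6, "y": -40.2, "z": -13.4, "spin": 0.0}, {"x": 25.7, "y": -40.2, "z": -13.3, "spin": 0.0}]
sim end q [2.598, 0.538, 0.651, -0.273, 2.392, 0.992] p [-0.52, 0.25, 0.5499] tz [0.467, -0.067, -0.882] yawx 3.021
[{"x": 17.9, "y": -40.3, "z": -9.2, "spin": 0.0}, {"x": 17.9, "y": -40.3, "z": -9.1, "spin": 0.0}, {"x": 17.9, "y": -40.4, "z": -9.2, "spin": 0.0}, {"x": 17.8, "y": -40.3, "z": -9.1, "spin": 0.0}]
sim end q [2.84, 0.669, 0.411, -0.132, 2.544, 1.302] p [-0.6199, 0.1, 0.55] tz [0.467, -0.067, -0.882] yawx 3.021
```

Call:
play_rows --commands '[{"x":22,"y":0,"z":-3,"spin":0},{"x":24,"y":0,"z":-3,"spin":0},{"x":14,"y":6,"z":-12,"spin":0},{"x":4,"y":22,"z":-34,"spin":0},{"x":2,"y":24,"z":-36,"spin":0},{"x":2,"y":26,"z":-36,"spin":0},{"x":3,"y":28,"z":-36,"spin":0},{"x":6,"y":34,"z":-32,"spin":0}]'

```text
time: 34.2
position: [0.4252, 0.2014, 0.3569]
tool_rot: [0.067, 0.968, -0.021, 0.24]
ft_force: [1.5, 0.8, -3.8]
grip_width: 0.0196
```

Call:
play_rows --commands '[{"x":7,"y":35,"z":-32,"spin":0},{"x":8,"y":35,"z":-32,"spin":0},{"x":10,"y":35,"z":-30,"spin":0},{"x":16,"y":30,"z":-28,"spin":0},{"x":30,"y":22,"z":-28,"spin":0},{"x":32,"y":21,"z":-27,"spin":0},{"x":34,"y":20,"z":-26,"spin":0},{"x":36,"y":16,"z":-24,"spin":0}]'

```text
time: 35.0
position: [0.1886, 0.4649, 0.4865]
tool_rot: [0.069, 0.968, -0.008, 0.243]
ft_force: [1.1, 0.7, -2.9]
grip_width: 0.0196
```

```bash
python3 - <<'E'
from pl import *
q,o=cur(); print(o["time"]);show(q)
q=go(q,[-.1,.55,.53],0,5)
q=go(q,[-.38,.44,.54],0,7)
q=go(q,[-.60,.12,.54],0,9)
E
```

```text
35.0
 q [1.244, 0.126, 1.413, -0.479, 1.495, -0.173] p [0.1886, 0.4649, 0.4865] tz [0.469, -0.049, -0.882] yawx 2.993
[{"x": 48.5, "y": 9.1, "z": -35.6, "spin": 0.0}, {"x": 48.5, "y": 9.0, "z": -35.6, "spin": 0.0}, {"x": 48.5, "y": 9.1, "z": -35.6, "spin": 0.0}, {"x": 48.4, "y": 9.0, "z": -35.5, "spin": 0.0}, {"x": 48.5, "y": 9.1, "z": -35.6, "spin": 0.0}]
sim end q [1.796, 0.344, 1.014, -0.493, 1.913, 0.23] p [-0.1, 0.55, 0.53] tz [0.469, -0.049, -0.882] yawx 2.993
[{"x": 32.2, "y": -21.1, "z": -19.2, "spin": 0.0}, {"x": 32.2, "y": -21.0, "z": -19.2, "spin": 0.0}, {"x": 32.2, "y": -21.1, "z": -19.3, "spin": 0.0}, {"x": 32.2, "y": -21.0, "z": -19.2, "spin": 0.0}, {"x": 32.1, "y": -21.1, "z": -19.3, "spin": 0.0}, {"x": 32.2, "y": -21.0, "z": -19.2, "spin": 0.0}, {"x": 32.1, "y": -21.1, "z": -19.3, "spin": 0.0}]
sim end q [2.265, 0.49, 0.757, -0.424, 2.215, 0.635] p [-0.38, 0.44, 0.54] tz [0.469, -0.049, -0.882] yawx 2.993
[{"x": 16.7, "y": -38.6, "z": -9.7, "spin": 0.0}, {"x": 16.7, "y": -38.6, "z": -9.7, "spin": 0.0}, {"x": 16.7, "y": -38.6, "z": -9.7, "spin": 0.0}, {"x": 16.7, "y": -38.6, "z": -9.7, "spin": 0.0}, {"x": 16.7, "y": -38.6, "z": -9.7, "spin": 0.0}, {"x": 16.7, "y": -38.6, "z": -9.7, "spin": 0.0}, {"x": 16.7, "y": -38.5, "z": -9.7, "spin": 0.0}, {"x": 16.7, "y": -38.6, "z": -9.8, "spin": 0.0}, {"x": 16.7, "y": -38.5, "z": -9.7, "spin": 0.0}]
sim end q [2.814, 0.623, 0.522, -0.168, 2.47, 1.28] p [-0.6, 0.12, 0.54] tz [0.469, -0.049, -0.882] yawx 2.993
```

Call:
play_rows --commands '[{"x":38,"y":8,"z":-26,"spin":0},{"x":38,"y":6,"z":-26,"spin":0},{"x":38,"y":4,"z":-26,"spin":0},{"x":38,"y":0,"z":-25,"spin":0},{"x":38,"y":-8,"z":-24,"spin":0},{"x":36,"y":-16,"z":-22,"spin":0},{"x":36,"y":-20,"z":-21,"spin":0},{"x":35,"y":-22,"z":-20,"spin":0}]'

```text
time: 35.8
position: [-0.1858, 0.4724, 0.5119]
tool_rot: [0.065, 0.97, 0.002, 0.235]
ft_force: [0.4, 0.6, -3.5]
grip_width: 0.0195
```

Call:
play_rows --commands '[{"x":34,"y":-24,"z":-20,"spin":0},{"x":34,"y":-24,"z":-19,"spin":0},{"x":32,"y":-26,"z":-18,"spin":0},{"x":28,"y":-30,"z":-15,"spin":0},{"x":24,"y":-34,"z":-12,"spin":0},{"x":20,"y":-38,"z":-10,"spin":0}]'

```text
time: 36.4
position: [-0.4172, 0.3206, 0.5076]
tool_rot: [0.062, 0.972, 0.008, 0.226]
ft_force: [0.2, 0.6, -4.0]
grip_width: 0.0192
```

```bash
python3 - <<'E'
from pl import *
q,o=cur(); print(o["time"]);show(q)
q=go(q,[-.59,.12,.54],0,5)
for hd in (2.6,2.8,3.0,3.2,3.4):
    qq=q.copy()
    for i in range(22):
        p,T=toolT(qq); d=np.array([np.cos(hd),np.sin(hd),.2]); qq=row(qq,*(T.inv().apply(d/np.linalg.norm(d))*(30 if i<4 else 47)),0,a,.6)
        if i in(4,14): show(qq,str(i))
    show(qq,f"{hd}")
E
```

```text
36.4
 q [2.436, 0.39, 0.985, -0.327, 2.106, 0.872] p [-0.4172, 0.3206, 0.5076] tz [0.44, -0.012, -0.898] yawx 3.004
[{"x": 23.0, "y": -43.5, "z": -20.5, "spin": 0.0}, {"x": 23.0, "y": -43.5, "z": -20.5, "spin": 0.0}, {"x": 23.0, "y": -43.6, "z": -20.5, "spin": 0.0}, {"x": 23.0, "y": -43.5, "z": -20.6, "spin": 0.0}, {"x": 23.0, "y": -43.6, "z": -20.5, "spin": 0.0}]
sim end q [2.821, 0.578, 0.592, -0.189, 2.401, 1.264] p [-0.59, 0.12, 0.54] tz [0.44, -0.012, -0.898] yawx 3.004
4 q [2.769, 0.782, 0.218, -0.259, 2.521, 1.14] p [-0.6657, 0.1896, 0.5285] tz [0.409, -0.0, -0.912] yawx 3.006
14 q [2.66, 0.88, 0.218, -0.226, 2.179, 1.076] p [-0.743, 0.3269, 0.4282] tz [0.213, 0.096, -0.972] yawx 3.025
2.6 q [2.611, 0.935, 0.218, -0.195, 1.923, 1.053] p [-0.8005, 0.4048, 0.3783] tz [0.041, 0.186, -0.982] yawx 3.053
4 q [2.806, 0.785, 0.218, -0.232, 2.524, 1.196] p [-0.6745, 0.1611, 0.5255] tz [0.406, -0.001, -0.914] yawx 3.006
14 q [2.761, 0.885, 0.218, -0.175, 2.189, 1.208] p [-0.776, 0.2374, 0.4224] tz [0.198, 0.074, -0.978] yawx 3.024
2.8 q [2.741, 0.939, 0.218, -0.143, 1.938, 1.211] p [-0.
[... 384 characters left out ...]
.996] yawx 3.036
4 q [2.879, 0.784, 0.218, -0.179, 2.538, 1.306] p [-0.6838, 0.1011, 0.526] tz [0.406, -0.005, -0.914] yawx 3.006
14 q [2.965, 0.884, 0.218, -0.068, 2.225, 1.478] p [-0.8034, 0.0473, 0.4225] tz [0.191, 0.02, -0.981] yawx 3.018
3.2 q [3.001, 0.936, 0.218, -0.031, 1.981, 1.535] p [-0.8854, 0.0218, 0.3714] tz [-0.002, 0.029, -1.0] yawx 3.025
4 q [2.914, 0.78, 0.218, -0.154, 2.551, 1.358] p [-0.6841, 0.0715, 0.5295] tz [0.409, -0.007, -0.912] yawx 3.006
14 q [3.065, 0.877, 0.218, -0.011, 2.249, 1.614] p [-0.7971, -0.0476, 0.4286] tz [0.202, -0.007, -0.979] yawx 3.014
3.4 q [3.08, 0.928, 0.218, 0.063, 2.013, 1.666] p [-0.8751, -0.0746, 0.3793] tz [0.015, -0.058, -0.998] yawx 3.012
```

Call:
play_rows --commands '[{"x":22,"y":-40,"z":-19,"spin":0},{"x":21,"y":-40,"z":-19,"spin":0},{"x":21,"y":-38,"z":-19,"spin":0},{"x":18,"y":-30,"z":-16,"spin":0},{"x":16,"y":-20,"z":-14,"spin":0},{"x":14,"y":-8,"z":-11,"spin":0}]'

```text
time: 37.0
position: [-0.5915, 0.1525, 0.5366]
tool_rot: [0.055, 0.975, 0.011, 0.216]
ft_force: [0.1, 1.0, -3.1]
grip_width: 0.0198
```

```bash
python3 - <<'E'
from pl import *
q0,o=cur(); print(o["time"]);show(q0)
for hd in (3.1,3.2,3.3):
    q=q0.copy();rows=[]
    for i in range(22):
        p,T=toolT(q); d=np.array([np.cos(hd),np.sin(hd),.0 if q[2]>.25 else .3]); t=np.round(T.inv().apply(d/np.linalg.norm(d))*(22 if q[2]>.25 else 47)); q=row(q,*t,0,a,.6);rows.append(t.tolist())
        if i in(4,14): show(q,str(i))
        if tz(q)[0]<.0: break
    show(q,f"{hd} {i}"); print(rows if hd==3.2 else "")
E
```

```text
37.0
 q [2.781, 0.582, 0.588, -0.213, 2.373, 1.2] p [-0.5915, 0.1525, 0.5366] tz [0.422, -0.002, -0.906] yawx 3.018
4 q [2.821, 0.79, 0.218, -0.225, 2.514, 1.205] p [-0.681, 0.1514, 0.5208] tz [0.401, 0.005, -0.916] yawx 3.019
14 q [2.89, 0.853, 0.218, -0.127, 2.232, 1.349] p [-0.7864, 0.1192, 0.4489] tz [0.183, 0.056, -0.981] yawx 3.035
3.1 21 q [2.917, 0.887, 0.218, -0.091, 2.007, 1.399] p [-0.8629, 0.1087, 0.415] tz [-0.008, 0.086, -0.996] yawx 3.051

4 q [2.84, 0.79, 0.218, -0.212, 2.518, 1.233] p [-0.6837, 0.1355, 0.5207] tz [0.401, 0.004, -0.916] yawx 3.019
14 q [2.939, 0.85, 0.218, -0.101, 2.243, 1.415] p [-0.7892, 0.0734, 0.4506] tz [0.184, 0.042, -0.982] yawx 3.033
3.2 21 q [2.981, 0.883, 0.218, -0.063, 2.022, 1.48] p [-0.8647, 0.0447, 0.4178] tz [-0.008, 0.058, -0.998] yawx 3.045
[[20.0, -4.0, -9.0], [20.0, -4.0, -9.0], [20.0, -4.0, -9.0], [20.0, -4.0, -9.0], [35.0, -7.0, -31.0], [35.0, -7.0, -30.0], [36.0, -6.0, -30.0], [36.0, -6.0, -29.0], [37.0, -6.0, -28.0], [38.0, -6.0, -27.0], [38.0, -6.0, -27.0], [39.0, -6.0, -26.0], [40.0, -6.0, -25.0], [40.0, -6.0, -24.0], [41.0, -6.0, -23.0], [41.0, -6.0, -22.0], [42.0, -6.0, -21.0], [42.0, -6.0, -19.0], [43.0, -6.0, -18.0], [43.0, -6.0, -17.0], [44.0, -6.0, -16.0], [44.0, -6.0, -15.0]]
4 q [2.854, 0.786, 0.218, -0.205, 2.526, 1.251] p [-0.6831, 0.124, 0.5239] tz [0.403, 0.003, -0.915] yawx 3.019
14 q [2.989, 0.846, 0.218, -0.075, 2.259, 1.482] p [-0.7876, 0.0262, 0.4542] tz [0.189, 0.029, -0.982] yawx 3.032
3.3 21 q [3.047, 0.88, 0.218, -0.034, 2.039, 1.563] p [-0.861, -0.0205, 0.4203] tz [-0.002, 0.031, -1.0] yawx 3.039
```

Call:
play_rows --commands '[{"x":20,"y":-6,"z":-9,"spin":0},{"x":20,"y":-6,"z":-9,"spin":0},{"x":14,"y":-4,"z":-7,"spin":0},{"x":12,"y":-3,"z":-6,"spin":0},{"x":12,"y":-3,"z":-7,"spin":0},{"x":12,"y":-3,"z":-8,"spin":0},{"x":22,"y":-6,"z":-18,"spin":0},{"x":34,"y":-10,"z":-30,"spin":0}]'

```text
time: 37.8
position: [-0.7049, 0.1155, 0.5063]
tool_rot: [0.051, 0.981, 0.019, 0.185]
ft_force: [0.2, -0.2, -2.7]
grip_width: 0.0195
```

Call:
play_rows --commands '[{"x":35,"y":-10,"z":-29,"spin":0},{"x":36,"y":-10,"z":-29,"spin":0},{"x":37,"y":-10,"z":-28,"spin":0},{"x":38,"y":-10,"z":-27,"spin":0},{"x":38,"y":-10,"z":-26,"spin":0},{"x":39,"y":-10,"z":-25,"spin":0},{"x":40,"y":-10,"z":-24,"spin":0},{"x":40,"y":-10,"z":-23,"spin":0}]'

```text
time: 38.6
position: [-0.7933, 0.0343, 0.4521]
tool_rot: [0.048, 0.995, 0.025, 0.085]
ft_force: [0.0, 0.3, -2.7]
grip_width: 0.0194
```

```bash
python3 - <<'E'
from pl import *
q0,o=cur(); print(o["time"],o["ft_force"]);show(q0)
for hd in (3.1,3.3,3.5):
    q=q0.copy();rows=[]
    for i in range(14):
        p,T=toolT(q); d=np.array([np.cos(hd),np.sin(hd),.0 if q[2]>.25 else .3]); t=np.round(T.inv().apply(d/np.linalg.norm(d))*(22 if q[2]>.25 else 47)); q=row(q,*t,0,a,.6);rows.append(t.tolist())
        if tz(q)[0]<.0: break
    show(q,f"{hd} {i}"); print(rows)
E
```

```text
38.6 [ 0.0160752   0.2642248  -2.67705617]
 q [2.985, 0.847, 0.219, -0.087, 2.238, 1.462] p [-0.7933, 0.0343, 0.4521] tz [0.172, 0.042, -0.984] yawx 3.04
3.1 6 q [2.985, 0.884, 0.218, -0.055, 2.008, 1.481] p [-0.8694, 0.0404, 0.4174] tz [-0.023, 0.054, -0.998] yawx 3.051
[[42.0, -1.0, -21.0], [43.0, -1.0, -20.0], [43.0, -1.0, -19.0], [44.0, -2.0, -17.0], [44.0, -2.0, -16.0], [45.0, -2.0, -15.0], [45.0, -2.0, -14.0]]
3.3 6 q [3.042, 0.883, 0.218, -0.049, 2.015, 1.542] p [-0.8682, -0.0116, 0.418] tz [-0.02, 0.046, -0.999] yawx 3.05
[[41.0, -10.0, -21.0], [41.0, -10.0, -20.0], [42.0, -10.0, -19.0], [42.0, -10.0, -18.0], [43.0, -10.0, -17.0], [43.0, -10.0, -15.0], [44.0, -11.0, -14.0]]
3.5 6 q [3.08, 0.877, 0.218, -0.027, 2.033, 1.59] p [-0.8613, -0.0508, 0.4229] tz [-0.012, 0.025, -1.0] yawx 3.049
[[38.0, -19.0, -21.0], [38.0, -19.0, -20.0], [39.0, -19.0, -19.0], [39.0, -19.0, -18.0], [39.0, -19.0, -17.0], [40.0, -19.0, -16.0], [40.0, -19.0, -15.0]]
```

Call:
play_rows --commands '[{"x":40,"y":-14,"z":-21,"spin":0},{"x":40,"y":-14,"z":-20,"spin":0},{"x":41,"y":-13,"z":-19,"spin":0},{"x":41,"y":-13,"z":-18,"spin":0},{"x":42,"y":-12,"z":-17,"spin":0},{"x":42,"y":-12,"z":-15,"spin":0}]'

```text
time: 39.2
position: [-0.8578, -0.0266, 0.4164]
tool_rot: [0.046, 0.999, 0.021, 0.006]
ft_force: [0.3, 0.3, -3.3]
grip_width: 0.0195
```

```bash
python3 - <<'E'
from pl import *
q,o=cur(); print(o["time"],o["ft_force"]);show(q)
q=go(q,[-.62,.10,.42],.2,5)
q=go(q,[-.40,.40,.42],.5,8)
q=go(q,[-.0,.55,.40],.6,9)
q=go(q,[.33,.44,.36],.6,7)
q=go(q,[.50,.226,.22],.3,7)
E
```

```text
39.2 [ 0.3113738   0.32148026 -3.31221234]
 q [3.058, 0.884, 0.219, -0.049, 2.048, 1.558] p [-0.8578, -0.0266, 0.4164] tz [0.014, 0.042, -0.999] yawx 3.048
[{"x": -45.0, "y": 29.6, "z": 1.0, "spin": 0.04}, {"x": -43.8, "y": 31.4, "z": 1.0, "spin": 0.04}, {"x": -42.5, "y": 33.1, "z": 1.0, "spin": 0.04}, {"x": -41.1, "y": 34.8, "z": 1.0, "spin": 0.04}, {"x": -39.8, "y": 36.4, "z": 1.1, "spin": 0.04}]
sim end q [2.826, 0.389, 1.128, -0.045, 1.624, 1.546] p [-0.62, 0.0999, 0.42] tz [0.014, 0.042, -0.999] yawx 2.849
[{"x": -15.5, "y": 43.8, "z": 2.0, "spin": 0.062}, {"x": -12.7, "y": 44.7, "z": 2.0, "spin": 0.062}, {"x": -10.0, "y": 45.4, "z": 2.0, "spin": 0.062}, {"x": -7.1, "y": 45.9, "z": 1.9, "spin": 0.062}, {"x": -4.3, "y": 46.3, "z": 2.0, "spin": 0.062}, {"x": -1.4, "y": 46.4, "z": 1.9, "spin": 0.062}, {"x": 1.5, "y": 46.4, "z": 2.0, "spin": 0.062}, {"x": 4.4, "y": 46.3, "z": 1.9, "spin": 0.062}]
sim end q [2.178, 0.271, 1.304, -0.036, 1.54, 1.397] p [-0.4, 0.4, 0.42] tz [0.014, 0.042, -0.999] yawx 2.353
[{"x": -19.6, "y": 43.2, "z": 3.5, "spin": 0.067}, {"x": -16.6, "y": 44.4, "z":
[... 696 characters left out ...]
 "z": 5.7, "spin": 0.086}, {"x": -3.7, "y": 49.5, "z": 5.7, "spin": 0.086}, {"x": 0.5, "y": 49.7, "z": 5.7, "spin": 0.086}]
sim end q [0.711, 0.271, 1.462, 0.023, 1.371, 1.13] p [0.33, 0.44, 0.36] tz [0.014, 0.042, -0.999] yawx 1.148
[{"x": -18.8, "y": 34.8, "z": 19.0, "spin": 0.043}, {"x": -17.2, "y": 35.6, "z": 19.0, "spin": 0.043}, {"x": -15.7, "y": 36.3, "z": 19.0, "spin": 0.043}, {"x": -14.1, "y": 36.9, "z": 19.0, "spin": 0.043}, {"x": -12.5, "y": 37.5, "z": 19.0, "spin": 0.043}, {"x": -10.9, "y": 38.0, "z": 19.1, "spin": 0.043}, {"x": -9.4, "y": 38.4, "z": 19.0, "spin": 0.043}]
sim end q [0.199, 0.416, 1.65, 0.045, 1.053, 0.901] p [0.5, 0.226, 0.22] tz [0.014, 0.042, -0.999] yawx 0.846
```

Call:
play_rows --commands '[{"x":-34,"y":22,"z":0,"spin":0.04},{"x":-43,"y":31,"z":0,"spin":0.04},{"x":-42,"y":33,"z":0,"spin":0.04},{"x":-40,"y":35,"z":0,"spin":0.05},{"x":-34,"y":36,"z":0,"spin":0.05},{"x":-22,"y":43,"z":0,"spin":0.05},{"x":-14,"y":46,"z":1,"spin":0.05},{"x":-11,"y":47,"z":1,"spin":0.05}]'

```text
time: 40.0
position: [-0.5482, 0.1942, 0.4087]
tool_rot: [0.23, 0.973, 0.021, 0.009]
ft_force: [-0.4, 1.1, -3.3]
grip_width: 0.0192
```

Call:
play_rows --commands '[{"x":-8,"y":48,"z":1,"spin":0.05},{"x":-7,"y":48,"z":1,"spin":0.05},{"x":-8,"y":48,"z":1,"spin":0.05},{"x":-10,"y":47,"z":2,"spin":0.05},{"x":-14,"y":46,"z":2,"spin":0.05},{"x":-16,"y":46,"z":2,"spin":0.05},{"x":-16,"y":46,"z":2,"spin":0.05},{"x":-15,"y":46,"z":2,"spin":0.05}]'

```text
time: 40.8
position: [-0.2424, 0.4402, 0.4143]
tool_rot: [0.427, 0.904, 0.024, 0.001]
ft_force: [-0.3, 0.6, -3.8]
grip_width: 0.0195
```

```bash
python3 - <<'E'
from pl import *
q,o=cur(); print(o["time"],o["ft_force"]);show(q)
q=go(q,[.0,.56,.40],.2,4)
q=go(q,[.33,.44,.36],.3,8)
q=go(q,[.50,.226,.22],.3,7)
E
```

```text
40.8 [-0.3095915   0.58454144 -3.83469838]
 q [1.872, 0.165, 1.459, -0.033, 1.483, 1.185] p [-0.2424, 0.4402, 0.4143] tz [0.021, 0.042, -0.999] yawx 2.26
[{"x": -15.5, "y": 65.6, "z": 6.1, "spin": 0.05}, {"x": -12.2, "y": 66.3, "z": 6.1, "spin": 0.05}, {"x": -8.9, "y": 66.8, "z": 6.2, "spin": 0.05}, {"x": -5.5, "y": 67.2, "z": 6.1, "spin": 0.05}]
sim end q [1.378, 0.261, 1.37, -0.013, 1.465, 0.89] p [-0.0, 0.56, 0.4] tz [0.021, 0.042, -0.999] yawx 2.06
[{"x": -32.8, "y": 29.2, "z": 5.2, "spin": 0.037}, {"x": -31.7, "y": 30.4, "z": 5.2, "spin": 0.037}, {"x": -30.5, "y": 31.5, "z": 5.2, "spin": 0.037}, {"x": -29.3, "y": 32.6, "z": 5.3, "spin": 0.037}, {"x": -28.1, "y": 33.7, "z": 5.2, "spin": 0.037}, {"x": -26.8, "y": 34.7, "z": 5.3, "spin": 0.037}, {"x": -25.5, "y": 35.6, "z": 5.2, "spin": 0.037}, {"x": -24.3, "y": 36.6, "z": 5.3, "spin": 0.037}]
sim end q [0.714, 0.269, 1.465, 0.019, 1.364, 0.517] p [0.33, 0.44, 0.36] tz [0.021, 0.042, -0.999] yawx 1.764
[{"x": -35.4, "y": 17.4, "z": 19.2, "spin": 0.043}, {"x": -34.6, "y": 18.9, "z": 19.2, "spin": 0.043}, {"x": -33.8, "y": 20.4, "z": 19.2, "spin": 0.043}, {"x": -32.9, "y": 21.8, "z": 19.2, "spin": 0.043}, {"x": -31.9, "y": 23.2, "z": 19.2, "spin": 0.043}, {"x": -30.8, "y": 24.5, "z": 19.2, "spin": 0.043}, {"x": -29.8, "y": 25.9, "z": 19.2, "spin": 0.043}]
sim end q [0.2, 0.414, 1.655, 0.043, 1.044, 0.286] p [0.5001, 0.226, 0.22] tz [0.021, 0.042, -0.999] yawx 1.463
```

Call:
play_rows --commands '[{"x":-10,"y":48,"z":3,"spin":0.03},{"x":-10,"y":48,"z":3,"spin":0.03},{"x":-12,"y":47,"z":4,"spin":0.03},{"x":-16,"y":46,"z":4,"spin":0.03},{"x":-22,"y":44,"z":5,"spin":0.03},{"x":-26,"y":42,"z":5,"spin":0.03},{"x":-30,"y":39,"z":5,"spin":0.03},{"x":-32,"y":37,"z":6,"spin":0.03}]'

```text
time: 41.6
position: [0.1395, 0.5031, 0.3918]
tool_rot: [0.537, 0.843, 0.028, -0.006]
ft_force: [-0.1, 0.7, -3.0]
grip_width: 0.0194
```

```bash
python3 - <<'E'
from pl import *
q,o=cur(); print(o["time"],o["ft_force"]);show(q)
q=go(q,[.36,.42,.33],.3,6)
q=go(q,[.50,.226,.18],.1,7)
E
```

```text
41.6 [-0.14433214  0.73586328 -3.03606578]
 q [1.082, 0.196, 1.479, 0.007, 1.41, 0.644] p [0.1395, 0.5031, 0.3918] tz [0.02, 0.054, -0.998] yawx 2.008
[{"x": -28.5, "y": 27.0, "z": 10.3, "spin": 0.05}, {"x": -27.1, "y": 28.4, "z": 10.3, "spin": 0.05}, {"x": -25.7, "y": 29.7, "z": 10.3, "spin": 0.05}, {"x": -24.1, "y": 31.0, "z": 10.2, "spin": 0.05}, {"x": -22.6, "y": 32.2, "z": 10.3, "spin": 0.05}, {"x": -20.9, "y": 33.2, "z": 10.2, "spin": 0.05}]
sim end q [0.643, 0.294, 1.511, 0.032, 1.288, 0.498] p [0.36, 0.42, 0.33] tz [0.02, 0.054, -0.998] yawx 1.708
[{"x": -31.2, "y": 15.5, "z": 20.3, "spin": 0.014}, {"x": -31.0, "y": 15.9, "z": 20.3, "spin": 0.014}, {"x": -30.8, "y": 16.4, "z": 20.3, "spin": 0.014}, {"x": -30.5, "y": 16.8, "z": 20.3, "spin": 0.014}, {"x": -30.3, "y": 17.2, "z": 20.3, "spin": 0.014}, {"x": -30.1, "y": 17.6, "z": 20.4, "spin": 0.014}, {"x": -29.8, "y": 18.0, "z": 20.3, "spin": 0.014}]
sim end q [0.193, 0.467, 1.7, 0.06, 0.946, 0.12] p [0.5, 0.226, 0.18] tz [0.02, 0.054, -0.998] yawx 1.61
```

Call:
play_rows --commands '[{"x":-33,"y":30,"z":11,"spin":0.05},{"x":-32,"y":32,"z":11,"spin":0.05},{"x":-30,"y":34,"z":11,"spin":0.05},{"x":-28,"y":35,"z":11,"spin":0.05},{"x":-27,"y":32,"z":12,"spin":0.05},{"x":-30,"y":26,"z":16,"spin":0.05},{"x":-31,"y":20,"z":18,"spin":0.05},{"x":-31,"y":20,"z":19,"spin":0.05}]'

```text
time: 42.4
position: [0.4367, 0.3337, 0.2806]
tool_rot: [0.701, 0.712, 0.034, -0.011]
ft_force: [0.5, 0.7, -3.8]
grip_width: 0.0196
```

```bash
python3 - <<'E'
from pl import *
q,o=cur(); print(o["time"],o["ft_force"]);show(q)
q=go(q,[.50,.226,.16],.2,5)
E
```

```text
42.4 [ 0.45403102  0.72411234 -3.84207654]
 q [0.423, 0.332, 1.599, 0.05, 1.155, 0.39] p [0.4367, 0.3337, 0.2806] tz [0.033, 0.064, -0.997] yawx 1.586
[{"x": -23.2, "y": 11.6, "z": 23.1, "spin": 0.04}, {"x": -22.8, "y": 12.5, "z": 23.1, "spin": 0.04}, {"x": -22.2, "y": 13.3, "z": 23.1, "spin": 0.04}, {"x": -21.7, "y": 14.3, "z": 23.0, "spin": 0.04}, {"x": -21.1, "y": 15.1, "z": 23.1, "spin": 0.04}]
sim end q [0.188, 0.491, 1.73, 0.074, 0.878, 0.327] p [0.5, 0.226, 0.16] tz [0.033, 0.064, -0.997] yawx 1.386
```

Call:
play_rows --commands '[{"x":-23,"y":12,"z":22,"spin":0.09},{"x":-22,"y":13,"z":23,"spin":0.09},{"x":-20,"y":14,"z":23,"spin":0.09},{"x":-16,"y":15,"z":22,"spin":0.09},{"x":-10,"y":10,"z":14,"spin":0.08},{"x":0,"y":0,"z":0,"spin":0}]'

```text
time: 43.0
position: [0.4955, 0.2334, 0.168]
tool_rot: [0.847, 0.53, 0.032, -0.017]
ft_force: [-0.9, -0.0, -3.0]
grip_width: 0.0198
```

```bash
python3 - <<'E'
from pres import *
q,o=cur(); print(o["time"],o["ft_force"]);show(q)
p,T=toolT(q)
def vp(v): return p+T.apply((B@(Rr@(np.array(v,float)-[0,0,88]))+[0,0,-18.7])/1e3)
up=T.apply(B@(Rr@np.array([0,0,1.]))); print("valve up",np.round(up,3),"base centre",vp((0,0,0)),"corners z",[round(vp((i,j,0))[2],4) for i in(-22,22) for j in(-22,22)])
go(q,p+np.array([.50,.226,.040])-vp((0,0,0)),0,3)
E
python3 w.py wrist w12
```

```text
43.0 [-0.87584554 -0.01547783 -2.96985042]
 q [0.205, 0.477, 1.728, 0.071, 0.89, 0.614] p [0.4955, 0.2334, 0.168] tz [0.036, 0.064, -0.997] yawx 1.118
valve up [-0.005 -0.001  1.   ] base centre [0.49529983 0.23229909 0.09864835] corners z [np.float64(0.0985), np.float64(0.0986), np.float64(0.0987), np.float64(0.0988)]
[{"x": -2.6, "y": 2.2, "z": 19.4, "spin": 0.0}, {"x": -2.6, "y": 2.3, "z": 19.4, "spin": 0.0}, {"x": -2.7, "y": 2.2, "z": 19.5, "spin": 0.0}]
sim end q [0.191, 0.572, 1.77, 0.081, 0.754, 0.586] p [0.5002, 0.2271, 0.1093] tz [0.036, 0.064, -0.997] yawx 1.118
```

View pics/w12.png

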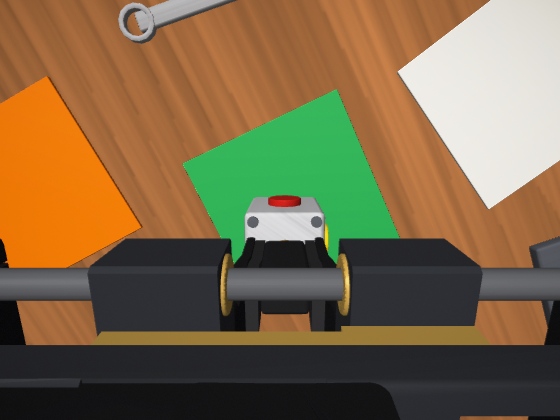

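The valve hangs upright (computed tilt under 0.5°) over the green mat, with no slip in the grasp. I'll check the mat's position against this image, then lower it.

```bash
python3 - <<'E'
from h import *
w=load("w12");t=load("top1")
print([np.round(onz(w,u,v,.004)[:2],3) for u,v in ((337,90),(183,163),(398,238))])
g=t["img"].astype(int); m=(g[:,:,1]>120)&(g[:,:,0]<80)&(g[:,:,2]<110); m=cv2.morphologyEx(m.astype(np.uint8),cv2.MORPH_OPEN,np.ones((3,3)))
n,l,s,c=cv2.connectedComponentsWithStats(m); i=1+np.argmax(s[1:,4]); print("mat centre",onz(t,*c[i],.004),s[i])
E
```

```text
[array([0.585, 0.306]), array([0.427, 0.31 ]), array([0.581, 0.153])]Traceback (most recent call last):
  File "<stdin>", line 5, in <module>
    return _wrapfunc(a, 'argmax', axis=axis, out=out, **kwds)
    return bound(*args, **kwds)
ValueError: attempt to get argmax of an empty sequence
```

Call:
play_rows --commands '[{"x":-3,"y":2,"z":20,"spin":0},{"x":-3,"y":2,"z":20,"spin":0},{"x":-2,"y":1,"z":18,"spin":0},{"x":-2,"y":0,"z":10,"spin":0},{"x":0,"y":0,"z":0,"spin":0}]'

```text
time: 43.55
position: [0.502, 0.2337, 0.1056]
tool_rot: [0.843, 0.536, 0.04, -0.016]
ft_force: [-0.4, -0.1, -2.6]
grip_width: 0.02
```

```bash
cat > low.py <<'E'
from pres import *
q,o=cur(); print(o["time"],np.round(o["ft_force"],1),o["grip_width"]);show(q)
p,T=toolT(q)
def vp(v): return p+T.apply((B@(Rr@(np.array(v,float)-[0,0,88]))+[0,0,-18.7])/1e3)
up=T.apply(B@(Rr@np.array([0,0,1.]))); print("valve up",np.round(up,3),"base centre",vp((0,0,0)),"min corner z",min(round(vp((i,j,0))[2],4) for i in(-22,22) for j in(-22,22)))
E
python3 low.py
```

```text
43.55 [-0.4 -0.1 -2.6] 0.019987480741605636
 q [0.201, 0.578, 1.773, 0.088, 0.729, 0.577] p [0.502, 0.2337, 0.1056] tz [0.05, 0.07, -0.996] yawx 1.132
valve up [-0.02  -0.007  1.   ] base centre [0.50283362 0.23298731 0.0362899 ] min corner z 0.0356
```

Call:
play_rows --commands '[{"x":-1,"y":0,"z":9,"spin":0},{"x":-1,"y":0,"z":8,"spin":0},{"x":-1,"y":0,"z":5,"spin":0},{"x":0,"y":0,"z":3,"spin":0},{"x":0,"y":0,"z":0,"spin":0}]'

```text
time: 44.05
position: [0.5039, 0.2347, 0.0818]
tool_rot: [0.843, 0.537, 0.043, -0.015]
ft_force: [-0.2, 0.7, -3.7]
grip_width: 0.0193
```

```bash
python3 low.py
```

```text
44.05 [-0.2  0.7 -3.7] 0.0192921069550042
 q [0.202, 0.619, 1.787, 0.095, 0.668, 0.565] p [0.5039, 0.2347, 0.0818] tz [0.056, 0.072, -0.996] yawx 1.135
valve up [-0.027 -0.008  1.   ] base centre [0.5052138  0.23408804 0.01241165] min corner z 0.0115
```

Call:
play_rows --commands '[{"x":0,"y":0,"z":2.5,"spin":0},{"x":0,"y":0,"z":2,"spin":0},{"x":0,"y":0,"z":1.5,"spin":0},{"x":0,"y":0,"z":1,"spin":0}]'

```text
time: 44.45
position: [0.5052, 0.2353, 0.0752]
tool_rot: [0.843, 0.537, 0.044, -0.015]
ft_force: [-2.5, -0.6, 7.6]
grip_width: 0.0194
```

```bash
python3 low.py
```

```text
44.45 [-2.5 -0.6  7.6] 0.019405248102462833
 q [0.202, 0.632, 1.788, 0.097, 0.653, 0.564] p [0.5052, 0.2353, 0.0752] tz [0.058, 0.072, -0.996] yawx 1.135
valve up [-0.028 -0.009  1.   ] base centre [0.50663045 0.23475678 0.00590771] min corner z 0.005
```

Contact felt (about 11 N change). Relaxing the grip so it settles flat, then opening.

Call:
play_rows --commands '[{"x":0,"y":0,"z":0,"spin":0},{"x":0,"y":0,"z":0,"spin":0},{"x":0,"y":0,"z":0,"spin":0}]' --grip 0 --newtons 4

```text
time: 44.75
position: [0.5053, 0.2354, 0.0755]
tool_rot: [0.843, 0.537, 0.044, -0.015]
ft_force: [0.4, 0.6, -2.8]
grip_width: 0.0198
```

```bash
python3 low.py
```

```text
44.75 [ 0.4  0.6 -2.8] 0.01979472261061896
 q [0.202, 0.631, 1.788, 0.098, 0.653, 0.564] p [0.5053, 0.2354, 0.0755] tz [0.058, 0.072, -0.996] yawx 1.135
valve up [-0.029 -0.009  1.   ] base centre [0.50673396 0.23482168 0.00610984] min corner z 0.0052
```

Call:
play_rows --commands '[{"x":0,"y":0,"z":0,"spin":0},{"x":0,"y":0,"z":0,"spin":0},{"x":0,"y":0,"z":0,"spin":0},{"x":0,"y":0,"z":0,"spin":0},{"x":0,"y":0,"z":0,"spin":0},{"x":0,"y":0,"z":0,"spin":0}]' --grip 1

```text
time: 45.35
position: [0.5074, 0.2357, 0.0769]
tool_rot: [0.843, 0.536, 0.046, -0.014]
ft_force: [0.1, 0.0, -0.4]
grip_width: 0.0602
```

```bash
python3 low.py; python3 w.py wrist w13
```

```text
45.35 [ 0.1  0.  -0.4] 0.06021796914490705
 q [0.202, 0.629, 1.786, 0.097, 0.652, 0.564] p [0.5074, 0.2357, 0.0769] tz [0.063, 0.073, -0.995] yawx 1.135
valve up [-0.034 -0.01   0.999] base centre [0.50914496 0.23517775 0.00756661] min corner z 0.0065
```

View pics/w13.png

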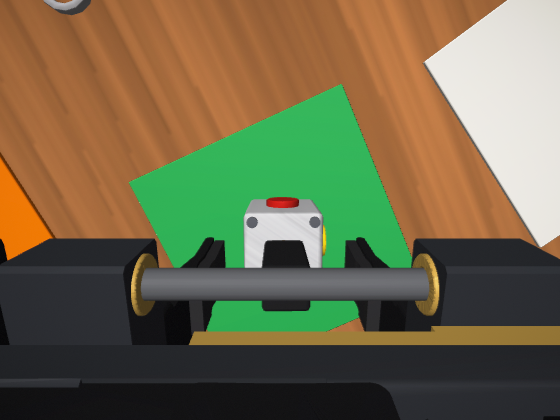

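The jaws are open and the valve is standing on the mat, clear of the fingers. Retreating straight up along the tool axis.

Call:
play_rows --commands '[{"x":0,"y":0,"z":-15,"spin":0},{"x":0,"y":0,"z":-25,"spin":0},{"x":0,"y":0,"z":-35,"spin":0},{"x":0,"y":0,"z":-40,"spin":0},{"x":0,"y":0,"z":-40,"spin":0},{"x":-20,"y":0,"z":-35,"spin":0},{"x":-35,"y":0,"z":-20,"spin":0},{"x":-30,"y":0,"z":0,"spin":0}]'

```text
time: 46.2
position: [0.4589, 0.1432, 0.2856]
tool_rot: [0.841, 0.539, 0.046, -0.013]
ft_force: [-0.4, 0.5, -0.2]
grip_width: 0.0869
```

Call:
play_rows --commands '[{"x":-40,"y":0,"z":0,"spin":0},{"x":-40,"y":0,"z":0,"spin":0},{"x":-40,"y":-10,"z":0,"spin":0},{"x":-30,"y":-10,"z":0,"spin":0},{"x":0,"y":0,"z":0,"spin":0},{"x":0,"y":0,"z":0,"spin":0}]'

```text
time: 46.8
position: [0.3748, 0.0095, 0.2727]
tool_rot: [0.842, 0.537, 0.049, -0.01]
ft_force: [0.1, 0.4, -0.2]
grip_width: 0.087
```

```bash
python3 st.py; python3 w.py top t14; python3 w.py scene s14; python3 - <<'E'
from h import *
t=load("t14")["img"][:,:,::-1]; s=load("s14")["img"][:,:,::-1]
cv2.imwrite("pics/z_t14.png",cv2.resize(t[190:280,170:260],None,fx=6,fy=6,interpolation=cv2.INTER_CUBIC)); cv2.imwrite("pics/z_s14.png",cv2.resize(s[225:335,290:400],None,fx=5,fy=5,interpolation=cv2.INTER_CUBIC))
E
```

```text
t 46.8 q [-0.3527, 0.0725, 1.985, 0.104, 1.0438, 0.0312] p [0.3748, 0.0095, 0.2727] f [0.1, 0.4, -0.2] w 0.087
[[0.4176, 0.9059, 0.0708], [0.9039, -0.4221, 0.0695], [0.0929, 0.035, -0.9951]]
```

View pics/t14.png

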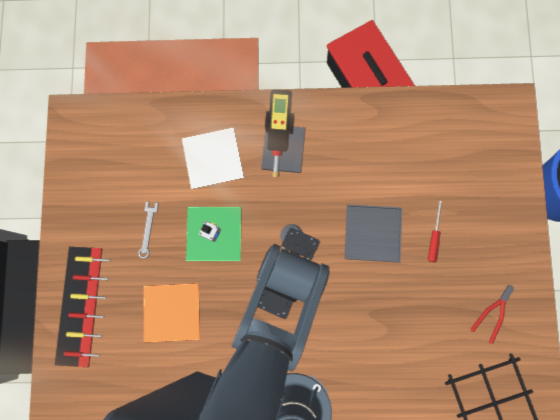

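View pics/s14.png

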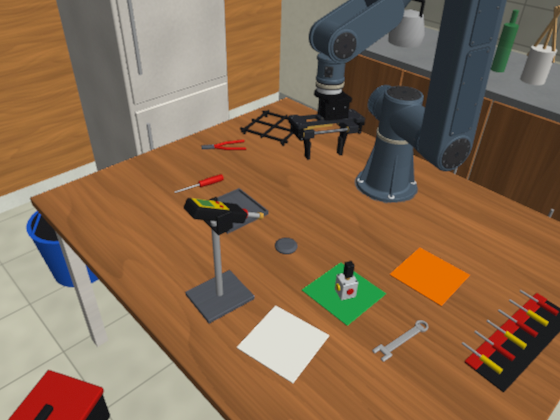

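View pics/z_s14.png

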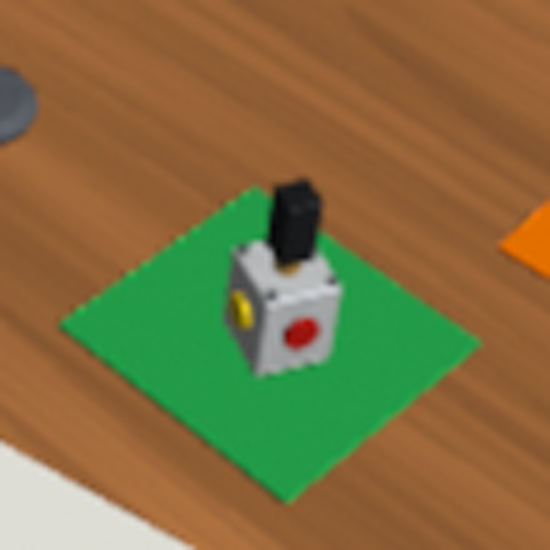

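The valve stands upright and wholly on the green mat. The detector, burner cap, wrench and screwdriver are at the same pixels as at the start, and the arm is clear with no force on it. Handing in.

```bash
python3 - <<'E'
from rig import robot
print(robot.hand_in(), robot.get_obs()["time"])
E
```

```text
the job is handed in; nothing more can be done
the job is handed in; nothing more can be done
```

I picked the valve out of the tray by its handle and showed red, then yellow, then blue to the nose. I then set it upright on the green mat, let go and handed in at about 47 s. The hand-in gave no verdict.

Rows cannot tilt the tool, so I tilted it by pushing against the elbow's reach limit above the detector. I undid the tilt the same way behind the robot before setting the valve down.

| Port | Held for | Distance from nose | Off centre | Off square |
|---|---|---|---|---|
| Red | about 1.4 s | 14–18 mm | under 1 mm | about 4° |
| Yellow | about 1.3 s | 14–16 mm | under 1 mm | about 1° |
| Blue | about 1.2 s | 14.5–15 mm | under 1 mm | about 4° |

These figures come from my fitted model. The camera views during the holds agreed with it to within about 1–2 mm.

**Last checks:** the final pictures show the valve upright and wholly on the mat. The detector, burner cap, wrench and screwdriver appear where they were. The robot was clear, with the wrist force near zero.

**Less than ideal:**
- **Not quite square:** the tool was about 6° off vertical when it gripped, which left red and blue about 4° off square.
- **Early jolt:** with the gripper empty, a fast move into the elbow stop gave a 90 N wrist reading, under the 120 N limit. The elbow read 0.2175 rad, just past the listed 0.22 limit. It stayed at 0.218–0.220 in every later push, so the true stop is probably about 0.218.
- **Setting down:** I let go 1–2 mm or less above full seating, with the valve tilted about 2°.

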